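# Rack gel cassettes by length and start the dryer

### The arm

A 6-joint arm with a two-finger parallel gripper is mounted at the origin on the work surface. World frame = base frame: x ahead of the robot, y to its left, z up, the work surface at z = 0. Lengths are in mm, angles in rad, forces in N, time in s.
With the tool pointing down it reaches from about 325 to 925 mm from the base axis. Payload 3.1 kg.
Tool frame: the origin (TCP) lies where the fingers leave the gripper's body, on its centre line; the fingertips stand 73 mm ahead of it and the grasp point (between the pads) lies 54 mm ahead of it; z points along the fingers, y is the direction in which the jaws open and shut (so a half turn about z gives the same grasp; the last joint's range is limited). The gripper opens to 85 mm and grips with 20 to 120 N. Pads are 22 mm wide; open, the fingers measure 114 mm over their backs; the gripper's body (76 mm by 85 mm) begins 54 mm behind the grasp point. The pads swing forward as they close: fully open they stand 13 mm farther back than shut.
Start: joints at [-1.265, 0.217, 1.613, -0, 1.311, -0.112], TCP at [253.616, -571.243, 303.9] pointing down, gripper open.
Joint ranges: [-2.75, 2.75], [-0.78, 2.1], [0.31, 2.55], [-1.13, 4.27], [0.13, 2.63], [-2.58, 2.58]. Speed limits (rad/s): [2.79, 2.79, 3.14, 3.14, 3.14, 3.14].

### API

Orientations are given as a 3x3 rotation matrix whose columns are the frame's x, y, z axes.
In Python, from workcell import * gives the robot as it stands.
- The arm moves only by the tool send_rows, never from a script. Its argument "plan" is one flat list of numbers, 7 for each row, row after row: the shift along the tool's x, y, z in cm, then the turn, a rotation vector about the tool's x, y, z in rad, then the gripper command: -1 is fully open, 1 is shut, values between are in proportion. In form: [x, y, z, wx, wy, wz, fingers, x, y, z, wx, wy, wz, fingers, ...]. A call has 1 to 12 rows; each row shifts and turns the pose as measured when the row begins, along the tool's axes as they then stand; what a row does not reach is not made up. A row lasts 1/10 s, in which the tool goes at most 50 mm and 8.59 degrees, less where a joint would pass 70% of its speed; a pose out of reach is approached as far as the arm can. A call is refused whole if a number of a shift passes 5 or a number of a turn 0.15, either way. A call with a gripper value outside its range is refused whole. The fingers move at their own pace and stop on an object; "grip_force" is the grip in N (left out, the last holds). Time passes only in rows, so rows that do not move let the fingers close. It gives the time, the measured TCP pose, the force and the opening at its end, in the units of the state.
- sense(): the state, without advancing time (a new reading comes with each control period).
- get_image(name): name is "side" or "top"; returns a dict with "color" (420x560x3 uint8, red, green, blue), "fx", "fy", "cx", "cy" (pixels), "position" and "rotation" of the camera in the world. Camera axes: x right, y up, looking along -z (the intrinsics and any distortion apply to the point x, -y, -z); pixel columns grow to the right and rows downward; lengths in mm; the calibration is good to about 2 mm. A picture is of the moment at which its call begins. There is no depth.
- sign_off(): hands the job in, once; it reports no verdict.
The state is a dict: "clock": time; "joint_positions": joint angles; "qd": joint speeds; "effort": joint torques, N m; "tcp_pos": TCP position; "tcp_rot": TCP orientation; "wrist_force": force on the tool from outside, world axes, zero at the start; "torque": the same for the moment, N m; "grip_width": finger opening in mm.
Only numpy, scipy, OpenCV 4.12 (cv2) and the standard library are available. Lean on these libraries where they do the work, as an engineer would, in place of code of your own. Each camera call takes 0.05 s, during which the arm holds its last target.

### The job

Rack the washed gel cassettes for drying: stand every cassette on one of its short ends in a slot, fully down and centred on the slot's leaning back, the long ones in the rack with the high backs and the short ones in the rack with the low backs. Once all of them are racked, switch the bench dryer on by pushing its lever right over to the back. Do not disturb the other things on the bench.

Things in the scene. Friction and masses are not known exactly. Their poses are not given: they have to be found in the camera images.
- long1: a long gel cassette: flat slab 140 x 60 x 14 mm, grey plastic frame round a white window; origin at its centre, x along its length, y along its 60 mm width, z its thickness; both ends and both faces alike; may be absent
- long2: a long gel cassette: flat slab 140 x 60 x 14 mm, grey plastic frame round a white window; origin at its centre, x along its length, y along its 60 mm width, z its thickness; both ends and both faces alike; may be absent
- long3: a long gel cassette: flat slab 140 x 60 x 14 mm, grey plastic frame round a white window; origin at its centre, x along its length, y along its 60 mm width, z its thickness; both ends and both faces alike; may be absent
- short1: a short gel cassette: flat slab 100 x 60 x 14 mm, grey plastic frame round a white window; origin at its centre, x along its length, y along its 60 mm width, z its thickness; both ends and both faces alike; may be absent
- short2: a short gel cassette: flat slab 100 x 60 x 14 mm, grey plastic frame round a white window; origin at its centre, x along its length, y along its 60 mm width, z its thickness; both ends and both faces alike; may be absent
- short3: a short gel cassette: flat slab 100 x 60 x 14 mm, grey plastic frame round a white window; origin at its centre, x along its length, y along its 60 mm width, z its thickness; both ends and both faces alike; may be absent
- high_rack: fixed aluminium drying rack for the long cassettes, with high backs; base 160 (x) x 90 (y) x 12 mm, origin at the centre of its underside, z up, -x its front. Three slots along y, one behind another, 48 mm apart in x. A seated cassette stands on a short end on the slot floor, its 60 mm width along the rack's y, leaning 20 degrees with its top towards +x, against the back
- high_rack_slot0 (a point): centre of the floor of slot 0 (front) of the high rack, 12 mm above the bench. The slot is 19 mm wide, between a back on its +x side (89 mm tall) and a front lip (34 mm); both 6 mm thick, 40 mm long in y, centred (narrower than a cassette), leaning 20 degrees, tops towards +x. Side rails 71 mm apart stand 22 mm above the floor
- high_rack_slot1 (a point): centre of the floor of slot 1 (middle) of the high rack, 12 mm above the bench. The slot is 19 mm wide, between a back on its +x side (89 mm tall) and a front lip (34 mm); both 6 mm thick, 40 mm long in y, centred (narrower than a cassette), leaning 20 degrees, tops towards +x. Side rails 71 mm apart stand 22 mm above the floor
- high_rack_slot2 (a point): centre of the floor of slot 2 (rear) of the high rack, 12 mm above the bench. The slot is 19 mm wide, between a back on its +x side (89 mm tall) and a front lip (34 mm); both 6 mm thick, 40 mm long in y, centred (narrower than a cassette), leaning 20 degrees, tops towards +x. Side rails 71 mm apart stand 22 mm above the floor
- low_rack: fixed aluminium drying rack for the short cassettes, with low backs; base 160 (x) x 90 (y) x 12 mm, origin at the centre of its underside, z up, -x its front. Three slots along y, one behind another, 48 mm apart in x. A seated cassette stands on a short end on the slot floor, its 60 mm width along the rack's y, leaning 20 degrees with its top towards +x, against the back
- low_rack_slot0 (a point): centre of the floor of slot 0 (front) of the low rack, 12 mm above the bench. The slot is 19 mm wide, between a back on its +x side (54 mm tall) and a front lip (34 mm); both 6 mm thick, 40 mm long in y, centred (narrower than a cassette), leaning 20 degrees, tops towards +x. Side rails 71 mm apart stand 22 mm above the floor
- low_rack_slot1 (a point): centre of the floor of slot 1 (middle) of the low rack, 12 mm above the bench. The slot is 19 mm wide, between a back on its +x side (54 mm tall) and a front lip (34 mm); both 6 mm thick, 40 mm long in y, centred (narrower than a cassette), leaning 20 degrees, tops towards +x. Side rails 71 mm apart stand 22 mm above the floor
- low_rack_slot2 (a point): centre of the floor of slot 2 (rear) of the low rack, 12 mm above the bench. The slot is 19 mm wide, between a back on its +x side (54 mm tall) and a front lip (34 mm); both 6 mm thick, 40 mm long in y, centred (narrower than a cassette), leaning 20 degrees, tops towards +x. Side rails 71 mm apart stand 22 mm above the floor
- dryer: fixed low white warm-air bench dryer, 180 (x) x 180 (y) x 45 mm high, behind the racks with its black grille towards the robot; origin at the centre of its underside, -x its front
- switch (a joint): the dryer's lever switch, on top near the front edge: 0 = off (leans to the dryer's front, -x), 1.0 rad = fully on (leans to the dryer's +x); stays where it is left. It swings about a level axis along the dryer's y, at dryer x = -55 mm, 67 mm above the bench
- switch_tip (a point): centre of the black ball (26 mm diameter) at the lever's end, 85 mm from its axis; the rod is 10 mm thick
- dishes: bystander: stack of two glass dishes, 60 mm across, 24 mm high, origin under its centre
- timer: bystander: white lab timer lying flat, 45 x 65 x 18 mm
- jar: bystander: small jar, 40 mm across, 42 mm high
- beaker: bystander: glass beaker, 64 mm across, 75 mm high
- wash_bottle: bystander: white bottle, 64 mm across, 170 mm high
- tip_box: bystander: blue box, 90 x 120 x 50 mm
There are look-alikes about, which are no part of the job. Leave any blue look-alike of the short2 alone. Leave any green look-alike of the short1 alone.

How it is judged:
By the outcome, as a careful person would: the job done as asked, in the order asked, and still so for the second after the job is handed in, with the robot touching nothing.
Of long1, long2, long3, short1, short2, short3 only 4 to 6 are there at a start; the rules pass over those that are not, and their reading is None.
At some moment in a run one of long1, long2, long3, short1, short2, short3 may be knocked a few centimetres aside while the robot is not near it.
Once in a run the grip may slacken for a moment while it holds something.
It also fails if it takes over 210 s, if anything falls off the work surface, if the arm or the gripper's body presses on something with over 40 N, if the wrist force passes 120 N, or if a joint passes its speed limit or range.

## Working session

There is one attempt and no reset: what is moved stays moved. The work goes in short steps, Python scripts to look and compute and a tool call to move; the robot and the scene stay as the last step left them, time stands still between calls to the robot, and variables do not carry over. Pictures are saved under pics/ and viewed, and the job is handed in when it is done.

Besides the shell and the picture viewer there is one more tool, called after "Request:" as name(argument=value, ...), one argument or row to a line, values as JSON. send_rows: Moves the arm, as the interface text tells. Its arguments: {"type":"object","properties":{"plan":{"type":"array","items":{"type":"number"}},"grip_force":{"type":"number"}},"required":["plan"]}

```bash
ls; mkdir -p pics
python3 - <<'E'
from workcell import *
import cv2
s=sense()
for k,v in s.items(): print(k,v)
for n in("side","top"):
    im=get_image(n); cv2.imwrite(f"pics/{n}0.png",im["color"][:,:,::-1])
    print(n,{k:v for k,v in im.items() if k!="color"})
E
```

```text
pics
clock 0.0
joint_positions [-1.26522021e+00  2.17769365e-01  1.61493674e+00  3.47238457e-06
  1.31126655e+00 -1.12178088e-01]
qd [-0.00075961 -0.00031958 -0.00035828 -0.00129943  0.00084659 -0.00029046]
effort [ 2.15587625e-04 -3.96839976e+01 -3.03853190e+01 -2.83164482e-04
  9.77809686e-03 -3.36757342e-07]
tcp_pos [ 253.40871367 -570.62543166  302.55725256]
tcp_rot [[ 9.14002841e-01  4.05707158e-01 -7.12804382e-04]
 [ 4.05707694e-01 -9.14000060e-01  2.27075164e-03]
 [ 2.69756946e-04 -2.36466368e-03 -9.99997168e-01]]
wrist_force [-0.68441045 -0.07969873 -0.75390139]
torque [0.00513805 0.01955698 0.00908491]
grip_width 85.22628486010447
side {'fx': 403.14920889882245, 'fy': 403.14920889882245, 'cx': 283.39524947848406, 'cy': 209.2156656729221, 'position': array([289.94069384, 844.38449941, 872.64704373]), 'rotation': array([[-0.96420546,  0.17550492, -0.19876078],
       [-0.26515285, -0.63440722,  0.72610016],
       [ 0.00133887,  0.75281173,  0.65823454]])}
top {'fx': 526.458721810592, 'fy': 526.458721810592, 'cx': 287.2184932628538, 'cy': 210.26632451765627, 'position': array([ 181.94832209,   32.02076395, 1668.6660386 ]), 'rotation': array([[-0.02865846,  0.97504986, -0.22012828],
       [-0.99957838, -0.02898231,  0.00175887],
       [-0.00466484,  0.22008588,  0.97546935]])}
```

Run:
```python
import cv2
for n in("side","top"):
    a=cv2.imread(f"pics/{n}0.png"); cv2.imwrite(f"pics/{n}0b.png",cv2.resize(a,(800,600),interpolation=cv2.INTER_CUBIC))
```

```text
(no output)
```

View pics/top0b.png

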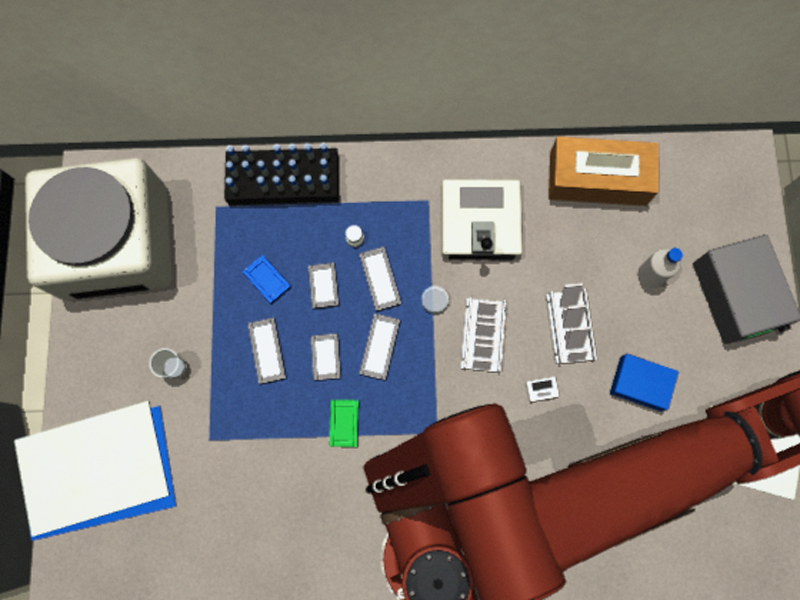

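View pics/side0b.png

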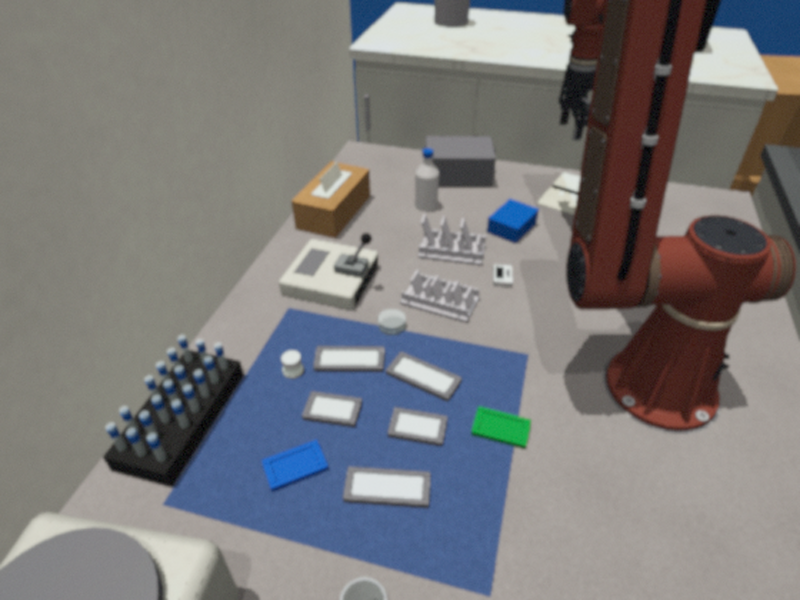

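The top view shows five cassettes on the blue mat: three long at about (267,350), (380,278) and (380,347), and two short at (323,285) and (325,357). The blue and green look-alikes are at (266,279) and (344,423). The low rack is at about (483,335), the high rack at (571,323), and the dryer with its lever at (482,220). In the side view all five cassettes are clear of the arm. Next I'll measure them.

```bash
cat > h.py <<'E'
import numpy as np, cv2
from workcell import *
def ray(im,uv):
    uv=np.atleast_2d(np.asarray(uv,float))
    d=np.c_[(uv[:,0]-im["cx"])/im["fx"],-(uv[:,1]-im["cy"])/im["fy"],-np.ones(len(uv))]
    return d@np.asarray(im["rotation"]).T
def onplane(im,uv,z):
    d=ray(im,uv); p=np.asarray(im["position"])
    return p+d*((z-p[2])/d[:,2])[:,None]
def proj(im,P):
    P=np.atleast_2d(P); c=(P-im["position"])@np.asarray(im["rotation"])
    return np.c_[im["cx"]+im["fx"]*c[:,0]/-c[:,2], im["cy"]-im["fy"]*c[:,1]/-c[:,2]]
def cassettes(im,z=14):
    # white windows
    hsv=cv2.cvtColor(im["color"],cv2.COLOR_RGB2HSV)
    m=((hsv[...,2]>205)&(hsv[...,1]<40)).astype(np.uint8)
    cs,_=cv2.findContours(m,cv2.RETR_EXTERNAL,cv2.CHAIN_APPROX_NONE)
    out=[]
    for c in cs:
        if not 60<len(c[:,0]) and cv2.contourArea(c)<150: continue
        P=onplane(im,c[:,0].astype(float),z)
        (x,y),(w,h),a=cv2.minAreaRect(P[:,:2].astype(np.float32))
        L,W=max(w,h),min(w,h)
        if not(50<L<150 and 25<W<75): continue
        ang=np.radians(a if w>=h else a+90); ang=(ang+np.pi/2)%np.pi-np.pi/2
        M=cv2.moments(P[:,:2].astype(np.float32).reshape(-1,1,2)); 
        out.append((M['m10']/M['m00'],M['m01']/M['m00'],np.degrees(ang),L,W))
    return out
E
python3 - <<'E'
from h import *
for n in("top","side"):
    im=get_image(n); print(n)
    for c in cassettes(im): print(np.round(c,1))
    big=cv2.resize(im["color"][:,:,::-1],None,fx=4,fy=4,interpolation=cv2.INTER_CUBIC)
    if n=="top":
        cv2.imwrite("pics/t_rack.png",big[740:1180,1200:1760]); cv2.imwrite("pics/t_dry.png",big[480:820,1200:1500])
        print(onplane(im,[(483*.7,335*.7),(571*.7,323*.7)],12), onplane(im,[(486*.7,243*.7)],130))
    else: cv2.imwrite("pics/s_rack.png",big[540:1040,1100:1760][:, :])
E
```

```text
top
[ 131.7 -745.8  -74.6  134.7   57.5]
[ 348.6 -255.1  -81.5   62.9   43.1]
[434.  221.5   4.   76.3  40.4]
[451.7 352.8  11.1 113.5  40.1]
[453.1 101.3 -14.9 114.8  40.7]
[597.4 225.7   5.8  72.7  40.2]
[609.9  97.5  14.9 113.2  42. ]
[867.7 893.2 -39.6 143.6  67.2]
[ 863.5 -435.7   83.9  144.1   51.1]
[[ 471.72467762 -131.0039348    12.        ]
 [ 493.16519698 -329.3706667    12.        ]] [[ 649.79120257 -135.72292339  130.        ]]
side
[945.8 573.7  46.8  81.7  41. ]
[453.5 356.2  11.3 112.9  38.1]
[435.8 225.    3.7  72.2  37.2]
[599.4 229.2   5.6  71.8  37. ]
[455.3 104.5 -15.  111.2  36.5]
[611.3 100.7  15.4 111.   31.6]
```

View pics/t_rack.png

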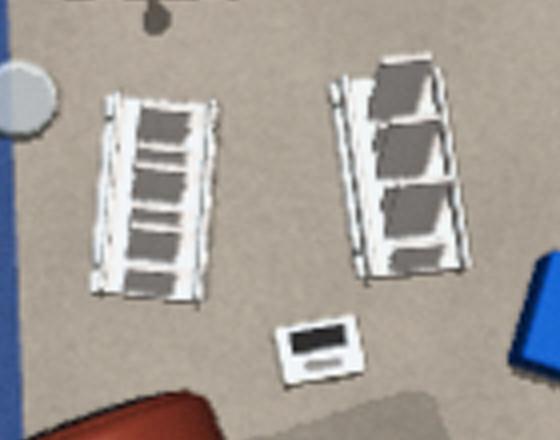

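View pics/s_rack.png

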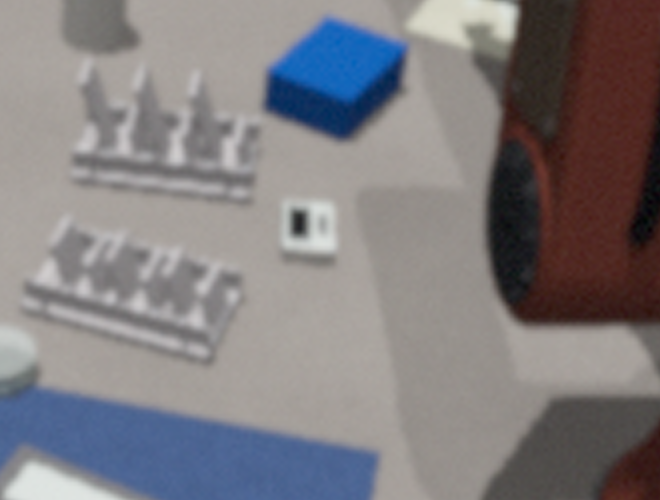

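View pics/t_dry.png

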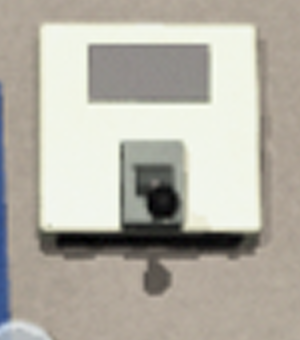

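Run:
```python
from h import *
im=get_image("top"); c=im["color"][:,:,::-1]
def crop(c,u0,v0,u1,v1,s,name):
    a=cv2.resize(c[v0:v1,u0:u1],None,fx=s,fy=s,interpolation=cv2.INTER_CUBIC)
    for k in range(u0,u1,5): cv2.putText(a,str(k),(int((k-u0)*s),8),0,.3,(0,0,255),1); cv2.line(a,(int((k-u0+.5)*s),10),(int((k-u0+.5)*s),16),(0,0,255),1)
    for k in range(v0,v1,5): cv2.putText(a,str(k),(0,int((k-v0+.5)*s)+3),0,.3,(0,0,255),1); cv2.line(a,(20,int((k-v0+.5)*s)),(26,int((k-v0+.5)*s)),(0,0,255),1)
    cv2.imwrite(name,a); print(a.shape)
crop(c,318,203,360,265,9.6,"pics/tl.png")
crop(c,378,194,422,260,9,"pics/th.png")
im=get_image("side"); c=im["color"][:,:,::-1]
crop(c,276,184,342,228,12,"pics/sl.png")
crop(c,288,145,346,188,13,"pics/sh.png")
```

```text
(595, 403, 3)
(594, 396, 3)
(528, 792, 3)
(559, 754, 3)
```

View pics/tl.png

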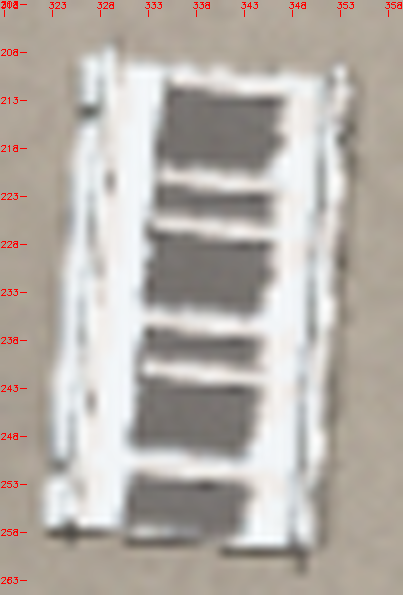

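View pics/th.png

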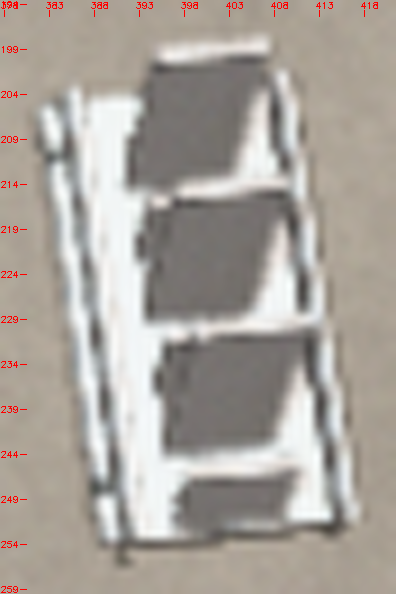

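View pics/sl.png

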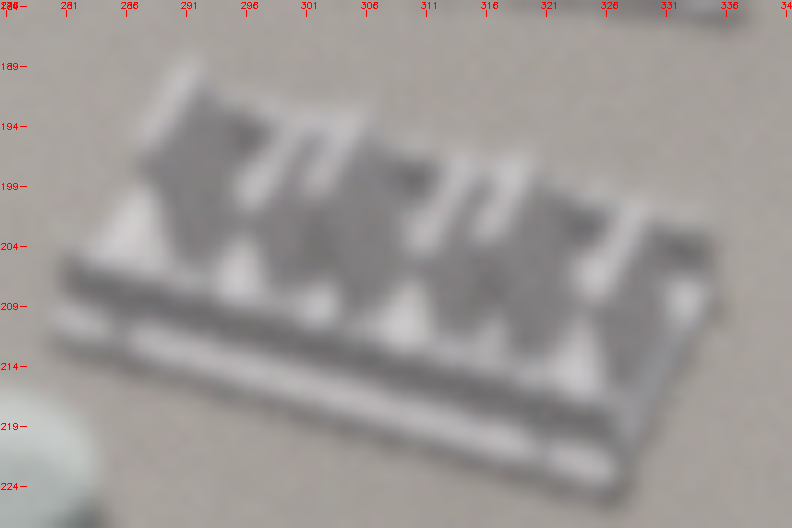

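View pics/sh.png

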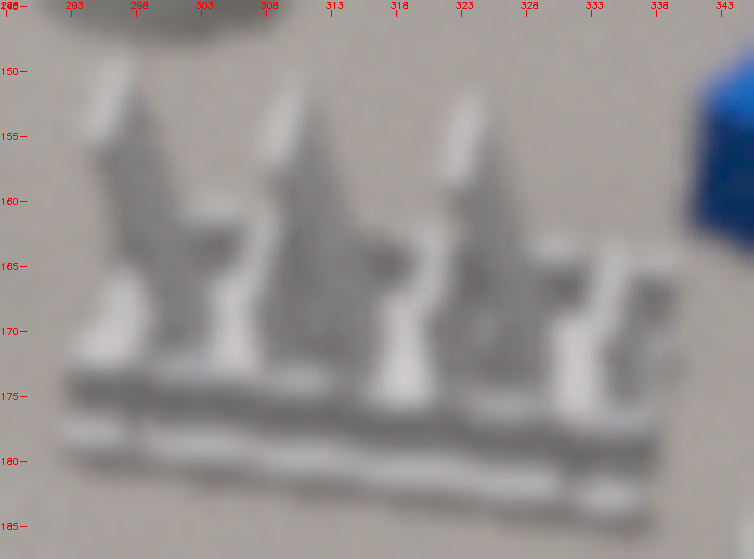

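```bash
cat > rack.py <<'E'
from h import *
from scipy.optimize import least_squares
T=get_image("top");S=get_image("side")
obs={'low':dict(T={'lip0':(337.4,251),'b0':(338.6,241.3),'lip1':(338.7,236),'b1':(339.7,226),'lip2':(340.2,221),'b2':(341,211),'FL0':(322.5,258),'FR0':(349,260)},
 S={'b2':(290,193),'b1':(304,197.3),'b0':(317.5,201.3),'lip2':(298,198),'lip1':(312.3,201.5),'lip0':(326.8,205.5),'RL0':(280.5,211.8),'FL0':(327.3,224.7)}),
'high':dict(T={'b2':(401.3,199.4),'FL0':(388.8,254),'FR0':(415.8,252)},S={'b2':(296.3,152.5),'b1':(309.3,154.5),'b0':(323,156.3),'RL0':(292.5,179.7),'FL0':(337.5,185.5)})}
t=np.tan(np.radians(20))
for k,H in(('low',54),('high',89)):
    def model(p,n):
        x,y,a,o,dh=p
        i=int(n[-1])
        if n[0]=='b': q=[-48+48*i+o+13.3+t*(H+dh),0,12+H+dh]
        elif n[:3]=='lip': q=[-48+48*i+o-13.3+t*(34+dh),0,12+34+dh]
        else: q=[-80 if n[0]=='F' else 80, 45 if n[1]=='L' else -45, 0]
        c,s=np.cos(a),np.sin(a)
        return np.array([x+c*q[0]-s*q[1],y+s*q[0]+c*q[1],q[2]])
    def res(p,full=False):
        r=[]
        for im,d in((T,obs[k]['T']),(S,obs[k]['S'])):
            for n,uv in d.items():
                e=proj(im,model(p,n))[0]-uv
                if full: print(n,np.round(e,1))
                r+=list(e)
        return np.r_[r,p[4]/2,p[3]/5]
    f=least_squares(res,[480,-130 if k=='low' else -330,0,0,0],loss='soft_l1')
    print(k,np.round(f.x,3),np.degrees(f.x[2])); res(f.x,True)
E
python3 rack.py
```

```text
low [ 4.73344e+02 -1.31073e+02 -1.24000e-01 -1.21280e+01 -3.59100e+00] -7.087704465935846
lip0 [0.1 0.9]
b0 [ 0.3 -1.1]
lip1 [-0.1  0.8]
b1 [ 0.3 -1. ]
lip2 [-0.5  0.8]
b2 [ 0.1 -1. ]
FL0 [-0.7  0. ]
FR0 [1.  0.7]
b2 [-0.9 -1.8]
b1 [-0.9 -2.5]
b0 [-0.1 -2.8]
lip2 [0.8 0.5]
lip1 [0.5 0.7]
lip0 [0.4 0.5]
RL0 [-0.3  1.4]
FL0 [-0.1  1.6]
high [ 4.86500e+02 -3.28183e+02  6.50000e-02 -1.25020e+01 -9.96600e+00] 3.7433283453879223
b2 [-0.1 -0.6]
FL0 [-0.6  0.7]
FR0 [0.5 0.1]
b2 [-0.3 -0.3]
b1 [ 0.2 -0.8]
b0 [ 0.2 -1. ]
RL0 [0.1 0.7]
FL0 [-0.3  0.5]
```

```bash
sed -e "s/x,y,a,o,dh=p/x,y,a,o,dh=p; dh=0/" -e "s/o+13.3+t\*(H+dh),0,12+H+dh/o+12.8+.342*H,0,12+.94*H/" -e "s/o-13.3+t\*(34+dh),0,12+34+dh/o-12.8+.342*34,0,12+.94*34/" -e "s/e=proj(im,model(p,n))/e=proj(im,model(p,n)+np.array([1,1.7,0])*(-1 if im is T else 1))/" rack.py > rack2.py; python3 rack2.py
```

```text
low [ 4.73010e+02 -1.29671e+02 -1.23000e-01 -1.27240e+01  0.00000e+00] -7.035335659359626
lip0 [0.3 1.2]
b0 [ 0.4 -0.4]
lip1 [0.1 1. ]
b1 [ 0.4 -0.3]
lip2 [-0.3  1. ]
b2 [ 0.2 -0.3]
FL0 [-0.6  0.4]
FR0 [1.2 1.1]
b2 [-1.1 -1.3]
b1 [-1.1 -2. ]
b0 [-0.2 -2.3]
lip2 [0.2 0.7]
lip1 [0.  0.9]
lip0 [-0.1  0.6]
RL0 [-0.8  2. ]
FL0 [-0.5  2.2]
high [ 4.86205e+02 -3.25962e+02  7.80000e-02 -1.47040e+01  0.00000e+00] 4.447998571233552
b2 [-0.2 -0.2]
FL0 [-0.4  1.3]
FR0 [0.6 0.3]
b2 [-0.5 -0.7]
b1 [ 0.1 -1.2]
b0 [ 0.2 -1.5]
RL0 [-0.3  1.5]
FL0 [-0.5  1. ]
```

```bash
cat >> h.py <<'E'
from scipy.spatial.transform import Rotation as Ro, Slerp
import json,sys
def Rt(yaw,tilt): # deg; tilt>0 : tool points back to robot
    return Ro.from_euler('z',yaw,degrees=True)*Ro.from_euler('y',tilt,degrees=True)*Ro.from_matrix(np.diag([1,-1,-1.]))
def log():
    s=sense(); open('log.jsonl','a').write(json.dumps([list(map(float,s['joint_positions'])),list(map(float,s['tcp_pos'])),np.asarray(s['tcp_rot']).tolist()])+"\n"); return s
def plan(p,R,g,step=40,rstep=.13,from_=None,n=None):
    s=log()
    p0,R0=(np.asarray(s['tcp_pos']),Ro.from_matrix(s['tcp_rot'])) if from_ is None else from_
    p=np.asarray(p,float); d=np.linalg.norm(p-p0); dR=(R0.inv()*R).as_rotvec()
    n=n or max(1,int(np.ceil(max(d/step,np.linalg.norm(dR)/rstep))))
    print("t %.1f"%s['clock'],"now",np.round(p0,1),"grip %.1f"%s['grip_width'],"F",np.round(s['wrist_force'],1),"dist %.1f"%d,"turn",np.round(dR,3),"n",n)
    r=dR/n
    for i in range(n):
        Ri=R0*Ro.from_rotvec(r*i)
        sh=Ri.inv().apply((p-p0)/n)/10
        print(", ".join("%g"%v for v in list(np.round(sh,2))+list(np.round(r,3))+[g]),end=",\n" if i<n-1 else "\n")
    return p,R
TIP=67.
def pick(x,y,yaw,tilt,s=11,zc=2,tip=TIP):
    R=Rt(yaw,tilt); a=np.radians(yaw)
    c=np.array([x+s*np.cos(a),y+s*np.sin(a),zc]); return c-R.apply([11,0,tip]),R
E
python3 - <<'E'
from h import *
a=plan([480,-250,340],Rt(0,0),-.74)
print()
plan([500,320,330],Rt(11.2,40),-.74,from_=a)
print(pick(452.7,354.5,11.2,40)[0])
for n,uv in(('jar',(355*.7,235*.7)),('dish',(435*.7,299*.7))): print(n,onplane(get_image("top"),[uv],40 if n=='jar' else 24))
E
```

```text
t 0.5 now [ 253.6 -571.2  303.9] grip 85.3 F [-0.2  0.5  0.1] dist 394.6 turn [-0.    -0.     0.418] n 10
3.37, -2.02, -0.36, -0, -0, 0.042, -0.74,
3.29, -2.16, -0.36, -0, -0, 0.042, -0.74,
3.19, -2.29, -0.36, -0, -0, 0.042, -0.74,
3.09, -2.42, -0.36, -0, -0, 0.042, -0.74,
2.99, -2.55, -0.36, -0, -0, 0.042, -0.74,
2.88, -2.67, -0.36, -0, -0, 0.042, -0.74,
2.77, -2.79, -0.36, -0, -0, 0.042, -0.74,
2.65, -2.9, -0.36, -0, -0, 0.042, -0.74,
2.52, -3.01, -0.36, -0, -0, 0.042, -0.74,
2.4, -3.11, -0.36, -0, -0, 0.042, -0.74

t 0.5 now [ 480. -250.  340.] grip 85.3 F [-0.2  0.5  0.1] dist 570.4 turn [-0.068 -0.696 -0.187] n 15
0.13, -3.8, 0.07, -0.005, -0.046, -0.012, -0.74,
0.18, -3.8, 0.04, -0.005, -0.046, -0.012, -0.74,
0.23, -3.8, 0.02, -0.005, -0.046, -0.012, -0.74,
0.28, -3.79, -0.01, -0.005, -0.046, -0.012, -0.74,
0.33, -3.79, -0.05, -0.005, -0.046, -0.012, -0.74,
0.37, -3.78, -0.08, -0.005, -0.046, -0.012, -0.74,
0.41, -3.78, -0.11, -0.005, -0.046, -0.012, -0.74,
0.45, -3.77, -0.15, -0.005, -0.046, -0.012, -0.74,
0.49, -3.77, -0.19, -0.005, -0.046, -0.012, -0.74,
0.53, -3.76, -0.23, -0.005, -0.046, -0.012, -0.74,
0.57, -3.75, -0.27, -0.005, -0.046, -0.012, -0.74,
0.6, -3.74, -0.32, -0.005, -0.046, -0.012, -0.74,
0.63, -3.73, -0.36, -0.005, -0.046, -0.012, -0.74,
0.66, -3.72, -0.41, -0.005, -0.046, -0.012, -0.74,
0.68, -3.71, -0.46, -0.005, -0.046, -0.012, -0.74
[497.47106891 363.36491036  60.3956414 ]
jar [[704.96381558 149.97339271  40.        ]]
dish [[554.61741786 -26.37149293  24.        ]]
```

Request:
send_rows(
  plan=[3.4,-2,-0.4,0,0,0.04,-0.74,3.3,-2.1,-0.4,0,0,0.04,-0.74,3.2,-2.3,-0.4,0,0,0.04,-0.74,3.1,-2.4,-0.4,0,0,0.04,-0.74,3,-2.5,-0.4,0,0,0.04,-0.74,2.9,-2.7,-0.4,0,0,0.04,-0.74,2.8,-2.8,-0.4,0,0,0.04,-0.74,2.6,-2.9,-0.4,0,0,0.04,-0.74,2.5,-3,-0.4,0,0,0.04,-0.74,2.4,-3.1,-0.4,0,0,0.04,-0.74],
  grip_force=80,
)

```text
clock: 1.6
tcp_pos: [486.3, -244.4, 345.7]
tcp_rot: [[1.0, -0.009, 0.003], [-0.009, -1.0, -0.004], [0.003, 0.004, -1.0]]
wrist_force: [0.8, 0.5, -0.0]
grip_width: 74.2
```

Request:
send_rows(
  plan=[0.1,-4,0,0,-0.05,-0.015,-0.74,0.2,-4,0,0,-0.05,-0.015,-0.74,0.2,-4,0,0,-0.05,-0.015,-0.74,0.3,-4,0,0,-0.05,-0.015,-0.74,0.3,-4,0,0,-0.05,-0.015,-0.74,0.4,-4,0,0,-0.05,-0.015,-0.74,0.4,-4,0,0,-0.05,-0.015,-0.74,0.5,-4,0,0,-0.05,-0.015,-0.74,0.5,-4,0,0,-0.05,-0.015,-0.74,0.5,-4,0,0,-0.05,-0.015,-0.74,0.5,-4,0,0,-0.05,-0.015,-0.74,0.5,-4,0,0,-0.05,-0.015,-0.74],
)

```text
clock: 2.8
tcp_pos: [494.3, 256.9, 340.5]
tcp_rot: [[0.809, 0.166, -0.564], [0.16, -0.985, -0.059], [-0.566, -0.042, -0.823]]
wrist_force: [0.9, -0.7, 0.1]
grip_width: 74.4
```

Run:
```python
from h import *
for n in("top","side"):
    im=get_image(n); print(n)
    for c in cassettes(im): 
        if c[1]>60 and c[1]<400:print(np.round(c,1))
p,R=pick(452.7,354.5,11.2,40)
a=plan(p+[0,0,110],R,-.74)
plan(p,R,-.74,from_=a)
```

```text
top
[453.1 101.3 -14.9 114.8  40.7]
[609.4  97.   15.2 113.2  40. ]
side
[453.7 355.9  11.3 115.7  41.7]
[612.5 230.7   5.6  50.9  41.1]
[453.9 104.3 -15.  114.1  41.1]
[610.   99.4  15.4 113.6  35.6]
t 2.9 now [493.7 259.4 338.8] grip 74.3 F [ 1.3 -0.2 -1.1] dist 198.0 turn [-0.05  -0.096  0.008] n 5
2.31, -1.88, 2.6, -0.01, -0.019, 0.002, -0.74,
2.36, -1.91, 2.54, -0.01, -0.019, 0.002, -0.74,
2.4, -1.94, 2.47, -0.01, -0.019, 0.002, -0.74,
2.45, -1.97, 2.41, -0.01, -0.019, 0.002, -0.74,
2.49, -2, 2.34, -0.01, -0.019, 0.002, -0.74
t 2.9 now [497.5 363.4 170.4] grip 74.3 F [ 1.3 -0.2 -1.1] dist 110.0 turn [0. 0. 0.] n 3
2.36, 0, 2.81, 0, 0, 0, -0.74,
2.36, 0, 2.81, 0, 0, 0, -0.74,
2.36, 0, 2.81, 0, 0, 0, -0.74
```

Request:
send_rows(
  plan=[2.3,-1.9,2.6,-0.01,-0.02,0.002,-0.74,2.4,-1.9,2.5,-0.01,-0.02,0.002,-0.74,2.4,-1.9,2.5,-0.01,-0.02,0.002,-0.74,2.4,-2,2.4,-0.01,-0.02,0.002,-0.74,2.5,-2,2.4,-0.01,-0.02,0.002,-0.74,2.3,0,2.7,0,0,0,-0.74,1.7,0,2,0,0,0,-0.74,1,0,1.2,0,0,0,-0.74,0,0,0,0,0,0,-0.74],
)

```text
clock: 3.8
tcp_pos: [503.4, 364.6, 87.1]
tcp_rot: [[0.757, 0.193, -0.624], [0.146, -0.981, -0.128], [-0.637, 0.006, -0.771]]
wrist_force: [0.2, 0.2, 0.7]
grip_width: 74.6
```

Run:
```python
from h import *
p,R=pick(452.7,354.5,11.2,40)
plan(p,R,-.74,step=15)
im=get_image("side"); c=im["color"][:,:,::-1]
a=proj(im,[470,350,30])[0].astype(int)
cv2.imwrite("pics/p1.png",cv2.resize(c[max(0,a[1]-70):a[1]+70,a[0]-90:a[0]+90],None,fx=4,fy=4,interpolation=cv2.INTER_CUBIC))
```

```text
t 3.8 now [503.4 364.6  87.1] grip 74.6 F [0.2 0.2 0.7] dist 27.3 turn [ 0.004 -0.008 -0.004] n 2
0.62, -0, 1.22, 0.002, -0.004, -0.002, -0.74,
0.62, 0, 1.22, 0.002, -0.004, -0.002, -0.74
```

View pics/p1.png

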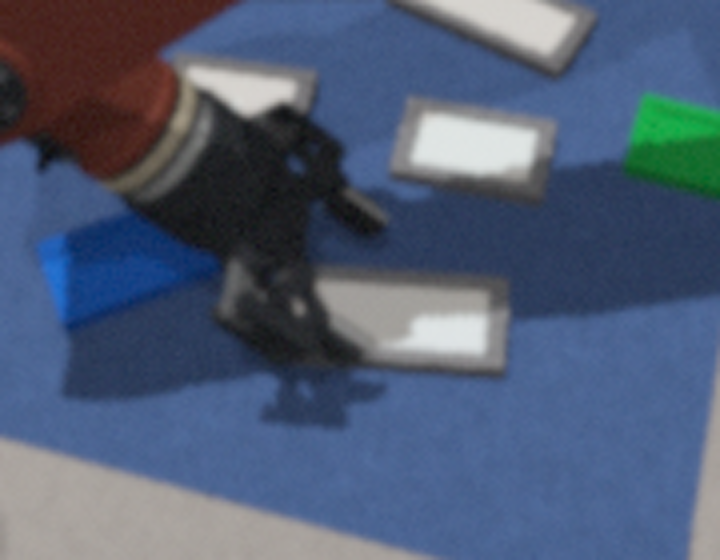

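Request:
send_rows(
  plan=[0.6,0,1.2,0,0,0,-0.74,0.6,0,1.2,0,0,0,-0.74,0,0,0,0,0,0,-0.74],
)

```text
clock: 4.15
tcp_pos: [500.7, 363.9, 65.1]
tcp_rot: [[0.763, 0.192, -0.618], [0.147, -0.981, -0.123], [-0.63, 0.003, -0.777]]
wrist_force: [0.2, -0.2, 0.3]
grip_width: 74.4
```

Request:
send_rows(
  plan=[0,0,0,0,0,0,-0.2,0,0,0,0,0,0,0,0,0,0,0,0,0,0,0,0,0,0,0,0,0.2,0,0,0,0,0,0,0.2,0,0,0,0,0,0,0.2],
  grip_force=80,
)

```text
clock: 4.75
tcp_pos: [502.4, 364.6, 67.4]
tcp_rot: [[0.766, 0.192, -0.613], [0.149, -0.981, -0.122], [-0.625, 0.002, -0.781]]
wrist_force: [-0.3, 0.8, -0.9]
grip_width: 55.7
```

```bash
cat >> h.py <<'E'
def snap(n,P,name,half=70,f=4):
    im=get_image(n); c=im["color"][:,:,::-1]; a=proj(im,P)[0].astype(int)
    c=cv2.copyMakeBorder(c,half*2,half*2,half*2,half*2,cv2.BORDER_CONSTANT); a=a+2*half; w=int(half*1.3)
    cv2.imwrite("pics/"+name,cv2.resize(c[a[1]-half:a[1]+half,a[0]-w:a[0]+w],None,fx=f,fy=f,interpolation=cv2.INTER_CUBIC)); return im
E
python3 - <<'E'
from h import *
p,R=pick(452.7,354.5,11.2,40)
for i in range(3): plan(p,R,-.74,step=50); snap("side",[470,350,30],"p2.png")
E
```

```text
t 4.8 now [502.4 364.6  67.4] grip 55.7 F [-0.3  0.8 -0.9] dist 8.6 turn [ 0.    -0.023 -0.003] n 1
0.04, 0.02, 0.86, 0, -0.023, -0.003, -0.74
t 4.8 now [502.4 364.6  67.3] grip 55.7 F [ 0.7  0.1 -2. ] dist 8.6 turn [ 0.    -0.023 -0.003] n 1
0.04, 0.03, 0.86, 0, -0.023, -0.003, -0.74
t 4.8 now [502.4 364.6  67.3] grip 55.7 F [ 0.5  0.3 -1.5] dist 8.6 turn [ 0.    -0.023 -0.003] n 1
0.04, 0.02, 0.86, 0, -0.023, -0.003, -0.74
```

View pics/p2.png

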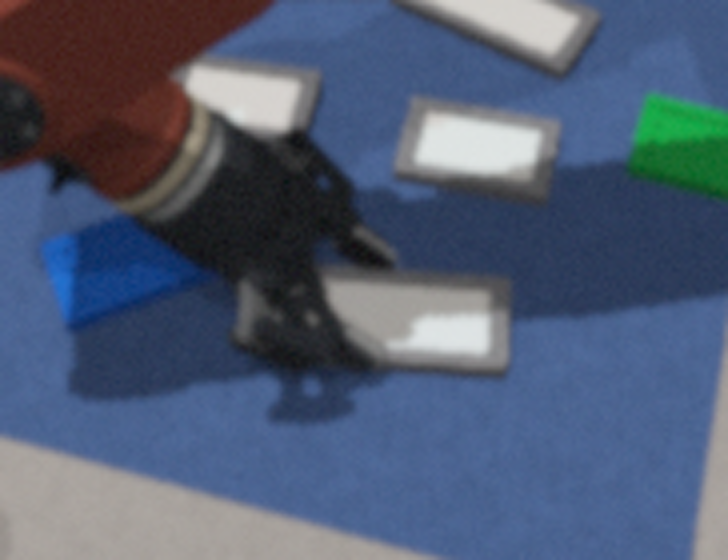

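```bash
sed -i 's/apply(\[11,0,tip\])/apply([2,0,tip])/; s/s=11,zc=2/s=8,zc=3/' h.py
python3 - <<'E'
from h import *
p,R=pick(452.7,354.5,11.2,40)
plan(p,R,-.74,step=8); print(p)
E
```

```text
t 4.9 now [502.4 364.6  67.3] grip 55.9 F [-0.1  0.1 -1.5] dist 11.8 turn [ 0.    -0.023 -0.003] n 2
0.32, 0.01, 0.49, 0, -0.011, -0.001, -0.74,
0.33, 0.01, 0.49, 0, -0.011, -0.001, -0.74
[501.29130066 364.12133662  55.61055291]
```

Request:
send_rows(
  plan=[0,0,-0.3,0,0,0,-0.7,0,0,0,0,0,0,-0.7,0,0,0,0,0,0,-0.7],
)

```text
clock: 5.2
tcp_pos: [504.3, 365.1, 70.4]
tcp_rot: [[0.765, 0.192, -0.614], [0.149, -0.981, -0.122], [-0.626, 0.002, -0.78]]
wrist_force: [-0.5, 0.7, -0.3]
grip_width: 72.5
```

Run:
```python
from h import *
p,R=pick(452.7,354.5,11.2,40)
plan(p,R,-.7,step=8)
```

```text
t 5.2 now [504.3 365.1  70.4] grip 72.5 F [-0.5  0.7 -0.3] dist 15.1 turn [ 0.    -0.022 -0.003] n 2
0.34, 0.02, 0.67, 0, -0.011, -0.001, -0.7,
0.35, 0.02, 0.67, 0, -0.011, -0.001, -0.7
```

Request:
send_rows(
  plan=[0.35,0,0.7,0,-0.011,0,-0.7,0.35,0,0.7,0,-0.011,0,-0.7,0.1,0,0.2,0,0,0,-0.7],
)

```text
clock: 5.5
tcp_pos: [501.5, 364.8, 54.1]
tcp_rot: [[0.752, 0.192, -0.631], [0.147, -0.981, -0.124], [-0.643, 0.001, -0.766]]
wrist_force: [1.5, -0.7, 8.8]
grip_width: 72.5
```

Run:
```python
from h import *
p,R=pick(452.7,354.5,11.2,40)
plan(p,R,-.7,step=8)
snap("side",[470,350,10],"p3.png",half=45,f=6)
```

```text
t 5.5 now [501.5 364.8  54.1] grip 72.5 F [ 1.5 -0.7  8.8] dist 1.7 turn [-0.001  0.001 -0.002] n 1
-0.12, 0.06, -0.1, -0.001, 0.001, -0.002, -0.7
```

View pics/p3.png

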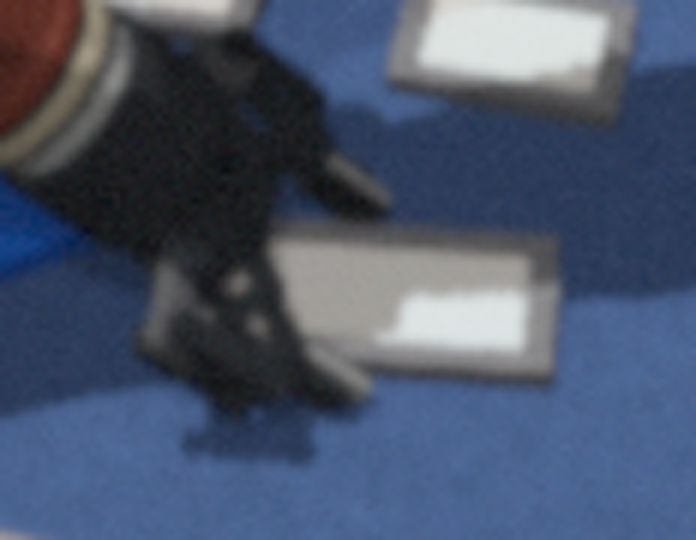

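Request:
send_rows(
  plan=[-0.1,0,-0.15,0,0,0,-0.3,0,0,0,0,0,0,0,0,0,0,0,0,0,0.2,0,0,0,0,0,0,0.2,0,0,0,0,0,0,0.2,0,0,0,0,0,0,0.2],
)

```text
clock: 6.15
tcp_pos: [503.0, 365.3, 57.4]
tcp_rot: [[0.751, 0.192, -0.632], [0.147, -0.981, -0.123], [-0.644, -0.0, -0.765]]
wrist_force: [0.9, 0.5, 2.2]
grip_width: 57.9
```

Run:
```python
from h import *
s=log(); p=np.array(s['tcp_pos']);R=Ro.from_matrix(s['tcp_rot'])
plan(p+[0,0,100],R,.2,step=20)
```

```text
t 6.2 now [503.  365.3  57.4] grip 57.9 F [0.9 0.5 2.2] dist 100.0 turn [0. 0. 0.] n 5
-1.29, -0, -1.53, 0, 0, 0, 0.2,
-1.29, -0, -1.53, 0, 0, 0, 0.2,
-1.29, -0, -1.53, 0, 0, 0, 0.2,
-1.29, -0, -1.53, 0, 0, 0, 0.2,
-1.29, -0, -1.53, 0, 0, 0, 0.2
```

Request:
send_rows(
  plan=[-1.3,0,-1.5,0,0,0,0.2,-1.3,0,-1.5,0,0,0,0.2,0,0,0,0,0,0,0.2],
)

```text
clock: 6.45
tcp_pos: [500.8, 364.5, 97.5]
tcp_rot: [[0.749, 0.192, -0.634], [0.146, -0.981, -0.125], [-0.646, 0.001, -0.763]]
wrist_force: [0.5, 0.0, -1.5]
grip_width: 58.0
```

Run:
```python
from h import *
s=log();print(s['grip_width'],s['tcp_pos'])
snap("side",[470,350,30],"p4.png",half=45,f=6)
```

```text
57.975176570944846 [500.81985182 364.52782883  97.48797517]
```

View pics/p4.png

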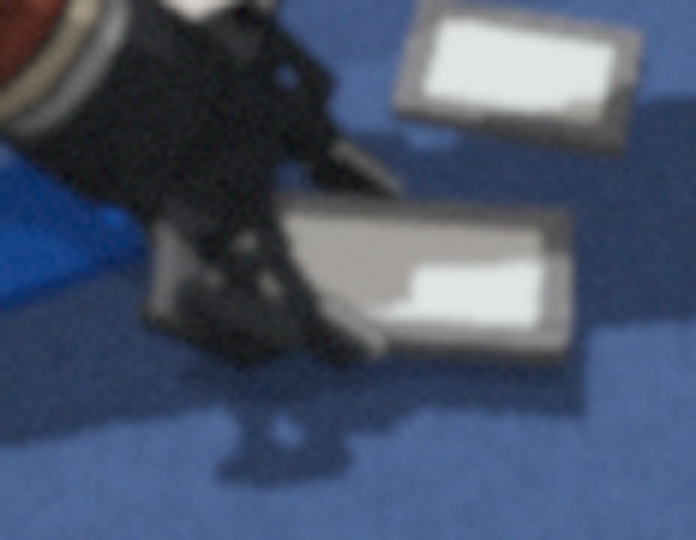

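```bash
cat >> h.py <<'E'
RACK={'low':(473.0,-129.7,-7.0,-12.7),'high':(486.2,-326.0,4.4,-14.7)}
def hold(cx,cy,yaw,zc=7):
    "cassette centre & axis in tool frame, from pose measured at grip"
    s=sense(); R=Ro.from_matrix(s['tcp_rot']); a=np.radians(yaw)
    c=R.inv().apply(np.array([cx,cy,zc])-s['tcp_pos']); u=R.inv().apply([np.cos(a),np.sin(a),0]); n=R.inv().apply([0,0,1.])
    return c,u,n
def place(rack,slot,L,hc,tool_ang,dx=0,dy=0,up=0,lean=20):
    """hc=(x,z) of cassette centre in tool frame; tool_ang: deg between tool axis & cassette normal"""
    X,Y,yaw,o=RACK[rack]; b=np.radians(lean)
    u=np.array([np.sin(b),0,np.cos(b)]); n=np.array([-np.cos(b),0,np.sin(b)])
    c=np.array([-48+48*slot+o+10+dx,dy,12+up])+L/2*u+7*n
    Rr=Ro.from_euler('z',yaw,degrees=True); cw=np.array([X,Y,0])+Rr.apply(c)
    R=Rt(yaw,-(90-lean-tool_ang)); return cw-R.apply([hc[0],0,hc[1]]),R
E
python3 - <<'E'
from h import *
p,R=place('high',2,140,(-6.9,71.7),40); print(p)
s=log(); cur=(np.array(s['tcp_pos']),Ro.from_matrix(s['tcp_rot']))
a=plan([480,200,380],Rt(4,0),.2,rstep=.13)
print()
b=plan([460,-250,380],Rt(4.4,-15),.2,from_=a)
print(); b=plan(p+[-10,0,110],R,.2,from_=b)
E
```

```text
[ 516.89839376 -323.63788733  145.71664591]
t 6.5 now [500.4 364.3  96.2] grip 57.9 F [ 0.4 -0.2 -1.7] dist 328.5 turn [0.045 0.702 0.118] n 9
-2.47, 1.75, -2.03, 0.005, 0.078, 0.013, 0.2,
-2.28, 1.77, -2.23, 0.005, 0.078, 0.013, 0.2,
-2.08, 1.79, -2.41, 0.005, 0.078, 0.013, 0.2,
-1.86, 1.8, -2.57, 0.005, 0.078, 0.013, 0.2,
-1.63, 1.81, -2.71, 0.005, 0.078, 0.013, 0.2,
-1.39, 1.82, -2.84, 0.005, 0.078, 0.013, 0.2,
-1.14, 1.82, -2.95, 0.005, 0.078, 0.013, 0.2,
-0.88, 1.82, -3.04, 0.005, 0.078, 0.013, 0.2,
-0.62, 1.81, -3.11, 0.005, 0.078, 0.013, 0.2

t 6.5 now [480. 200. 380.] grip 57.9 F [ 0.4 -0.2 -1.7] dist 450.4 turn [ 0.001  0.262 -0.007] n 12
-0.43, 3.73, 0, 0, 0.022, -0.001, 0.2,
-0.43, 3.73, -0.01, 0, 0.022, -0.001, 0.2,
-0.43, 3.73, -0.02, 0, 0.022, -0.001, 0.2,
-0.43, 3.73, -0.03, 0, 0.022, -0.001, 0.2,
-0.43, 3.73, -0.04, 0, 0.022, -0.001, 0.2,
-0.44, 3.73, -0.05, 0, 0.022, -0.001, 0.2,
-0.44, 3.73, -0.06, 0, 0.022, -0.001, 0.2,
-0.44, 3.73, -0.07, 0, 0.022, -0.001, 0.2,
-0.44, 3.73, -0.08, 0, 0.022, -0.001, 0.2,
-0.44, 3.73, -0.09, 0, 0.022, -0.001, 0.2,
-0.44, 3.73, -0.1, 0, 0.022, -0.001, 0.2,
-0.44, 3.73, -0.11, 0, 0.022, -0.001, 0.2

t 6.5 now [ 460. -250.  380.] grip 57.9 F [ 0.4 -0.2 -1.7] dist 151.9 turn [-0.     0.262  0.   ] n 4
0.19, 1.93, 3.27, -0, 0.065, 0, 0.2,
-0.03, 1.93, 3.27, -0, 0.065, 0, 0.2,
-0.24, 1.93, 3.26, -0, 0.065, 0, 0.2,
-0.45, 1.93, 3.24, -0, 0.065, 0, 0.2
```

Request:
send_rows(
  plan=[-2.5,1.7,-2,0.005,0.078,0.013,0.2,-2.3,1.7,-2.2,0.005,0.078,0.013,0.2,-2.1,1.8,-2.4,0.005,0.078,0.013,0.2,-1.9,1.8,-2.6,0.005,0.078,0.013,0.2,-1.6,1.8,-2.7,0.005,0.078,0.013,0.2,-1.4,1.8,-2.8,0.005,0.078,0.013,0.2,-1.1,1.8,-3,0.005,0.078,0.013,0.2,-0.9,1.8,-3,0.005,0.078,0.013,0.2,-0.6,1.8,-3.1,0.005,0.078,0.013,0.2],
)

```text
clock: 7.4
tcp_pos: [470.7, 195.8, 370.5]
tcp_rot: [[0.998, 0.068, -0.003], [0.068, -0.998, -0.01], [-0.004, 0.01, -1.0]]
wrist_force: [0.3, -0.4, -0.6]
grip_width: 57.6
```

Request:
send_rows(
  plan=[-0.4,3.7,0,0,0.022,0,0.2,-0.4,3.7,0,0,0.022,0,0.2,-0.4,3.7,0,0,0.022,0,0.2,-0.4,3.7,0,0,0.022,0,0.2,-0.4,3.7,0,0,0.022,0,0.2,-0.4,3.7,0,0,0.022,0,0.2,-0.4,3.7,0,0,0.022,0,0.2,-0.4,3.7,0,0,0.022,0,0.2,-0.4,3.7,0,0,0.022,0,0.2,-0.4,3.7,0,0,0.022,0,0.2,-0.4,3.7,0,0,0.022,0,0.2,-0.4,3.7,0,0,0.022,0,0.2],
)

```text
clock: 8.6
tcp_pos: [444.7, -260.8, 368.9]
tcp_rot: [[0.96, 0.076, 0.271], [0.074, -0.997, 0.019], [0.272, 0.002, -0.962]]
wrist_force: [0.5, -0.1, -1.0]
grip_width: 57.9
```

Run:
```python
from h import *
p,R=place('high',2,140,(-6.9,71.7),40)
plan(p+[-10,0,110],R,.2); print(sense()['joint_positions'])
```

```text
t 8.6 now [ 444.7 -260.8  368.9] grip 57.9 F [ 0.5 -0.1 -1. ] dist 143.6 turn [0.002 0.249 0.   ] n 4
0.61, 1.68, 3.11, 0, 0.062, 0, 0.2,
0.41, 1.68, 3.14, 0, 0.062, 0, 0.2,
0.22, 1.68, 3.16, 0, 0.062, 0, 0.2,
0.02, 1.68, 3.17, 0, 0.062, 0, 0.2
[-0.75807885 -0.17963632  1.91057988  0.21380291  1.22930518  0.68266029]
```

Request:
send_rows(
  plan=[0.6,1.7,3.1,0,0.062,0,0.2,0.4,1.7,3.1,0,0.062,0,0.2,0.2,1.7,3.2,0,0.062,0,0.2,0,1.7,3.2,0,0.062,0,0.2,0,0,0,0,0,0,0.2],
)

```text
clock: 9.1
tcp_pos: [504.2, -331.2, 250.5]
tcp_rot: [[0.862, 0.068, 0.503], [0.06, -0.998, 0.034], [0.504, 0.001, -0.864]]
wrist_force: [-1.2, 0.9, -2.7]
grip_width: 58.0
```

Run:
```python
from h import *
p,R=place('high',2,140,(-6.9,71.7),40)
plan(p+[-10,0,110],R,.2); print(sense()['joint_positions'])
snap("side",[500,-326,100],"q1.png",half=50,f=6); snap("top",[500,-326,100],"q2.png",half=40,f=7)
```

```text
t 9.1 now [ 504.2 -331.2  250.5] grip 58.0 F [-1.2  0.9 -2.7] dist 9.5 turn [ 0.005 -0.005 -0.007] n 1
0.54, -0.73, -0.29, 0.005, -0.005, -0.007, 0.2
[-0.85495147  0.0747631   1.94380272  0.55577295  0.86502298  0.33583755]
```

View pics/q1.png

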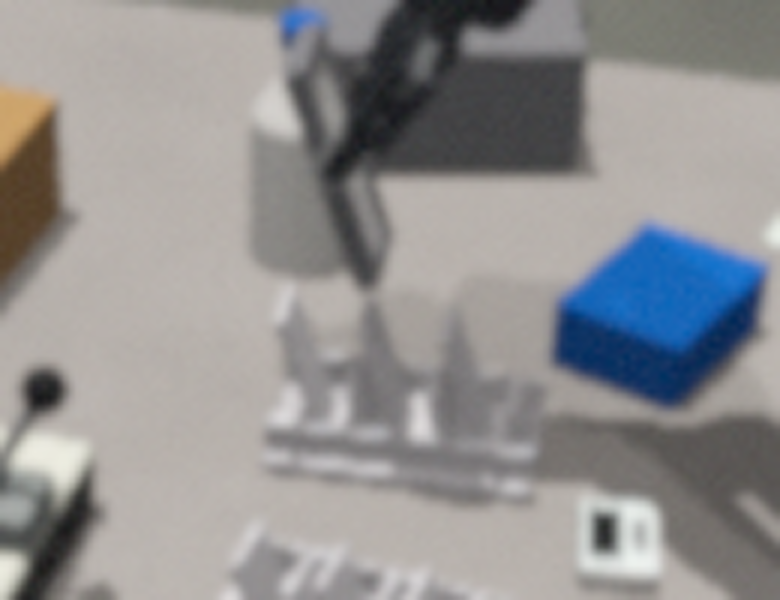

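View pics/q2.png

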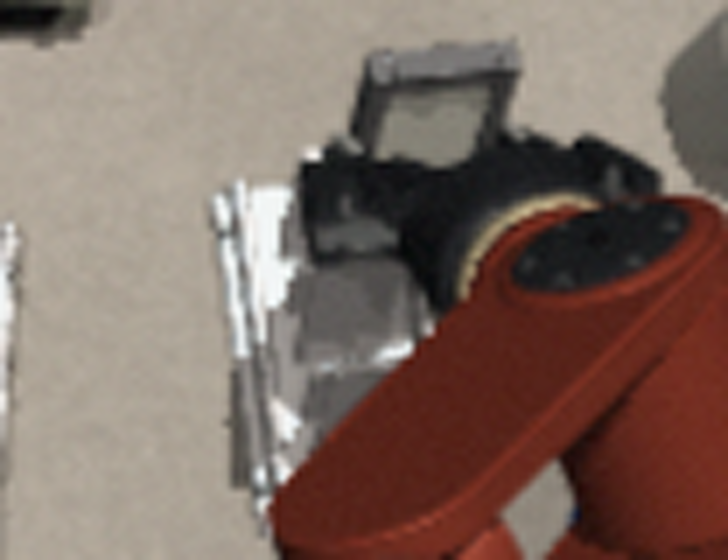

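```bash
cat >> h.py <<'E'
def held(hc,ang,L):
    "predicted world corners (8) of held cassette + centre"
    s=sense(); R=Ro.from_matrix(s['tcp_rot']); a=np.radians(ang)
    u=np.array([np.cos(a),0,-np.sin(a)]); n=np.array([-np.sin(a),0,-np.cos(a)])
    P=[np.array([hc[0],0,hc[1]])+i*L/2*u+j*np.array([0,30,0])+k*7*n for i in(-1,1) for j in(-1,1) for k in(-1,1)]
    return np.asarray(s['tcp_pos'])+R.apply(P), R.apply(u), R.apply(n)
def draw(n,P,name,pts,half=50,f=6):
    im=get_image(n); c=im["color"][:,:,::-1]; a=proj(im,P)[0].astype(int); w=int(half*1.3); u0,v0=max(0,a[0]-w),max(0,a[1]-half)
    b=cv2.resize(c[v0:a[1]+half,u0:a[0]+w],None,fx=f,fy=f,interpolation=cv2.INTER_CUBIC)
    for q in proj(im,pts): cv2.circle(b,tuple(int(v) for v in (q-[u0,v0]+.5)*f),3,(0,0,255),1)
    cv2.imwrite("pics/"+name,b)
def rackpts(k):
    X,Y,yaw,o=RACK[k]; H={'low':54,'high':89}[k]; q=[]
    for i in range(3):
        for y in(-20,20): q+=[[-48+48*i+o+9.8+.342*H,y,12+.94*H],[-48+48*i+o-9.8-6+.342*34,y,12+.94*34],[-48+48*i+o+9.8,y,12]]
    return np.array([X,Y,0])+Ro.from_euler('z',yaw,degrees=True).apply(q)
E
python3 - <<'E'
from h import *
P,u,n=held((-6.9,71.7),40,140); print(np.round(P,0).tolist(),u,n)
draw("side",[500,-326,110],"q3.png",np.r_[P,rackpts('high')]); draw("top",[500,-326,100],"q4.png",np.r_[P,rackpts('high')],40,7)
E
```

```text
[[517.0, -301.0, 122.0], [504.0, -302.0, 127.0], [521.0, -361.0, 122.0], [508.0, -362.0, 127.0], [564.0, -297.0, 254.0], [551.0, -298.0, 258.0], [568.0, -357.0, 254.0], [555.0, -358.0, 259.0]] [0.33261734 0.02894687 0.94261752] [-0.94047671 -0.06377668  0.33382044]
```

View pics/q3.png

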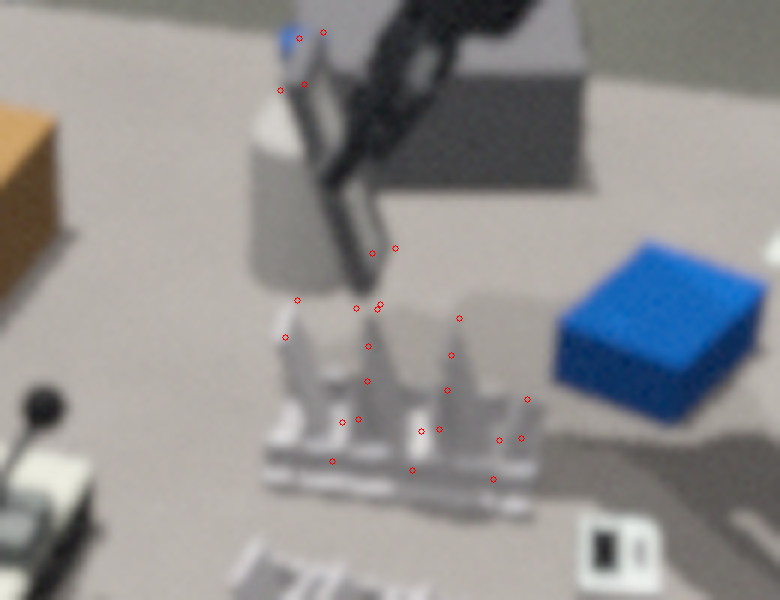

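View pics/q4.png

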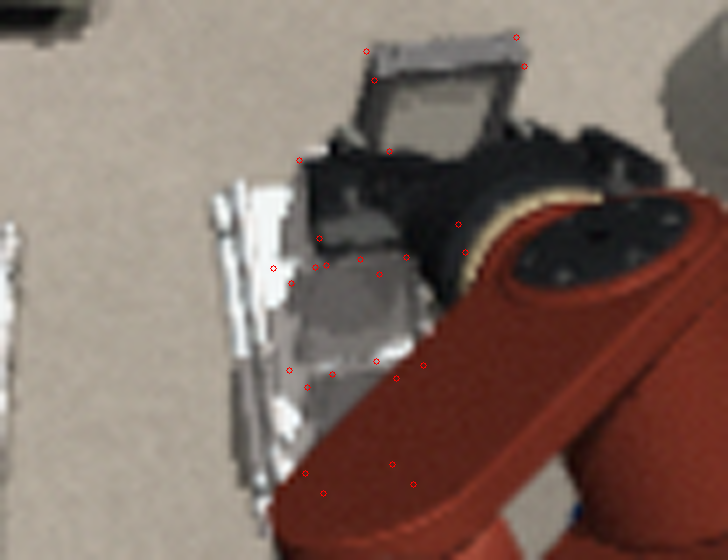

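Run:
```python
from h import *
hc=(-6.9,71.7)
p,R=place('high',2,140,hc,40,dx=.364*45-8,up=45)
a=plan(p,R,.2,step=25); print()
p,R=place('high',2,140,hc,40,dx=.364*45+2,up=45)
plan(p,R,.2,from_=a,step=5)
```

```text
t 9.3 now [ 507.1 -332.1  259.3] grip 58.1 F [ 0.3 -0.  -0.3] dist 71.5 turn [ 0.013 -0.013  0.   ] n 3
-0.63, -0.29, 2.28, 0.004, -0.004, 0, 0.2,
-0.62, -0.27, 2.29, 0.004, -0.004, 0, 0.2,
-0.61, -0.26, 2.29, 0.004, -0.004, 0, 0.2

t 9.3 now [ 525.3 -323.   190.7] grip 58.1 F [ 0.3 -0.  -0.3] dist 10.0 turn [0. 0. 0.] n 3
0.29, -0, 0.17, 0, 0, 0, 0.2,
0.29, -0, 0.17, 0, 0, 0, 0.2,
0.29, -0, 0.17, 0, 0, 0, 0.2
```

Request:
send_rows(
  plan=[-0.6,-0.3,2.3,0.004,-0.004,0,0.2,-0.6,-0.3,2.3,0.004,-0.004,0,0.2,-0.6,-0.25,2.3,0.004,-0.004,0,0.2,0,0,0,0,0,0,0.2],
)

```text
clock: 9.7
tcp_pos: [531.0, -324.0, 202.2]
tcp_rot: [[0.856, 0.081, 0.511], [0.078, -0.997, 0.027], [0.511, 0.017, -0.859]]
wrist_force: [0.2, 0.7, -3.3]
grip_width: 58.0
```

Run:
```python
from h import *
hc=(-6.9,71.7)
p,R=place('high',2,140,hc,40,dx=.364*45-8,up=45)
a=plan(p,R,.2,step=25)
P,u,n=held(hc,40,140)
draw("side",[500,-326,80],"q5.png",P); draw("top",[500,-326,100],"q6.png",P,40,7)
```

```text
t 9.7 now [ 531.  -324.   202.2] grip 58.0 F [ 0.2  0.7 -3.3] dist 12.9 turn [ 0.013 -0.013  0.012] n 1
-1.07, -0.17, 0.7, 0.013, -0.013, 0.012, 0.2
```

View pics/q5.png

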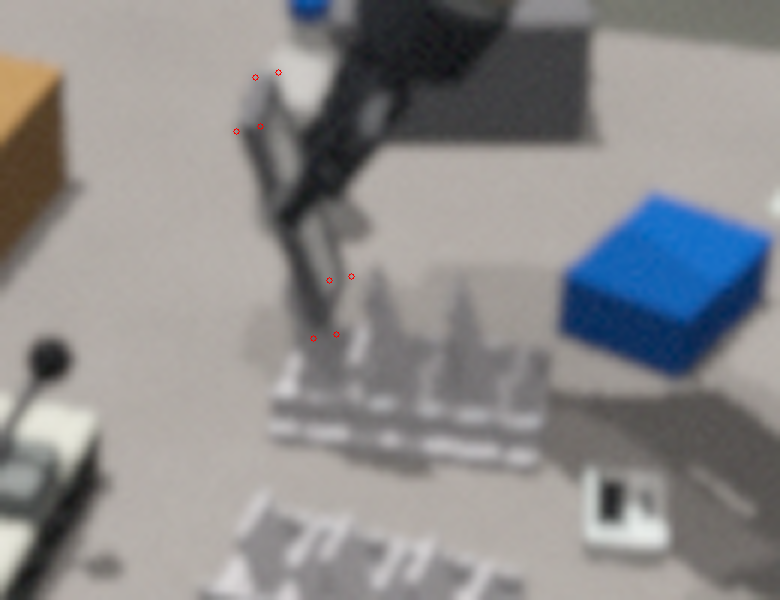

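Request:
send_rows(
  plan=[-1,-0.1,0.7,0.013,-0.013,0.012,0.2,0,0,0,0,0,0,0.2],
)

```text
clock: 10.0
tcp_pos: [528.1, -326.9, 198.8]
tcp_rot: [[0.859, 0.075, 0.506], [0.07, -0.997, 0.03], [0.507, 0.009, -0.862]]
wrist_force: [-0.3, 0.0, -1.9]
grip_width: 57.7
```

Run:
```python
from h import *
hc=(-6.9,71.7)
p,R=place('high',2,140,hc,40,dx=.364*45,up=45)
a=plan(p,R,.2,step=25)
```

```text
t 10.0 now [ 528.1 -326.9  198.8] grip 57.7 F [-0.3  0.  -1.9] dist 10.6 turn [ 0.009 -0.008  0.004] n 1
0.06, -0.42, 0.97, 0.009, -0.008, 0.004, 0.2
```

Request:
send_rows(
  plan=[-0.3,-0.4,0.8,0.009,-0.008,0.004,0.2,0,0,0,0,0,0,0.2,0.25,0,0.15,0,0,0,0.2,0.25,0,0.15,0,0,0,0.2],
)

```text
clock: 10.4
tcp_pos: [535.5, -323.6, 191.8]
tcp_rot: [[0.863, 0.075, 0.5], [0.065, -0.997, 0.036], [0.502, 0.001, -0.865]]
wrist_force: [-0.6, -0.4, -1.4]
grip_width: 57.8
```

Request:
send_rows(
  plan=[0.25,0,0.15,0,0,0,0.2,0.25,0,0.15,0,0,0,0.2],
)

```text
clock: 10.6
tcp_pos: [539.3, -323.4, 191.4]
tcp_rot: [[0.866, 0.079, 0.494], [0.069, -0.997, 0.038], [0.496, 0.002, -0.869]]
wrist_force: [-10.1, 1.0, 3.3]
grip_width: 58.8
```

Run:
```python
from h import *
hc=(-6.9,71.7)
p,R=place('high',2,140,hc,40,dx=.364*45,up=45)
a=plan(p,R,.2,step=25)
```

```text
t 10.6 now [ 539.3 -323.4  191.4] grip 58.8 F [-10.1   1.    3.3] dist 6.2 turn [0.001 0.005 0.003] n 1
-0.55, -0.15, -0.24, 0.001, 0.005, 0.003, 0.2
```

```bash
sed -i "s/4.4,-14.7/4.4,-10.2/" h.py
python3 - <<'E'
from h import *
hc=(-6.9,71.7)
p,R=place('high',2,140,hc,40,dx=.364*6-1.5,up=6)
a=plan(p,R,.2,step=9)
E
```

```text
t 10.6 now [ 539.3 -323.4  191.4] grip 58.8 F [-10.1   1.    3.3] dist 43.3 turn [0.001 0.005 0.003] n 5
-0.69, -0.03, 0.52, 0, 0.001, 0.001, 0.2,
-0.69, -0.03, 0.52, 0, 0.001, 0.001, 0.2,
-0.69, -0.03, 0.52, 0, 0.001, 0.001, 0.2,
-0.69, -0.03, 0.52, 0, 0.001, 0.001, 0.2,
-0.69, -0.03, 0.52, 0, 0.001, 0.001, 0.2
```

Request:
send_rows(
  plan=[-0.8,0,0.4,0,0,0,0.2,-0.7,0,0.5,0,0,0,0.2,-0.7,0,0.5,0,0,0,0.2],
)

```text
clock: 10.9
tcp_pos: [528.5, -325.8, 170.0]
tcp_rot: [[0.864, 0.079, 0.497], [0.071, -0.997, 0.034], [0.499, 0.006, -0.867]]
wrist_force: [-0.5, 0.2, -2.1]
grip_width: 57.8
```

Request:
send_rows(
  plan=[-0.7,0,0.5,0,0,0,0.2,-0.7,0,0.5,0,0,0,0.2],
)

```text
clock: 11.1
tcp_pos: [520.7, -326.1, 152.4]
tcp_rot: [[0.864, 0.079, 0.497], [0.071, -0.997, 0.035], [0.498, 0.005, -0.867]]
wrist_force: [-0.3, -0.0, -1.1]
grip_width: 57.8
```

Run:
```python
from h import *
hc=(-6.9,71.7)
p,R=place('high',2,140,hc,40,dx=-1.5,up=0)
a=plan(p,R,.2,step=9)
P,u,n=held(hc,40,140)
draw("side",[500,-326,80],"q7.png",P); draw("top",[500,-326,100],"q8.png",P,40,7)
```

```text
t 11.1 now [ 520.7 -326.1  152.4] grip 57.8 F [-0.3 -0.  -1.1] dist 7.2 turn [0.003 0.002 0.004] n 1
-0.38, -0.28, 0.54, 0.003, 0.002, 0.004, 0.2
```

View pics/q7.png

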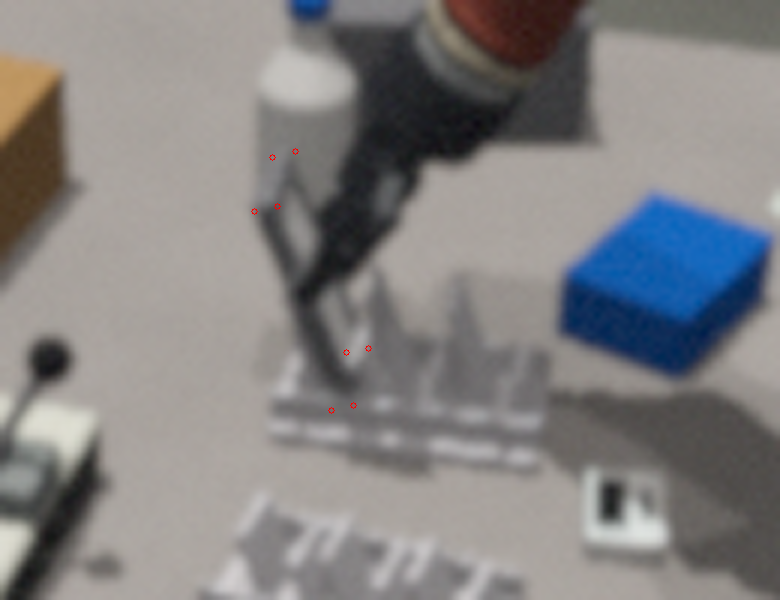

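Request:
send_rows(
  plan=[-0.3,-0.25,0.2,0,0,0,0.2,-0.2,0,0.25,0,0,0,0.2,0,0,0,0,0,0,0.2],
)

```text
clock: 11.5
tcp_pos: [517.5, -322.9, 144.0]
tcp_rot: [[0.865, 0.078, 0.495], [0.069, -0.997, 0.037], [0.496, 0.002, -0.868]]
wrist_force: [-0.7, -0.1, -1.5]
grip_width: 57.9
```

Run:
```python
from h import *
hc=(-6.9,71.7)
p,R=place('high',2,140,hc,40,dx=-1.5,up=0)
a=plan(p,R,.2,step=9)
```

```text
t 11.5 now [ 517.5 -322.9  144. ] grip 57.9 F [-0.7 -0.1 -1.5] dist 3.0 turn [0.001 0.004 0.003] n 1
0.29, 0.07, -0.03, 0.001, 0.004, 0.003, 0.2
```

Not on the floor yet, so I'll keep descending in guarded steps.

Request:
send_rows(
  plan=[-0.15,0,0.15,0,0,0,0.2,-0.15,0,0.15,0,0,0,0.2],
)

```text
clock: 11.7
tcp_pos: [517.6, -323.4, 141.6]
tcp_rot: [[0.864, 0.078, 0.498], [0.069, -0.997, 0.037], [0.499, 0.002, -0.866]]
wrist_force: [-2.0, 3.7, 7.7]
grip_width: 57.7
```

Request:
send_rows(
  plan=[-0.15,0,0.2,0,0,0,0.2,-0.15,0,0.2,0,0,0,0.2],
)

```text
clock: 11.9
tcp_pos: [517.6, -323.6, 141.4]
tcp_rot: [[0.862, 0.082, 0.5], [0.071, -0.997, 0.04], [0.502, 0.001, -0.865]]
wrist_force: [-13.9, 4.5, 17.5]
grip_width: 57.9
```

Request:
send_rows(
  plan=[0,0,0,0,0,0,-0.4,0,0,0,0,0,0,-0.7,0,0,0,0,0,0,-0.7,0,0,-1,0,0,0,-0.7,0,0,-2,0,0,0,-0.7,0,0,-3,0,0,0,-0.7,0,0,-4,0,0,0,-0.7,0,0,-4,0,0,0,-0.7],
)

```text
clock: 12.7
tcp_pos: [444.8, -327.4, 262.7]
tcp_rot: [[0.865, 0.084, 0.495], [0.07, -0.996, 0.047], [0.497, -0.005, -0.868]]
wrist_force: [-0.1, -0.8, -0.0]
grip_width: 72.7
```

Run:
```python
from h import *
snap("side",[500,-300,80],"q9.png",half=50,f=6); snap("top",[500,-280,60],"q10.png",half=50,f=6)
p,R=pick(453.7,103,-15,40); print(p)
a=plan([440,-200,330],Rt(-5,0),-.7)
print(); a=plan([480,90,330],Rt(-15,25),-.7,from_=a)
print(); a=plan(p+R.apply([0,0,-60]),R,-.7,from_=a)
```

```text
[501.54682764  90.17948117  55.61055291]
t 12.8 now [ 446.2 -330.6  268.5] grip 72.4 F [ 0.9 -0.5  0.6] dist 144.5 turn [-0.04  -0.526  0.166] n 5
0.7, -2.61, -1.03, -0.008, -0.105, 0.033, -0.7,
0.5, -2.62, -1.11, -0.008, -0.105, 0.033, -0.7,
0.3, -2.62, -1.18, -0.008, -0.105, 0.033, -0.7,
0.08, -2.62, -1.22, -0.008, -0.105, 0.033, -0.7,
-0.13, -2.61, -1.24, -0.008, -0.105, 0.033, -0.7

t 12.8 now [ 440. -200.  330.] grip 72.4 F [ 0.9 -0.5  0.6] dist 292.7 turn [ 0.038 -0.435  0.172] n 8
0.18, -3.65, 0, 0.005, -0.054, 0.021, -0.7,
0.1, -3.66, 0.01, 0.005, -0.054, 0.021, -0.7,
0.03, -3.66, 0.02, 0.005, -0.054, 0.021, -0.7,
-0.05, -3.66, 0.04, 0.005, -0.054, 0.021, -0.7,
-0.13, -3.66, 0.06, 0.005, -0.054, 0.021, -0.7,
-0.2, -3.65, 0.09, 0.005, -0.054, 0.021, -0.7,
-0.27, -3.65, 0.12, 0.005, -0.054, 0.021, -0.7,
-0.34, -3.64, 0.15, 0.005, -0.054, 0.021, -0.7

t 12.8 now [480.  90. 330.] grip 72.4 F [ 0.9 -0.5  0.6] dist 236.1 turn [-0.    -0.262 -0.   ] n 6
2.51, -0.1, 3.03, -0, -0.044, -0, -0.7,
2.64, -0.1, 2.92, -0, -0.044, -0, -0.7,
2.76, -0.1, 2.8, -0, -0.044, -0, -0.7,
2.88, -0.1, 2.68, -0, -0.044, -0, -0.7,
2.99, -0.1, 2.55, -0, -0.044, -0, -0.7,
3.1, -0.1, 2.42, -0, -0.044, -0, -0.7
```

View pics/q9.png

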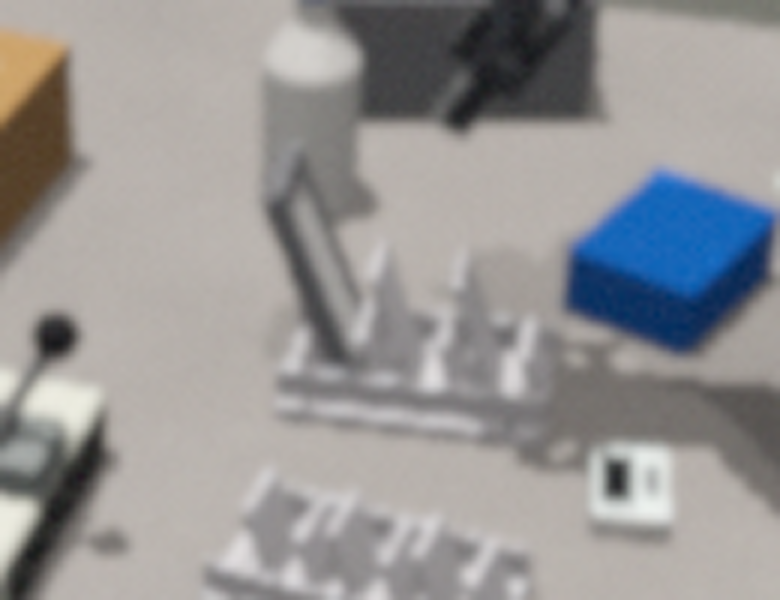

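View pics/q10.png

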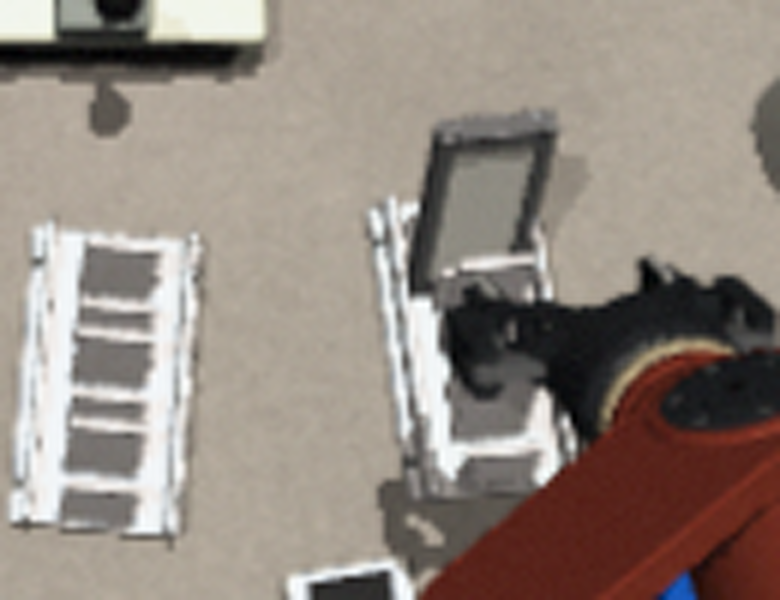

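Request:
send_rows(
  plan=[0.7,-2.6,-1,-0.008,-0.105,0.033,-0.7,0.5,-2.6,-1.1,-0.008,-0.105,0.033,-0.7,0.3,-2.6,-1.2,-0.008,-0.105,0.033,-0.7,0.1,-2.6,-1.2,-0.008,-0.105,0.033,-0.7,-0.1,-2.6,-1.2,-0.008,-0.105,0.033,-0.7,0,0,0,0,0,0,-0.7],
)

```text
clock: 13.4
tcp_pos: [439.1, -197.7, 332.6]
tcp_rot: [[0.995, -0.103, -0.017], [-0.103, -0.995, -0.005], [-0.016, 0.007, -1.0]]
wrist_force: [0.3, -0.2, 0.1]
grip_width: 72.2
```

Request:
send_rows(
  plan=[0.2,-3.6,0,0.005,-0.054,0.021,-0.7,0.1,-3.6,0,0.005,-0.054,0.021,-0.7,0,-3.6,0,0.005,-0.054,0.021,-0.7,0,-3.6,0,0.005,-0.054,0.021,-0.7,-0.1,-3.6,0,0.005,-0.054,0.021,-0.7,-0.2,-3.6,0.1,0.005,-0.054,0.021,-0.7,-0.3,-3.6,0.1,0.005,-0.054,0.021,-0.7,-0.3,-3.6,0.1,0.005,-0.054,0.021,-0.7,0,0,0,0,0,0,-0.7],
)

```text
clock: 14.3
tcp_pos: [485.2, 93.1, 324.7]
tcp_rot: [[0.859, -0.28, -0.429], [-0.253, -0.96, 0.12], [-0.446, 0.006, -0.895]]
wrist_force: [-0.0, -0.9, 0.1]
grip_width: 72.7
```

```bash
cat > look.py <<'E'
from h import *
for n in("top","side"):
    im=get_image(n); print(n)
    for c in cassettes(im): 
        if c[1]>40 and c[1]<450:print(np.round(c,1))
E
python3 look.py
python3 - <<'E'
from h import *
p,R=pick(453.7,103,-15,40); print(p)
a=plan(p+R.apply([0,0,-40]),R,-.7)
E
```

```text
top
[434.  221.4   4.   76.3  40.4]
[597.4 225.7   5.8  72.7  40.2]
side
[435.5 225.1   3.8  74.3  39.1]
[599.3 229.    5.3  73.8  38.8]
[611.6 100.   13.  113.8  38.3]
[501.54682764  90.17948117  55.61055291]
t 14.4 now [484.6  90.5 325.1] grip 72.6 F [-0.9 -1.  -0. ] dist 242.5 turn [-0.006 -0.237 -0.024] n 7
2.05, -0.1, 2.79, -0.001, -0.034, -0.003, -0.7,
2.15, -0.1, 2.72, -0.001, -0.034, -0.003, -0.7,
2.24, -0.09, 2.64, -0.001, -0.034, -0.003, -0.7,
2.33, -0.08, 2.57, -0.001, -0.034, -0.003, -0.7,
2.41, -0.08, 2.48, -0.001, -0.034, -0.003, -0.7,
2.5, -0.07, 2.4, -0.001, -0.034, -0.003, -0.7,
2.58, -0.07, 2.32, -0.001, -0.034, -0.003, -0.7
```

Request:
send_rows(
  plan=[2,-0.1,2.8,0,-0.034,-0.003,-0.7,2.1,-0.1,2.7,0,-0.034,-0.003,-0.7,2.2,-0.1,2.6,0,-0.034,-0.003,-0.7,2.3,-0.1,2.6,0,-0.034,-0.003,-0.7,2.4,-0.1,2.5,0,-0.034,-0.003,-0.7,2.5,-0.1,2.4,0,-0.034,-0.003,-0.7,2.6,-0.1,2.3,0,-0.034,-0.003,-0.7,0,0,0,0,0,0,-0.7],
)

```text
clock: 15.2
tcp_pos: [529.2, 71.9, 80.8]
tcp_rot: [[0.742, -0.274, -0.611], [-0.207, -0.962, 0.18], [-0.637, -0.007, -0.771]]
wrist_force: [-1.0, 0.9, -0.0]
grip_width: 72.5
```

Run:
```python
from h import *
p,R=pick(453.7,103,-15,40)
a=plan(p,R,-.7,step=12)
snap("side",[470,100,10],"p5.png",half=45,f=6)
```

```text
t 15.2 now [529.2  71.9  80.8] grip 72.5 F [-1.   0.9 -0. ] dist 41.6 turn [-0.016 -0.007 -0.008] n 4
-0.21, -0.24, 0.99, -0.004, -0.002, -0.002, -0.7,
-0.2, -0.25, 0.99, -0.004, -0.002, -0.002, -0.7,
-0.2, -0.25, 0.99, -0.004, -0.002, -0.002, -0.7,
-0.2, -0.26, 0.99, -0.004, -0.002, -0.002, -0.7
```

View pics/p5.png

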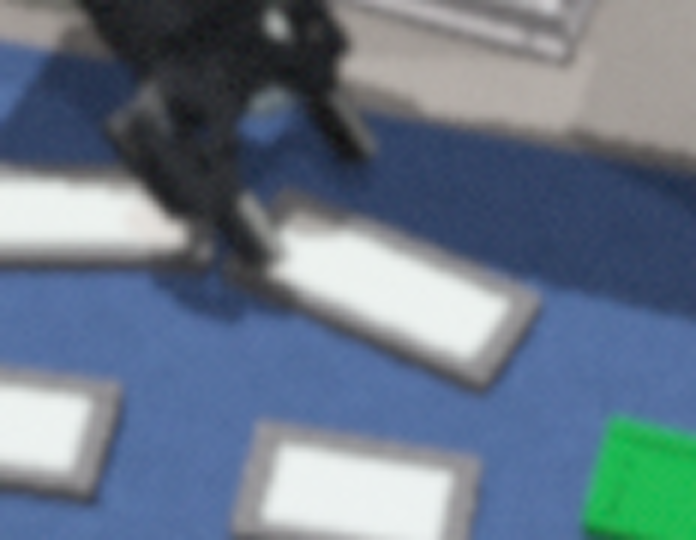

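Request:
send_rows(
  plan=[-0.2,-0.3,0.5,-0.004,0,0,-0.7,-0.2,-0.35,0.7,-0.004,0,0,-0.7,-0.2,-0.35,0.9,-0.004,0,0,-0.7,-0.2,0,1,-0.004,0,0,-0.7,0,0,0,0,0,0,-0.7],
)

```text
clock: 15.75
tcp_pos: [509.8, 89.0, 72.8]
tcp_rot: [[0.754, -0.265, -0.601], [-0.208, -0.964, 0.164], [-0.623, 0.001, -0.782]]
wrist_force: [-0.4, -0.2, -0.8]
grip_width: 72.9
```

Run:
```python
from h import *
p,R=pick(453.7,103,-15,40)
a=plan(p,R,-.7,step=12)
```

```text
t 15.8 now [509.8  89.   72.8] grip 72.9 F [-0.4 -0.2 -0.8] dist 19.1 turn [-0.003 -0.026 -0.006] n 2
0.21, 0.05, 0.93, -0.001, -0.013, -0.003, -0.7,
0.22, 0.05, 0.93, -0.001, -0.013, -0.003, -0.7
```

Request:
send_rows(
  plan=[0.2,0,0.9,0,-0.013,0,-0.7,0.2,0,0.9,0,-0.013,0,-0.7,0,0,0,0,0,0,-0.7],
)

```text
clock: 16.05
tcp_pos: [501.6, 91.9, 56.3]
tcp_rot: [[0.739, -0.263, -0.62], [-0.202, -0.965, 0.169], [-0.642, 0.001, -0.766]]
wrist_force: [-0.8, -0.9, -0.2]
grip_width: 72.7
```

Run:
```python
from h import *
p,R=pick(453.7,103,-15,40)
a=plan(p,R,-.7,step=12)
snap("side",[470,100,10],"p6.png",half=45,f=6)
```

```text
t 16.1 now [501.6  91.9  56.3] grip 72.7 F [-0.8 -0.9 -0.2] dist 1.8 turn [-0.002 -0.    -0.004] n 1
0.07, 0.16, 0.03, -0.002, -0, -0.004, -0.7
```

View pics/p6.png

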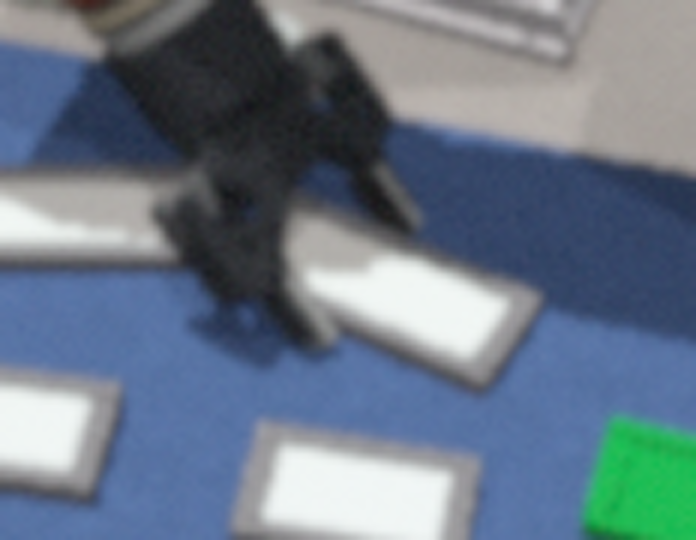

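Request:
send_rows(
  plan=[0,0,0,0,0,0,-0.3,0,0,0,0,0,0,0,0,0,0,0,0,0,0.2,0,0,0,0,0,0,0.2,0,0,0,0,0,0,0.2,0,0,0,0,0,0,0.2],
)

```text
clock: 16.7
tcp_pos: [503.3, 91.3, 57.4]
tcp_rot: [[0.74, -0.264, -0.619], [-0.203, -0.964, 0.169], [-0.642, 0.0, -0.767]]
wrist_force: [-0.6, -0.2, 1.8]
grip_width: 58.0
```

Run:
```python
from h import *
s=log(); print(s['tcp_pos'],s['grip_width'],*map(lambda v:np.round(v,3),hold(453.7,103,-15)))
p,R=np.array(s['tcp_pos']),Ro.from_matrix(s['tcp_rot'])
a=plan(p+[0,0,80],R,.2)
print();a=plan([480,20,380],Rt(0,0),.2,from_=a)
print();a=plan([450,-230,380],Rt(4.4,-15),.2,from_=a)
```

```text
[503.30490567  91.30289255  57.40825314] 57.955716958242874 [-6.709  1.813 71.345] [ 0.767 -0.006 -0.642] [-0.642  0.    -0.767]
t 16.7 now [503.3  91.3  57.4] grip 58.0 F [-0.6 -0.2  1.8] dist 80.0 turn [0. 0. 0.] n 2
-2.57, 0, -3.07, 0, 0, 0, 0.2,
-2.57, 0, -3.07, 0, 0, 0, 0.2

t 16.7 now [503.3  91.3 137.4] grip 58.0 F [-0.6 -0.2  1.8] dist 253.9 turn [-0.093  0.693 -0.256] n 7
-2.26, 1.07, -2.62, -0.013, 0.099, -0.037, 0.2,
-2.03, 1.03, -2.82, -0.013, 0.099, -0.037, 0.2,
-1.78, 1, -3, -0.013, 0.099, -0.037, 0.2,
-1.51, 0.98, -3.15, -0.013, 0.099, -0.037, 0.2,
-1.23, 0.97, -3.27, -0.013, 0.099, -0.037, 0.2,
-0.94, 0.97, -3.37, -0.013, 0.099, -0.037, 0.2,
-0.64, 0.99, -3.43, -0.013, 0.099, -0.037, 0.2

t 16.7 now [480.  20. 380.] grip 58.0 F [-0.6 -0.2  1.8] dist 251.8 turn [ 0.01   0.262 -0.076] n 7
-0.43, 3.57, 0, 0.001, 0.037, -0.011, 0.2,
-0.47, 3.57, -0.02, 0.001, 0.037, -0.011, 0.2,
-0.5, 3.56, -0.05, 0.001, 0.037, -0.011, 0.2,
-0.54, 3.56, -0.07, 0.001, 0.037, -0.011, 0.2,
-0.58, 3.55, -0.1, 0.001, 0.037, -0.011, 0.2,
-0.61, 3.54, -0.12, 0.001, 0.037, -0.011, 0.2,
-0.65, 3.54, -0.15, 0.001, 0.037, -0.011, 0.2
```

Request:
send_rows(
  plan=[-2.6,0,-3,0,0,0,0.2,-2.6,0,-3,0,0,0,0.2,-2.3,1.1,-2.6,-0.013,0.099,-0.037,0.2,-2,1,-2.8,-0.013,0.099,-0.037,0.2,-1.8,1,-3,-0.013,0.099,-0.037,0.2,-1.5,1,-3.1,-0.013,0.099,-0.037,0.2,-1.2,1,-3.3,-0.013,0.099,-0.037,0.2,-0.9,1,-3.4,-0.013,0.099,-0.037,0.2,-0.6,1,-3.4,-0.013,0.099,-0.037,0.2],
)

```text
clock: 17.6
tcp_pos: [474.0, 17.6, 377.3]
tcp_rot: [[1.0, 0.013, 0.012], [0.013, -1.0, -0.004], [0.012, 0.004, -1.0]]
wrist_force: [1.0, 0.3, -1.3]
grip_width: 57.8
```

Request:
send_rows(
  plan=[-0.4,3.6,0,0.001,0.037,-0.011,0.2,-0.5,3.6,0,0.001,0.037,-0.011,0.2,-0.5,3.6,0,0.001,0.037,-0.011,0.2,-0.5,3.6,0,0.001,0.037,-0.011,0.2,-0.6,3.6,-0.1,0.001,0.037,-0.011,0.2,-0.6,3.5,-0.1,0.001,0.037,-0.011,0.2,-0.6,3.5,-0.1,0.001,0.037,-0.011,0.2,0,0,0,0,0,0,0.2],
)

```text
clock: 18.4
tcp_pos: [445.2, -241.3, 381.3]
tcp_rot: [[0.952, 0.097, 0.289], [0.097, -0.995, 0.014], [0.289, 0.014, -0.957]]
wrist_force: [1.2, 1.0, -2.2]
grip_width: 57.8
```

Run:
```python
from h import *
hc=(-6.8,71.5)
p,R=place('high',1,140,hc,40,dx=.364*100-8,up=100)
a=plan(p,R,.2,step=25); print()
p,R=place('high',1,140,hc,40,dx=.364*45-8,up=45)
a=plan(p,R,.2,from_=a,step=25)
```

```text
t 18.4 now [ 445.2 -241.3  381.3] grip 57.8 F [ 1.2  1.  -2.2] dist 169.2 turn [0.005 0.23  0.024] n 7
0.09, 1.24, 2.07, 0.001, 0.033, 0.003, 0.2,
0.03, 1.24, 2.08, 0.001, 0.033, 0.003, 0.2,
-0.03, 1.24, 2.07, 0.001, 0.033, 0.003, 0.2,
-0.1, 1.24, 2.07, 0.001, 0.033, 0.003, 0.2,
-0.16, 1.24, 2.07, 0.001, 0.033, 0.003, 0.2,
-0.22, 1.25, 2.06, 0.001, 0.033, 0.003, 0.2,
-0.29, 1.25, 2.05, 0.001, 0.033, 0.003, 0.2

t 18.4 now [ 501.9 -324.8  245.5] grip 57.8 F [ 1.2  1.  -2.2] dist 58.5 turn [0. 0. 0.] n 3
-1.49, -0, 1.25, 0, 0, 0, 0.2,
-1.49, -0, 1.25, 0, 0, 0, 0.2,
-1.49, -0, 1.25, 0, 0, 0, 0.2
```

Request:
send_rows(
  plan=[0,1.2,2.1,0,0.033,0.003,0.2,0,1.2,2.1,0,0.033,0.003,0.2,0,1.2,2.1,0,0.033,0.003,0.2,-0.1,1.2,2.1,0,0.033,0.003,0.2,-0.1,1.2,2.1,0,0.033,0.003,0.2,-0.2,1.3,2.1,0,0.033,0.003,0.2,-0.3,1.3,2,0,0.033,0.003,0.2,0,0,0,0,0,0,0.2],
)

```text
clock: 19.2
tcp_pos: [501.4, -320.0, 234.5]
tcp_rot: [[0.863, 0.079, 0.498], [0.066, -0.997, 0.044], [0.5, -0.005, -0.866]]
wrist_force: [-0.3, -0.2, -2.3]
grip_width: 58.0
```

Run:
```python
from h import *
hc=(-6.8,71.5)
p,R=place('high',1,140,hc,40,dx=.364*45-8,up=45)
a=plan(p,R,.2,step=25); print()
P,u,n=held(hc,40,140)
draw("side",[480,-326,100],"q11.png",P)
```

```text
t 19.2 now [ 501.4 -320.   234.5] grip 58.0 F [-0.3 -0.2 -2.3] dist 48.5 turn [-0.006 -0.    -0.001] n 2
-1.96, 0.25, 1.41, -0.003, -0, -0, 0.2,
-1.96, 0.25, 1.41, -0.003, -0, -0, 0.2
```

View pics/q11.png

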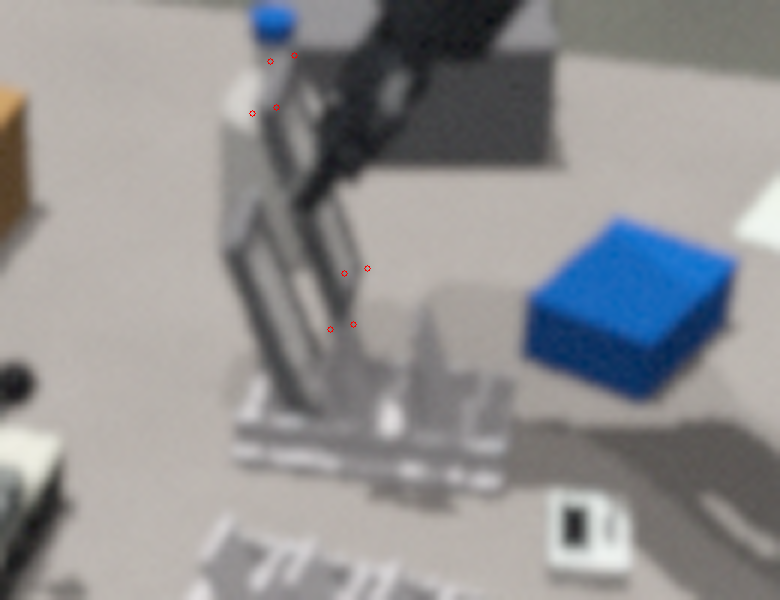

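Request:
send_rows(
  plan=[-1.9,0.25,1.4,0,0,0,0.2,-1.9,0.25,1.4,0,0,0,0.2,0,0,0,0,0,0,0.2],
)

```text
clock: 19.55
tcp_pos: [484.6, -324.2, 195.2]
tcp_rot: [[0.862, 0.084, 0.5], [0.071, -0.996, 0.044], [0.502, -0.002, -0.865]]
wrist_force: [-0.6, 0.7, -1.8]
grip_width: 57.8
```

Run:
```python
from h import *
hc=(-6.8,71.5)
p,R=place('high',1,140,hc,40,dx=.364*45,up=45)
a=plan(p,R,.2,step=4); print()
```

```text
t 19.6 now [ 484.6 -324.2  195.2] grip 57.8 F [-0.6  0.7 -1.8] dist 7.2 turn [-0.006 -0.003  0.005] n 2
0.1, 0.1, 0.33, -0.003, -0.001, 0.003, 0.2,
0.1, 0.1, 0.33, -0.003, -0.001, 0.003, 0.2
```

Request:
send_rows(
  plan=[0.1,0.1,0.3,0,0,0,0.2,0.1,0.1,0.3,0,0,0,0.2,0.1,0,0.1,0,0,0,0.2],
)

```text
clock: 19.85
tcp_pos: [490.8, -324.7, 194.0]
tcp_rot: [[0.863, 0.09, 0.497], [0.077, -0.996, 0.045], [0.499, -0.001, -0.867]]
wrist_force: [-12.9, -1.8, 0.7]
grip_width: 57.6
```

Run:
```python
from h import *
hc=(-6.8,71.5)
p,R=place('high',1,140,hc,40,dx=.364*45,up=45)
a=plan(p,R,.2,step=4); print()
```

```text
t 19.9 now [ 490.8 -324.7  194. ] grip 57.6 F [-12.9  -1.8   0.7] dist 3.8 turn [-0.007  0.001  0.011] n 1
-0.26, 0.1, 0.25, -0.007, 0.001, 0.011, 0.2
```

Request:
send_rows(
  plan=[-0.8,0.1,0.4,-0.007,0,0.011,0.2,-0.7,0,0.5,0,0,0,0.2,-0.7,0,0.5,0,0,0,0.2],
)

```text
clock: 20.15
tcp_pos: [481.9, -328.5, 176.6]
tcp_rot: [[0.861, 0.079, 0.503], [0.073, -0.997, 0.033], [0.504, 0.008, -0.864]]
wrist_force: [-0.4, 0.2, -1.4]
grip_width: 58.0
```

Request:
send_rows(
  plan=[-0.7,0,0.5,0,0,0,0.2,-0.6,0,0.5,0,0,0,0.2],
)

```text
clock: 20.35
tcp_pos: [476.2, -329.4, 161.2]
tcp_rot: [[0.86, 0.08, 0.504], [0.074, -0.997, 0.032], [0.505, 0.01, -0.863]]
wrist_force: [-0.0, 0.7, -3.0]
grip_width: 57.5
```

Run:
```python
from h import *
hc=(-6.8,71.5)
p,R=place('high',1,140,hc,40,dx=-1,up=-3)
a=plan(p,R,.2,step=3); print()
```

```text
t 20.4 now [ 476.2 -329.4  161.2] grip 57.5 F [-0.   0.7 -3. ] dist 19.2 turn [ 0.007 -0.006  0.007] n 7
-0.18, -0.04, 0.21, 0.001, -0.001, 0.001, 0.2,
-0.18, -0.04, 0.21, 0.001, -0.001, 0.001, 0.2,
-0.18, -0.04, 0.21, 0.001, -0.001, 0.001, 0.2,
-0.18, -0.04, 0.21, 0.001, -0.001, 0.001, 0.2,
-0.18, -0.04, 0.21, 0.001, -0.001, 0.001, 0.2,
-0.18, -0.04, 0.21, 0.001, -0.001, 0.001, 0.2,
-0.18, -0.04, 0.21, 0.001, -0.001, 0.001, 0.2
```

Request:
send_rows(
  plan=[-0.2,-0.1,0.2,0.001,-0.001,0.001,0.2,-0.2,-0.1,0.2,0.001,-0.001,0.001,0.2,-0.2,-0.05,0.2,0.001,-0.001,0.001,0.2,-0.2,0,0.2,0.001,-0.001,0.001,0.2],
)

```text
clock: 20.75
tcp_pos: [472.4, -327.2, 148.7]
tcp_rot: [[0.863, 0.078, 0.5], [0.069, -0.997, 0.037], [0.501, 0.003, -0.865]]
wrist_force: [-7.1, 1.4, 7.2]
grip_width: 57.8
```

Run:
```python
from h import *
hc=(-6.8,71.5)
p,R=place('high',1,140,hc,40,dx=-1,up=-3)
a=plan(p,R,.2,step=3); print()
```

```text
t 20.8 now [ 472.4 -327.2  148.7] grip 57.8 F [-7.1  1.4  7.2] dist 6.3 turn [ 0.002 -0.001  0.002] n 3
-0.1, -0.01, 0.18, 0.001, -0, 0.001, 0.2,
-0.1, -0.01, 0.18, 0.001, -0, 0.001, 0.2,
-0.1, -0, 0.18, 0.001, -0, 0.001, 0.2
```

Request:
send_rows(
  plan=[-0.3,0,0.1,0,0,0,0.2,-0.3,0,0.2,0,0,0,0.2],
)

```text
clock: 20.95
tcp_pos: [469.1, -328.1, 143.7]
tcp_rot: [[0.862, 0.077, 0.501], [0.069, -0.997, 0.035], [0.502, 0.004, -0.865]]
wrist_force: [1.7, 0.4, 9.6]
grip_width: 58.1
```

Request:
send_rows(
  plan=[-0.15,0,0.2,0,0,0,0.2,-0.15,0,0.2,0,0,0,0.2],
)

```text
clock: 21.15
tcp_pos: [470.3, -328.5, 143.0]
tcp_rot: [[0.859, 0.079, 0.506], [0.068, -0.997, 0.039], [0.508, 0.001, -0.862]]
wrist_force: [-23.3, 6.4, 28.1]
grip_width: 57.8
```

Run:
```python
from h import *
hc=(-6.8,71.5)
p,R=place('high',1,140,hc,40,dx=-1,up=-3)
a=plan(p,R,.2,step=3); print()
P,u,n=held(hc,40,140)
draw("side",[480,-326,80],"q12.png",P)
```

```text
t 21.1 now [ 470.3 -328.5  143. ] grip 57.8 F [-23.3   6.4  28.1] dist 2.8 turn [ 0.    -0.009  0.002] n 1
0.18, -0.13, 0.17, 0, -0.009, 0.002, 0.2
```

View pics/q12.png

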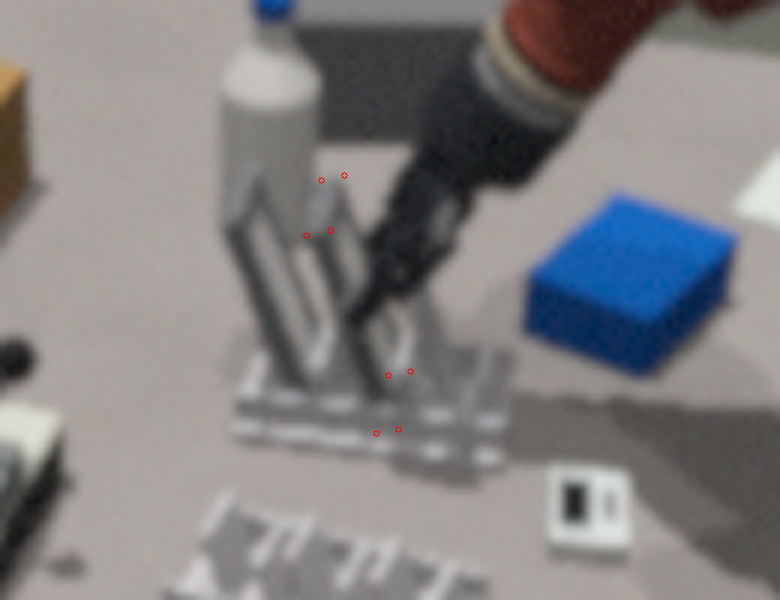

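Request:
send_rows(
  plan=[0,0,0,0,0,0,-0.4,0,0,0,0,0,0,-0.7,0,0,0,0,0,0,-0.7,0,0,-1,0,0,0,-0.7,0,0,-2,0,0,0,-0.7,0,0,-3,0,0,0,-0.7,0,0,-4,0,0,0,-0.7,0,0,-4,0,0,0,-0.7],
)

```text
clock: 22.0
tcp_pos: [396.4, -331.2, 262.9]
tcp_rot: [[0.862, 0.081, 0.501], [0.066, -0.997, 0.048], [0.503, -0.009, -0.864]]
wrist_force: [0.3, -1.2, 1.4]
grip_width: 72.4
```

```bash
python3 look.py
python3 - <<'E'
from h import *
snap("side",[500,-300,80],"q13.png",half=50,f=6)
p,R=pick(611,99,15,40); print(p)
a=plan([440,-200,330],Rt(0,0),-.7)
print(); a=plan([580,100,300],Rt(15,25),-.7,from_=a)
E
```

```text
top
[434.1 221.5   4.   76.3  40.4]
[597.4 225.7   5.8  72.7  40.2]
[610.   97.4  14.9 113.2  42. ]
side
[435.6 225.2   3.1  75.4  39.9]
[599.  229.1   4.8  74.6  39.9]
[611.5  99.5  13.  115.1  38.7]
[658.84682764 111.82051883  55.61055291]
t 22.1 now [ 397.5 -333.6  265.8] grip 72.6 F [-0.6 -1.   0.8] dist 154.1 turn [-0.022 -0.531  0.077] n 5
1.56, -2.6, -0.57, -0.004, -0.106, 0.015, -0.7,
1.45, -2.62, -0.74, -0.004, -0.106, 0.015, -0.7,
1.32, -2.63, -0.9, -0.004, -0.106, 0.015, -0.7,
1.18, -2.65, -1.04, -0.004, -0.106, 0.015, -0.7,
1.02, -2.66, -1.17, -0.004, -0.106, 0.015, -0.7

t 22.1 now [ 440. -200.  330.] grip 72.6 F [-0.6 -1.   0.8] dist 332.4 turn [-0.057 -0.434 -0.258] n 9
1.56, -3.33, 0.33, -0.006, -0.048, -0.029, -0.7,
1.66, -3.29, 0.23, -0.006, -0.048, -0.029, -0.7,
1.77, -3.24, 0.13, -0.006, -0.048, -0.029, -0.7,
1.86, -3.19, 0.02, -0.006, -0.048, -0.029, -0.7,
1.95, -3.13, -0.09, -0.006, -0.048, -0.029, -0.7,
2.03, -3.08, -0.2, -0.006, -0.048, -0.029, -0.7,
2.11, -3.02, -0.32, -0.006, -0.048, -0.029, -0.7,
2.17, -2.95, -0.45, -0.006, -0.048, -0.029, -0.7,
2.23, -2.89, -0.57, -0.006, -0.048, -0.029, -0.7
```

View pics/q13.png

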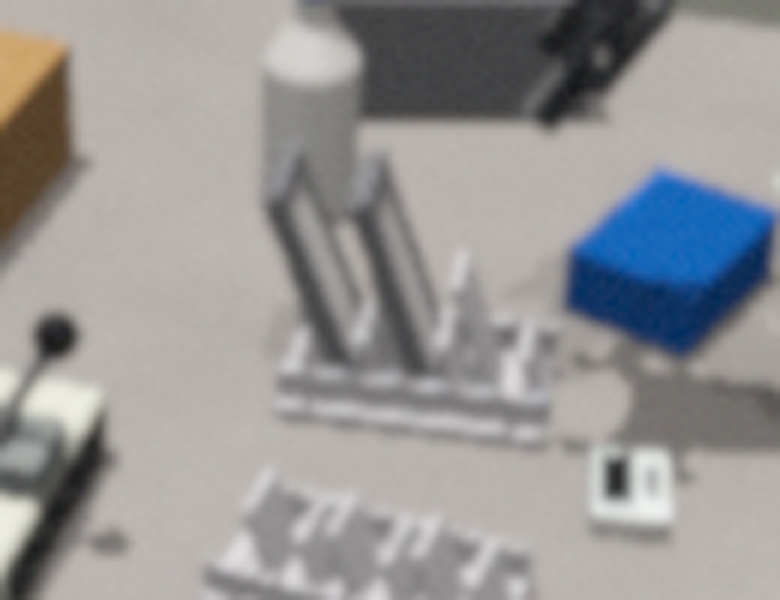

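Request:
send_rows(
  plan=[1.6,-2.6,-0.6,-0.004,-0.106,0.015,-0.7,1.4,-2.6,-0.7,-0.004,-0.106,0.015,-0.7,1.3,-2.6,-0.9,-0.004,-0.106,0.015,-0.7,1.2,-2.6,-1,-0.004,-0.106,0.015,-0.7,1,-2.7,-1.2,-0.004,-0.106,0.015,-0.7,0,0,0,0,0,0,-0.7],
)

```text
clock: 22.75
tcp_pos: [439.2, -195.3, 325.6]
tcp_rot: [[1.0, -0.009, -0.027], [-0.009, -1.0, 0.005], [-0.027, -0.005, -1.0]]
wrist_force: [0.3, 0.6, -0.6]
grip_width: 72.8
```

Request:
send_rows(
  plan=[1.6,-3.3,0.3,-0.006,-0.048,-0.029,-0.7,1.7,-3.3,0.2,-0.006,-0.048,-0.029,-0.7,1.8,-3.2,0.1,-0.006,-0.048,-0.029,-0.7,1.9,-3.2,0,-0.006,-0.048,-0.029,-0.7,1.9,-3.1,-0.1,-0.006,-0.048,-0.029,-0.7,2,-3.1,-0.2,-0.006,-0.048,-0.029,-0.7,2.1,-3,-0.3,-0.006,-0.048,-0.029,-0.7,2.2,-3,-0.5,-0.006,-0.048,-0.029,-0.7,2.2,-2.9,-0.6,-0.006,-0.048,-0.029,-0.7,0,0,0,0,0,0,-0.7],
)

```text
clock: 23.75
tcp_pos: [579.7, 112.0, 274.0]
tcp_rot: [[0.847, 0.262, -0.463], [0.243, -0.965, -0.101], [-0.473, -0.027, -0.881]]
wrist_force: [-0.5, -0.2, -1.1]
grip_width: 72.8
```

Run:
```python
from h import *
p,R=pick(611,98.7,15,40,s=-15); print(p)
a=plan(p+R.apply([0,0,-40]),R,-.7)
```

```text
[636.63053363 105.56768079  55.61055291]
t 23.8 now [579.7 112.  274. ] grip 72.8 F [-0.5 -0.2 -1.1] dist 204.8 turn [-0.02  -0.205  0.018] n 6
2.63, 0.44, 2.12, -0.003, -0.034, 0.003, -0.7,
2.71, 0.42, 2.04, -0.003, -0.034, 0.003, -0.7,
2.78, 0.41, 1.94, -0.003, -0.034, 0.003, -0.7,
2.84, 0.39, 1.85, -0.003, -0.034, 0.003, -0.7,
2.91, 0.38, 1.75, -0.003, -0.034, 0.003, -0.7,
2.96, 0.36, 1.65, -0.003, -0.034, 0.003, -0.7
```

Request:
send_rows(
  plan=[2.6,0.4,2.1,-0.003,-0.034,0.003,-0.7,2.7,0.4,2,-0.003,-0.034,0.003,-0.7,2.8,0.4,1.9,-0.003,-0.034,0.003,-0.7,2.8,0.4,1.8,-0.003,-0.034,0.003,-0.7,2.8,0.4,1.7,-0.003,-0.034,0.003,-0.7,2.6,0.4,1.6,-0.003,-0.034,0.003,-0.7,0,0,0,0,0,0,-0.7],
)

```text
clock: 24.45
tcp_pos: [655.7, 104.0, 74.2]
tcp_rot: [[0.73, 0.255, -0.634], [0.197, -0.967, -0.163], [-0.655, -0.006, -0.756]]
wrist_force: [-1.0, 0.3, -1.5]
grip_width: 72.7
```

Run:
```python
from h import *
p,R=pick(611,98.7,15,40,s=-15); print(p)
a=plan(p,R,-.7,step=12)
snap("side",[640,120,10],"p7.png",half=45,f=6)
```

```text
[636.63053363 105.56768079  55.61055291]
t 24.4 now [655.7 104.   74.2] grip 72.7 F [-1.   0.3 -1.5] dist 26.7 turn [-0.007  0.015  0.001] n 3
-0.05, -0.21, 0.86, -0.002, 0.005, 0, -0.7,
-0.05, -0.21, 0.86, -0.002, 0.005, 0, -0.7,
-0.06, -0.21, 0.86, -0.002, 0.005, 0, -0.7
```

View pics/p7.png

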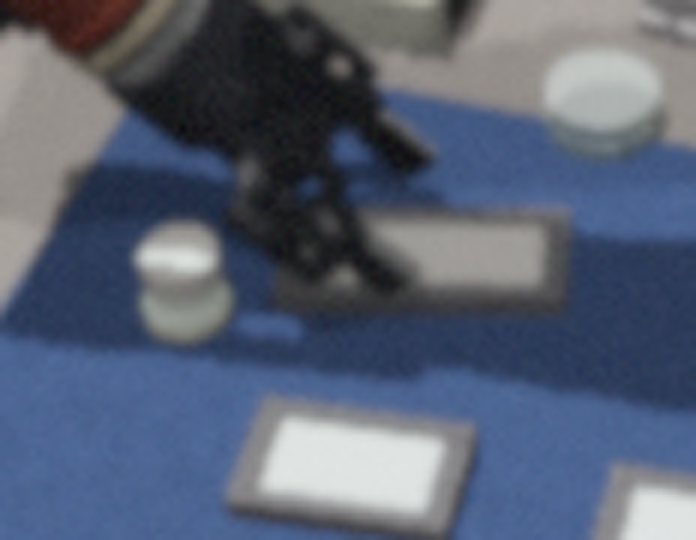

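Request:
send_rows(
  plan=[0,-0.4,0.2,0,0.005,0,-0.7,0,-0.3,0.6,0,0.005,0,-0.7,-0.1,-0.1,0.8,0,0.005,0,-0.7,0,0,0.5,0,0,0,-0.7,0,0,0,0,0,0,-0.7],
)

```text
clock: 25.0
tcp_pos: [640.7, 107.7, 69.7]
tcp_rot: [[0.749, 0.254, -0.612], [0.2, -0.967, -0.157], [-0.632, -0.005, -0.775]]
wrist_force: [-0.6, 0.8, 0.1]
grip_width: 72.6
```

Run:
```python
from h import *
p,R=pick(611,98.7,15,40,s=-15); print(p)
a=plan(p,R,-.7,step=12)
snap("side",[620,110,10],"p8.png",half=45,f=6)
```

```text
[636.63053363 105.56768079  55.61055291]
t 25.0 now [640.7 107.7  69.7] grip 72.6 F [-0.6  0.8  0.1] dist 14.8 turn [-0.007 -0.015 -0.001] n 2
0.27, 0.05, 0.69, -0.003, -0.007, -0, -0.7,
0.28, 0.05, 0.68, -0.003, -0.007, -0, -0.7
```

View pics/p8.png

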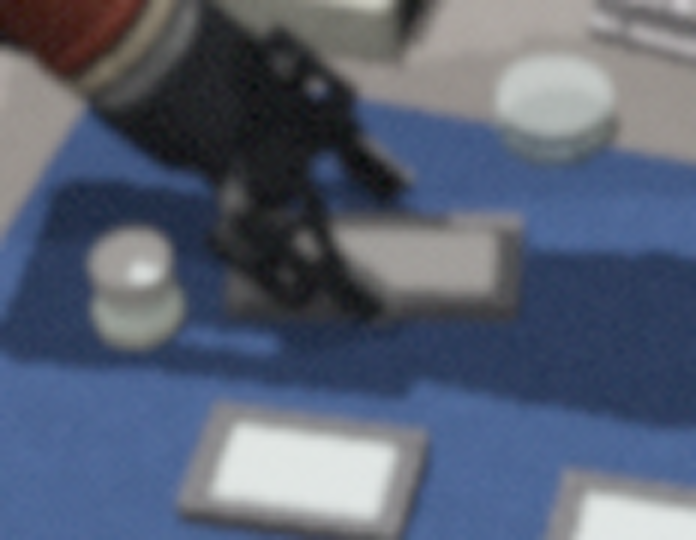

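Request:
send_rows(
  plan=[0.3,0,0.7,0,-0.007,0,-0.7,0.3,0,0.6,0,-0.007,0,-0.7,0,0,0,0,0,0,-0.7],
)

```text
clock: 25.35
tcp_pos: [638.3, 107.1, 56.9]
tcp_rot: [[0.742, 0.255, -0.62], [0.198, -0.967, -0.16], [-0.64, -0.004, -0.768]]
wrist_force: [0.2, 0.2, -0.9]
grip_width: 72.6
```

Request:
send_rows(
  plan=[0,0,0,0,0,0,-0.3,0,0,0,0,0,0,0,0,0,0,0,0,0,0.2,0,0,0,0,0,0,0.2,0,0,0,0,0,0,0.2,0,0,0,0,0,0,0.2],
)

```text
clock: 25.95
tcp_pos: [639.4, 106.7, 57.6]
tcp_rot: [[0.743, 0.255, -0.619], [0.197, -0.967, -0.162], [-0.64, -0.002, -0.768]]
wrist_force: [1.1, 0.8, 0.4]
grip_width: 58.1
```

Run:
```python
from h import *
s=log(); print(s['tcp_pos'],s['grip_width'],*map(lambda v:np.round(v,3),hold(611,98.7,15)))
p,R=np.array(s['tcp_pos']),Ro.from_matrix(s['tcp_rot'])
a=plan(p+[-20,0,70],R,.2)
print();a=plan([500,20,380],Rt(5,0),.2,from_=a)
print();a=plan([430,-230,380],Rt(4.4,-15),.2,from_=a)
```

```text
[639.44256612 106.69359417  57.5514031 ] 58.07567745103468 [ 9.658  0.573 57.747] [ 0.768 -0.004 -0.64 ] [-0.64  -0.002 -0.768]
t 25.9 now [639.4 106.7  57.6] grip 58.1 F [1.1 0.8 0.4] dist 72.8 turn [0. 0. 0.] n 2
-2.98, -0.26, -2.07, 0, 0, 0, 0.2,
-2.98, -0.26, -2.07, 0, 0, 0, 0.2

t 25.9 now [619.4 106.7 127.6] grip 58.1 F [1.1 0.8 0.4] dist 292.4 turn [0.057 0.693 0.164] n 8
-3.34, 0.66, -1.32, 0.007, 0.087, 0.021, 0.2,
-3.2, 0.72, -1.61, 0.007, 0.087, 0.021, 0.2,
-3.03, 0.77, -1.89, 0.007, 0.087, 0.021, 0.2,
-2.84, 0.82, -2.15, 0.007, 0.087, 0.021, 0.2,
-2.63, 0.86, -2.39, 0.007, 0.087, 0.021, 0.2,
-2.39, 0.89, -2.62, 0.007, 0.087, 0.021, 0.2,
-2.14, 0.92, -2.82, 0.007, 0.087, 0.021, 0.2,
-1.87, 0.94, -3, 0.007, 0.087, 0.021, 0.2

t 25.9 now [500.  20. 380.] grip 58.1 F [1.1 0.8 0.4] dist 259.6 turn [-0.001  0.262  0.01 ] n 7
-1.31, 3.47, 0, -0, 0.037, 0.001, 0.2,
-1.3, 3.47, -0.05, -0, 0.037, 0.001, 0.2,
-1.29, 3.47, -0.1, -0, 0.037, 0.001, 0.2,
-1.28, 3.48, -0.14, -0, 0.037, 0.001, 0.2,
-1.27, 3.48, -0.19, -0, 0.037, 0.001, 0.2,
-1.26, 3.48, -0.24, -0, 0.037, 0.001, 0.2,
-1.24, 3.48, -0.28, -0, 0.037, 0.001, 0.2
```

Request:
send_rows(
  plan=[-3,-0.3,-2,0,0,0,0.2,-3,-0.3,-2,0,0,0,0.2,-3.3,0.7,-1.3,0.007,0.087,0.021,0.2,-3.2,0.7,-1.6,0.007,0.087,0.021,0.2,-3,0.8,-1.9,0.007,0.087,0.021,0.2,-2.8,0.8,-2.1,0.007,0.087,0.021,0.2,-2.6,0.9,-2.4,0.007,0.087,0.021,0.2,-2.4,0.9,-2.6,0.007,0.087,0.021,0.2,-2.1,0.9,-2.8,0.007,0.087,0.021,0.2,-1.9,0.9,-3,0.007,0.087,0.021,0.2,0,0,0,0,0,0,0.2],
)

```text
clock: 27.05
tcp_pos: [487.8, 17.7, 374.2]
tcp_rot: [[0.997, 0.08, 0.019], [0.08, -0.997, 0.002], [0.019, -0.001, -1.0]]
wrist_force: [0.4, 0.0, -1.4]
grip_width: 58.1
```

Request:
send_rows(
  plan=[-1.3,3.5,0,0,0.037,0.001,0.2,-1.3,3.5,0,0,0.037,0.001,0.2,-1.3,3.5,-0.1,0,0.037,0.001,0.2,-1.3,3.5,-0.1,0,0.037,0.001,0.2,-1.3,3.5,-0.2,0,0.037,0.001,0.2,-1.3,3.5,-0.2,0,0.037,0.001,0.2,-1.2,3.5,-0.3,0,0.037,0.001,0.2,0,0,0,0,0,0,0.2],
)

```text
clock: 27.85
tcp_pos: [412.0, -238.2, 355.7]
tcp_rot: [[0.961, 0.08, 0.264], [0.073, -0.997, 0.037], [0.266, -0.016, -0.964]]
wrist_force: [0.4, 0.5, -1.5]
grip_width: 58.0
```

Run:
```python
from h import *
hc=(9.7,57.7)
p,R=place('high',0,140,hc,40,dx=.364*80-8,up=80)
a=plan(p,R,.2,step=25); print(sense()['joint_positions'])
```

```text
t 27.9 now [ 412.  -238.2  355.7] grip 58.0 F [ 0.4  0.5 -1.5] dist 178.1 turn [-0.016  0.255 -0.003] n 8
-0.25, 1.2, 1.86, -0.002, 0.032, -0, 0.2,
-0.31, 1.19, 1.85, -0.002, 0.032, -0, 0.2,
-0.37, 1.19, 1.85, -0.002, 0.032, -0, 0.2,
-0.43, 1.19, 1.83, -0.002, 0.032, -0, 0.2,
-0.49, 1.18, 1.82, -0.002, 0.032, -0, 0.2,
-0.55, 1.18, 1.81, -0.002, 0.032, -0, 0.2,
-0.61, 1.17, 1.79, -0.002, 0.032, -0, 0.2,
-0.66, 1.17, 1.77, -0.002, 0.032, -0, 0.2
[-0.77686848 -0.25851904  1.99873866  0.22499681  1.24257702  0.65993241]
```

Request:
send_rows(
  plan=[-0.3,1.2,1.8,-0.002,0.032,0,0.2,-0.3,1.2,1.8,-0.002,0.032,0,0.2,-0.4,1.2,1.8,-0.002,0.032,0,0.2,-0.4,1.2,1.8,-0.002,0.032,0,0.2,-0.5,1.2,1.8,-0.002,0.032,0,0.2,-0.5,1.2,1.8,-0.002,0.032,0,0.2,-0.6,1.2,1.8,-0.002,0.032,0,0.2,-0.7,1.2,1.8,-0.002,0.032,0,0.2,0,0,0,0,0,0,0.2],
)

```text
clock: 28.75
tcp_pos: [437.4, -323.5, 182.9]
tcp_rot: [[0.87, 0.079, 0.486], [0.054, -0.996, 0.065], [0.49, -0.03, -0.871]]
wrist_force: [-1.9, -1.0, -1.4]
grip_width: 57.6
```

Run:
```python
from h import *
hc=(9.7,57.7)
p,R=place('high',0,140,hc,40,dx=.364*45-3,up=45)
a=plan(p,R,.2,step=15)
P,u,n=held(hc,40,140)
draw("side",[450,-326,80],"q14.png",P)
```

```text
t 28.8 now [ 437.4 -323.5  182.9] grip 57.6 F [-1.9 -1.  -1.4] dist 15.4 turn [-0.028  0.011 -0.013] n 2
-0.58, 0.33, 0.39, -0.014, 0.006, -0.007, 0.2,
-0.58, 0.32, 0.39, -0.014, 0.006, -0.007, 0.2
```

View pics/q14.png

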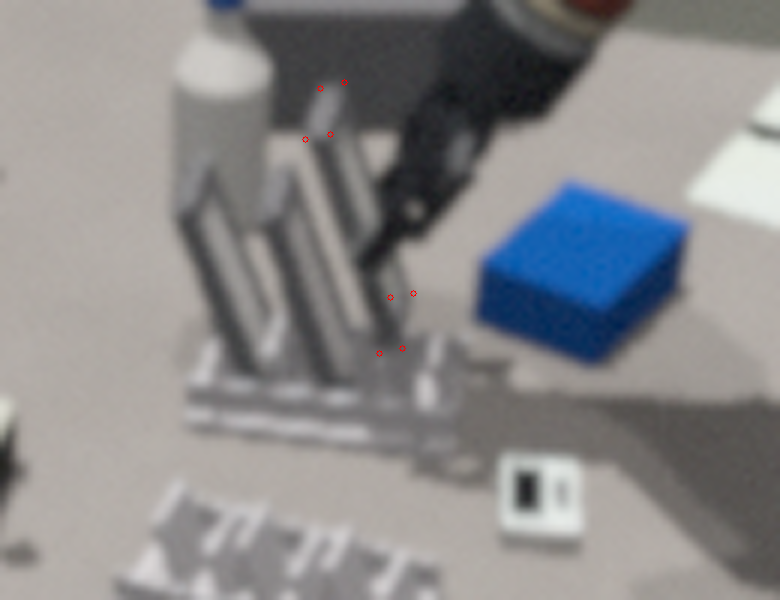

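Request:
send_rows(
  plan=[-0.6,0.3,0.4,-0.014,0.006,-0.007,0.2,-0.6,0.3,0.4,-0.014,0.006,-0.007,0.2,0,0,0,0,0,0,0.2],
)

```text
clock: 29.1
tcp_pos: [432.4, -327.5, 171.0]
tcp_rot: [[0.863, 0.082, 0.499], [0.072, -0.997, 0.04], [0.501, 0.001, -0.866]]
wrist_force: [-1.1, 0.1, -2.6]
grip_width: 58.3
```

Run:
```python
from h import *
hc=(9.7,57.7)
p,R=place('high',0,140,hc,40,dx=.364*45,up=45)
a=plan(p,R,.2,step=15)
p,R=place('high',0,140,hc,40,dx=.364*6-1.5,up=6)
a=plan(p,R,.2,step=9)
```

```text
t 29.1 now [ 432.4 -327.5  171. ] grip 58.3 F [-1.1  0.1 -2.6] dist 3.4 turn [-0.002 -0.001  0.005] n 1
0.15, 0.26, 0.16, -0.002, -0.001, 0.005, 0.2
t 29.1 now [ 432.4 -327.5  171. ] grip 58.3 F [-1.1  0.1 -2.6] dist 42.0 turn [-0.002 -0.001  0.005] n 5
-0.63, 0.05, 0.55, -0, -0, 0.001, 0.2,
-0.63, 0.05, 0.55, -0, -0, 0.001, 0.2,
-0.63, 0.05, 0.55, -0, -0, 0.001, 0.2,
-0.63, 0.05, 0.55, -0, -0, 0.001, 0.2,
-0.63, 0.05, 0.55, -0, -0, 0.001, 0.2
```

Request:
send_rows(
  plan=[-0.6,0.1,0.5,0,0,0,0.2,-0.6,0.1,0.5,0,0,0,0.2,-0.6,0,0.5,0,0,0,0.2],
)

```text
clock: 29.4
tcp_pos: [425.9, -332.1, 152.8]
tcp_rot: [[0.86, 0.085, 0.503], [0.078, -0.996, 0.035], [0.504, 0.009, -0.864]]
wrist_force: [-4.7, 0.1, 3.7]
grip_width: 57.9
```

Request:
send_rows(
  plan=[-0.6,0,0.5,0,0,0,0.2,-0.6,0,0.5,0,0,0,0.2],
)

```text
clock: 29.6
tcp_pos: [421.0, -334.2, 139.1]
tcp_rot: [[0.859, 0.084, 0.505], [0.08, -0.996, 0.031], [0.506, 0.014, -0.863]]
wrist_force: [-2.2, -0.3, 1.8]
grip_width: 58.3
```

Run:
```python
from h import *
hc=(9.7,57.7)
p,R=place('high',0,140,hc,40,dx=-1,up=-3)
a=plan(p,R,.2,step=3)
```

```text
t 29.6 now [ 421.  -334.2  139.1] grip 58.3 F [-2.2 -0.3  1.8] dist 17.4 turn [ 0.008 -0.006  0.013] n 6
-0.19, -0.06, 0.21, 0.001, -0.001, 0.002, 0.2,
-0.19, -0.06, 0.21, 0.001, -0.001, 0.002, 0.2,
-0.19, -0.06, 0.21, 0.001, -0.001, 0.002, 0.2,
-0.19, -0.05, 0.21, 0.001, -0.001, 0.002, 0.2,
-0.19, -0.05, 0.21, 0.001, -0.001, 0.002, 0.2,
-0.19, -0.05, 0.21, 0.001, -0.001, 0.002, 0.2
```

Request:
send_rows(
  plan=[-0.3,-0.15,0.2,0,0,0.004,0.2,-0.2,-0.15,0.2,0,0,0.004,0.2,-0.2,-0.1,0.2,0,0,0.002,0.2,-0.2,0,0.2,0,0,0,0.2],
)

```text
clock: 30.0
tcp_pos: [416.2, -330.4, 126.3]
tcp_rot: [[0.86, 0.075, 0.504], [0.068, -0.997, 0.031], [0.505, 0.007, -0.863]]
wrist_force: [-11.3, 1.3, 13.3]
grip_width: 57.7
```

Run:
```python
from h import *
hc=(9.7,57.7)
p,R=place('high',0,140,hc,40,dx=-1,up=-3)
a=plan(p,R,.2,step=3)
```

```text
t 30.0 now [ 416.2 -330.4  126.3] grip 57.7 F [-11.3   1.3  13.3] dist 4.3 turn [ 0.007 -0.006  0.002] n 2
-0.06, 0.05, 0.2, 0.004, -0.003, 0.001, 0.2,
-0.06, 0.05, 0.2, 0.004, -0.003, 0.001, 0.2
```

Request:
send_rows(
  plan=[-0.3,0,0.15,0,0,0,0.2,-0.25,0,0.2,0,0,0,0.2],
)

```text
clock: 30.2
tcp_pos: [415.2, -331.1, 124.1]
tcp_rot: [[0.857, 0.076, 0.51], [0.068, -0.997, 0.034], [0.511, 0.006, -0.859]]
wrist_force: [-18.3, 9.7, 34.8]
grip_width: 58.1
```

Request:
send_rows(
  plan=[-0.15,0,0.2,0,0,0,0.2,-0.15,0,0.2,0,0,0,0.2],
)

```text
clock: 30.4
tcp_pos: [415.0, -331.4, 124.0]
tcp_rot: [[0.854, 0.08, 0.514], [0.071, -0.997, 0.038], [0.515, 0.004, -0.857]]
wrist_force: [-17.9, 6.6, 24.3]
grip_width: 57.6
```

Run:
```python
from h import *
hc=(9.7,57.7)
p,R=place('high',0,140,hc,40,dx=-1,up=-3)
a=plan(p,R,.2,step=3)
snap("side",[450,-326,80],"q15.png",50,6)
```

```text
t 30.4 now [ 415.  -331.4  124. ] grip 57.6 F [-17.9   6.6  24.3] dist 2.9 turn [ 0.001 -0.018  0.005] n 1
0.11, 0.01, 0.27, 0.001, -0.018, 0.005, 0.2
```

View pics/q15.png

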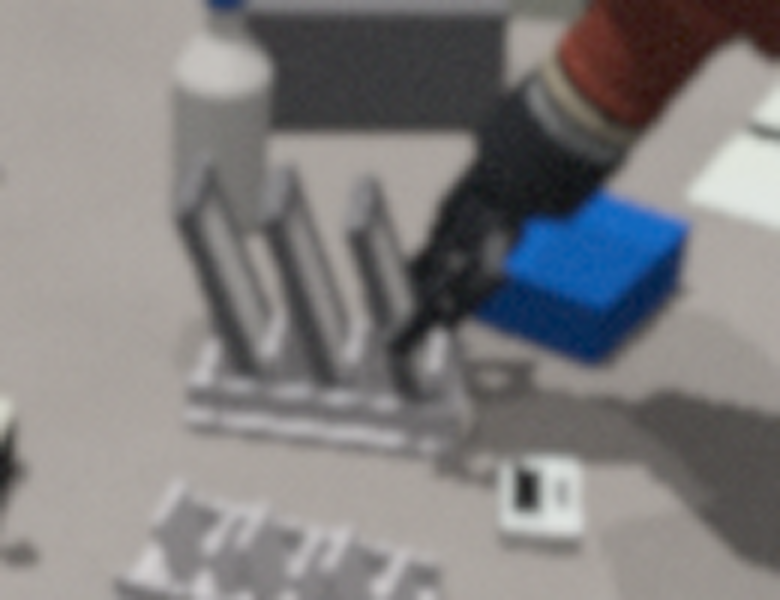

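Request:
send_rows(
  plan=[0,0,0,0,0,0,-0.4,0,0,0,0,0,0,-0.7,0,0,0,0,0,0,-0.7,0,0,-1,0,0,0,-0.7,0,0,-2,0,0,0,-0.7,0,0,-3,0,0,0,-0.7,0,0,-4,0,0,0,-0.7,0,0,-4,0,0,0,-0.7],
)

```text
clock: 31.25
tcp_pos: [340.7, -333.0, 243.4]
tcp_rot: [[0.857, 0.084, 0.509], [0.068, -0.996, 0.05], [0.511, -0.008, -0.859]]
wrist_force: [0.7, 0.0, 0.6]
grip_width: 72.7
```

```bash
python3 look.py
python3 - <<'E'
from h import *
a=plan([440,-180,330],Rt(0,0),-.7)
print(); a=plan([570,210,280],Rt(5.5,25),-.7,from_=a)
E
```

```text
top
[434.  221.5   4.   76.3  40.4]
[597.4 225.7   5.8  72.7  40.2]
side
[435.6 225.    3.1  75.2  39.4]
[598.9 229.1   5.3  74.4  39.5]
t 31.4 now [ 341.6 -336.7  248.4] grip 72.9 F [ 0.4 -0.7  0.7] dist 202.3 turn [-0.019 -0.541  0.08 ] n 6
2.29, -2.47, -0.22, -0.003, -0.09, 0.013, -0.7,
2.22, -2.5, -0.43, -0.003, -0.09, 0.013, -0.7,
2.14, -2.52, -0.64, -0.003, -0.09, 0.013, -0.7,
2.04, -2.55, -0.83, -0.003, -0.09, 0.013, -0.7,
1.93, -2.57, -1.02, -0.003, -0.09, 0.013, -0.7,
1.79, -2.59, -1.2, -0.003, -0.09, 0.013, -0.7

t 31.4 now [ 440. -180.  330.] grip 72.9 F [ 0.4 -0.7  0.7] dist 414.1 turn [-0.021 -0.436 -0.094] n 11
1.18, -3.55, 0.45, -0.002, -0.04, -0.009, -0.7,
1.23, -3.54, 0.4, -0.002, -0.04, -0.009, -0.7,
1.27, -3.53, 0.34, -0.002, -0.04, -0.009, -0.7,
1.32, -3.52, 0.29, -0.002, -0.04, -0.009, -0.7,
1.36, -3.5, 0.23, -0.002, -0.04, -0.009, -0.7,
1.4, -3.49, 0.16, -0.002, -0.04, -0.009, -0.7,
1.43, -3.48, 0.1, -0.002, -0.04, -0.009, -0.7,
1.46, -3.47, 0.04, -0.002, -0.04, -0.009, -0.7,
1.49, -3.46, -0.03, -0.002, -0.04, -0.009, -0.7,
1.52, -3.44, -0.09, -0.002, -0.04, -0.009, -0.7,
1.54, -3.43, -0.16, -0.002, -0.04, -0.009, -0.7
```

Request:
send_rows(
  plan=[2.3,-2.5,-0.2,-0.003,-0.09,0.013,-0.7,2.2,-2.5,-0.4,-0.003,-0.09,0.013,-0.7,2.1,-2.5,-0.6,-0.003,-0.09,0.013,-0.7,2,-2.5,-0.8,-0.003,-0.09,0.013,-0.7,1.9,-2.6,-1,-0.003,-0.09,0.013,-0.7,1.8,-2.6,-1.2,-0.003,-0.09,0.013,-0.7,0,0,0,0,0,0,-0.7],
)

```text
clock: 32.05
tcp_pos: [442.2, -176.3, 331.3]
tcp_rot: [[1.0, -0.015, -0.016], [-0.015, -1.0, -0.005], [-0.016, 0.006, -1.0]]
wrist_force: [0.2, -1.3, -0.1]
grip_width: 72.6
```

Request:
send_rows(
  plan=[1.2,-3.6,0.4,-0.002,-0.04,-0.009,-0.7,1.2,-3.6,0.4,-0.002,-0.04,-0.009,-0.7,1.3,-3.5,0.3,-0.002,-0.04,-0.009,-0.7,1.3,-3.5,0.3,-0.002,-0.04,-0.009,-0.7,1.4,-3.5,0.2,-0.002,-0.04,-0.009,-0.7,1.4,-3.5,0.2,-0.002,-0.04,-0.009,-0.7,1.4,-3.5,0.1,-0.002,-0.04,-0.009,-0.7,1.5,-3.5,0,-0.002,-0.04,-0.009,-0.7,1.5,-3.5,0,-0.002,-0.04,-0.009,-0.7,1.5,-3.4,-0.1,-0.002,-0.04,-0.009,-0.7,1.5,-3.4,-0.2,-0.002,-0.04,-0.009,-0.7,0,0,0,0,0,0,-0.7],
)

```text
clock: 33.25
tcp_pos: [576.5, 221.9, 262.3]
tcp_rot: [[0.882, 0.085, -0.463], [0.074, -0.996, -0.042], [-0.465, 0.003, -0.885]]
wrist_force: [-0.5, 0.0, 0.0]
grip_width: 72.8
```

Run:
```python
from h import *
p,R=pick(598.3,227.3,5.5,40,s=4); print(p)
a=plan(p+R.apply([0,0,-30]),R,-.7)
snap("top",[480,-330,60],"q16.png",half=35,f=8)
```

```text
[643.62504832 231.66430576  55.61055291]
t 33.2 now [576.5 221.9 262.3] grip 72.8 F [-0.5  0.   0. ] dist 203.3 turn [-0.004 -0.214 -0.011] n 6
2.71, -0.08, 2.04, -0.001, -0.036, -0.002, -0.7,
2.78, -0.08, 1.94, -0.001, -0.036, -0.002, -0.7,
2.85, -0.07, 1.84, -0.001, -0.036, -0.002, -0.7,
2.91, -0.07, 1.73, -0.001, -0.036, -0.002, -0.7,
2.97, -0.06, 1.63, -0.001, -0.036, -0.002, -0.7,
3.03, -0.06, 1.52, -0.001, -0.036, -0.002, -0.7
```

View pics/q16.png

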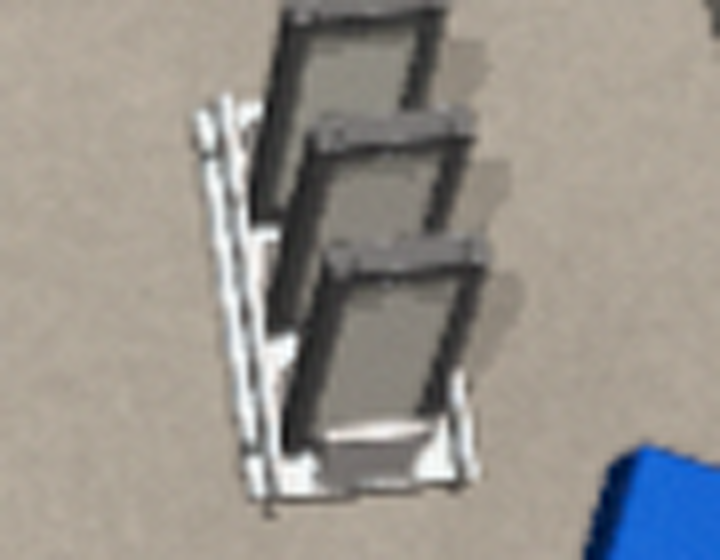

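```bash
cat >> h.py <<'E'
def seated(k,i,L,dy=0):
    X,Y,yaw,o=RACK[k]; b=np.radians(20)
    u=np.array([np.sin(b),0,np.cos(b)]); n=np.array([-np.cos(b),0,np.sin(b)])
    c=np.array([-48+48*i+o+10,dy,12.])
    q=[c+e*L*u+f*14*n+[0,g*30,0] for e in(0,1) for f in(0,1) for g in(-1,1)]
    return np.array([X,Y,0])+Ro.from_euler('z',yaw,degrees=True).apply(q)
E
python3 - <<'E'
from h import *
X,Y,yaw,o=RACK['high']
q=[[-48+o-9.8-6+.342*34,y,12+.94*34] for y in(-20,20)]+[[-80,45,0],[-80,-45,0],[80,45,0]]
L=np.array([X,Y,0])+Ro.from_euler('z',yaw,degrees=True).apply(q)
pts=np.r_[L]+0
for i in range(3): pts=np.r_[pts,seated('high',i,140)]
draw("top",[480,-330,60],"q17.png",pts,half=35,f=8)
draw("side",[480,-330,60],"q18.png",pts,half=42,f=7)
E
```

```text
(no output)
```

View pics/q17.png

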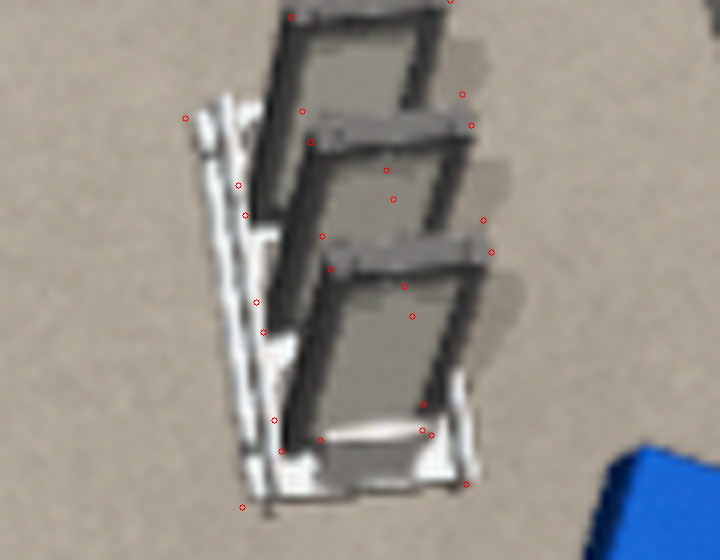

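View pics/q18.png

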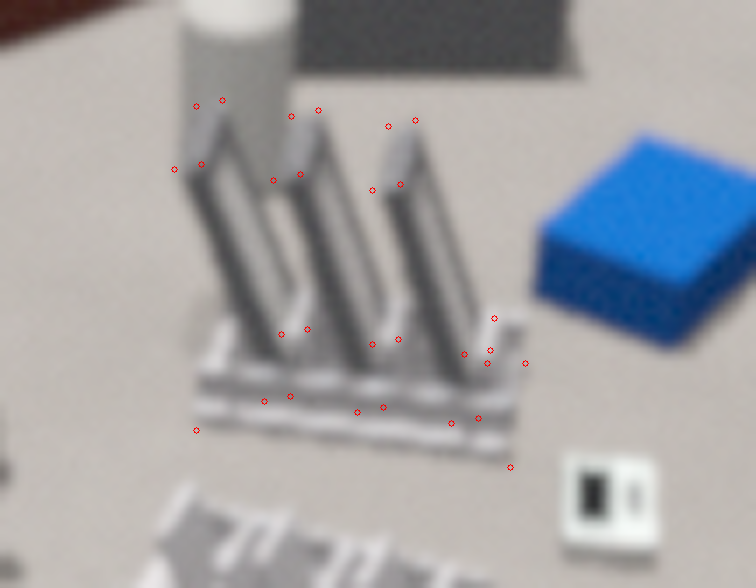

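Request:
send_rows(
  plan=[2.7,-0.1,2,0,-0.036,-0.002,-0.7,2.8,-0.1,1.9,0,-0.036,-0.002,-0.7,2.8,-0.1,1.8,0,-0.036,-0.002,-0.7,2.9,-0.1,1.7,0,-0.036,-0.002,-0.7,2.9,-0.1,1.6,0,-0.036,-0.002,-0.7,2.5,-0.1,1.4,0,-0.036,-0.002,-0.7,0,0,0,0,0,0,-0.7],
)

```text
clock: 34.1
tcp_pos: [664.4, 217.7, 90.9]
tcp_rot: [[0.767, 0.078, -0.637], [0.061, -0.997, -0.049], [-0.638, -0.001, -0.77]]
wrist_force: [-0.7, 0.2, -1.5]
grip_width: 72.7
```

Run:
```python
from h import *
p,R=pick(598.3,227.3,5.5,40,s=4); print(p)
a=plan(p,R,-.7,step=12)
snap("side",[620,230,10],"p9.png",half=45,f=6)
```

```text
[643.62504832 231.66430576  55.61055291]
t 34.1 now [664.4 217.7  90.9] grip 72.7 F [-0.7  0.2 -1.5] dist 43.3 turn [-0.013 -0.006 -0.013] n 4
0.19, -0.39, 0.99, -0.003, -0.001, -0.003, -0.7,
0.19, -0.39, 0.99, -0.003, -0.001, -0.003, -0.7,
0.19, -0.39, 0.99, -0.003, -0.001, -0.003, -0.7,
0.19, -0.39, 0.99, -0.003, -0.001, -0.003, -0.7
```

View pics/p9.png

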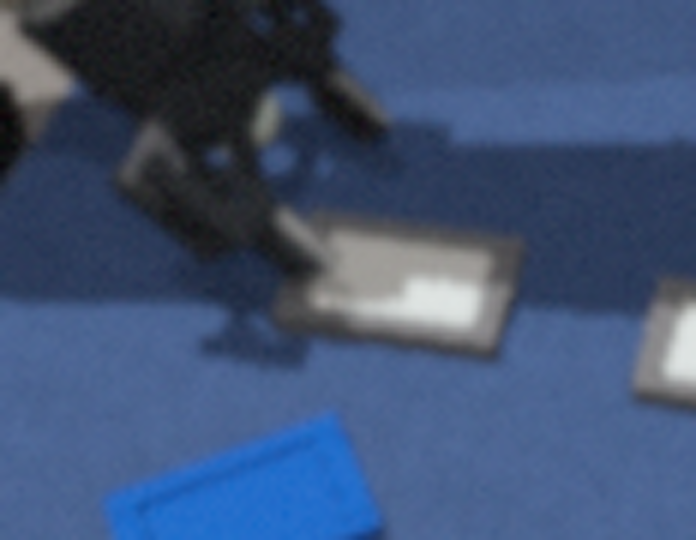

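Request:
send_rows(
  plan=[0.1,-0.8,0.2,-0.003,0,-0.003,-0.7,0.2,-0.6,0.8,-0.003,0,-0.003,-0.7,0.2,-0.2,1,-0.003,0,-0.003,-0.7,0.2,0,1,-0.003,0,-0.003,-0.7,0,0,0,0,0,0,-0.7],
)

```text
clock: 34.65
tcp_pos: [651.4, 233.6, 76.7]
tcp_rot: [[0.777, 0.095, -0.622], [0.076, -0.995, -0.058], [-0.624, -0.002, -0.781]]
wrist_force: [-0.2, -0.5, 0.1]
grip_width: 72.9
```

Run:
```python
from h import *
p,R=pick(598.3,227.3,5.5,40,s=4); print(p)
a=plan(p,R,-.7,step=12)
```

```text
[643.62504832 231.66430576  55.61055291]
t 34.6 now [651.4 233.6  76.7] grip 72.9 F [-0.2 -0.5  0.1] dist 22.6 turn [-0.002 -0.024  0.001] n 2
0.35, 0.06, 1.07, -0.001, -0.012, 0, -0.7,
0.36, 0.06, 1.07, -0.001, -0.012, 0, -0.7
```

Request:
send_rows(
  plan=[0.4,0,1.1,0,-0.012,0,-0.7,0.4,0,0.9,0,-0.012,0,-0.7,0,0,0,0,0,0,-0.7],
)

```text
clock: 34.95
tcp_pos: [644.5, 233.5, 55.7]
tcp_rot: [[0.762, 0.096, -0.64], [0.075, -0.995, -0.06], [-0.643, -0.002, -0.766]]
wrist_force: [-0.2, -0.2, -0.9]
grip_width: 72.8
```

Run:
```python
from h import *
p,R=pick(598.3,227.3,5.5,40,s=4); print(p)
a=plan(p,R,-.7,step=12)
snap("side",[610,230,10],"p10.png",half=45,f=6)
```

```text
[643.62504832 231.66430576  55.61055291]
t 35.0 now [644.5 233.5  55.7] grip 72.8 F [-0.2 -0.2 -0.9] dist 2.0 turn [-0.001  0.001  0.002] n 1
-0.07, 0.18, 0.07, -0.001, 0.001, 0.002, -0.7
```

View pics/p10.png

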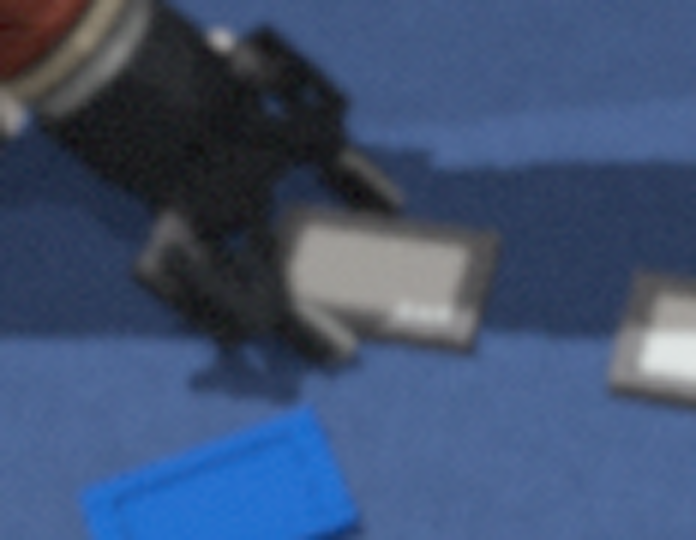

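Straddling well. I'll close the gripper.

Request:
send_rows(
  plan=[0,0.15,0,0,0,0,-0.3,0,0,0,0,0,0,0,0,0,0,0,0,0,0.2,0,0,0,0,0,0,0.2,0,0,0,0,0,0,0.2,0,0,0,0,0,0,0.2],
)

```text
clock: 35.6
tcp_pos: [646.8, 231.5, 57.6]
tcp_rot: [[0.764, 0.096, -0.638], [0.075, -0.995, -0.06], [-0.641, -0.002, -0.768]]
wrist_force: [0.3, 0.8, 0.4]
grip_width: 58.2
```

Run:
```python
from h import *
s=log(); print(s['tcp_pos'],s['grip_width'],*map(lambda v:np.round(v,3),hold(598.3,227.3,5.5)))
p,R=np.array(s['tcp_pos']),Ro.from_matrix(s['tcp_rot'])
a=plan(p+[-20,0,70],R,.2)
print();a=plan([510,120,350],Rt(0,0),.2,from_=a)
print();a=plan([440,-110,330],Rt(-7,-15),.2,from_=a)
```

```text
[646.80057322 231.53346944  57.60490048] 58.24211740892649 [-4.966 -0.324 70.045] [ 0.768 -0.    -0.641] [-0.641 -0.002 -0.768]
t 35.6 now [646.8 231.5  57.6] grip 58.2 F [0.3 0.8 0.4] dist 72.8 turn [0. 0. 0.] n 2
-3.01, -0.1, -2.05, 0, 0, 0, 0.2,
-3.01, -0.1, -2.05, 0, 0, 0, 0.2

t 35.6 now [626.8 231.5 127.6] grip 58.2 F [0.3 0.8 0.4] dist 274.8 turn [0.031 0.695 0.093] n 7
-3.43, 1.42, -1.28, 0.004, 0.099, 0.013, 0.2,
-3.27, 1.46, -1.62, 0.004, 0.099, 0.013, 0.2,
-3.07, 1.49, -1.94, 0.004, 0.099, 0.013, 0.2,
-2.84, 1.52, -2.24, 0.004, 0.099, 0.013, 0.2,
-2.59, 1.55, -2.52, 0.004, 0.099, 0.013, 0.2,
-2.3, 1.57, -2.77, 0.004, 0.099, 0.013, 0.2,
-2, 1.58, -2.99, 0.004, 0.099, 0.013, 0.2

t 35.6 now [510. 120. 350.] grip 58.2 F [0.3 0.8 0.4] dist 241.2 turn [-0.016  0.261  0.121] n 7
-1, 3.29, 0.29, -0.002, 0.037, 0.017, 0.2,
-0.95, 3.3, 0.26, -0.002, 0.037, 0.017, 0.2,
-0.9, 3.32, 0.23, -0.002, 0.037, 0.017, 0.2,
-0.86, 3.33, 0.2, -0.002, 0.037, 0.017, 0.2,
-0.8, 3.35, 0.18, -0.002, 0.037, 0.017, 0.2,
-0.75, 3.36, 0.16, -0.002, 0.037, 0.017, 0.2,
-0.7, 3.37, 0.14, -0.002, 0.037, 0.017, 0.2
```

Request:
send_rows(
  plan=[-3,-0.1,-2,0,0,0,0.2,-3,-0.1,-2,0,0,0,0.2,-3.4,1.4,-1.3,0.004,0.099,0.013,0.2,-3.3,1.4,-1.6,0.004,0.099,0.013,0.2,-3.1,1.5,-1.9,0.004,0.099,0.013,0.2,-2.8,1.5,-2.2,0.004,0.099,0.013,0.2,-2.6,1.5,-2.5,0.004,0.099,0.013,0.2,-2.3,1.6,-2.8,0.004,0.099,0.013,0.2,-2,1.6,-3,0.004,0.099,0.013,0.2,0,0,0,0,0,0,0.2],
)

```text
clock: 36.6
tcp_pos: [499.7, 116.5, 349.2]
tcp_rot: [[1.0, 0.0, 0.015], [0.0, -1.0, -0.007], [0.015, 0.007, -1.0]]
wrist_force: [0.3, 0.2, -0.4]
grip_width: 58.0
```

Request:
send_rows(
  plan=[-1,3.3,0.3,-0.002,0.037,0.017,0.2,-0.9,3.3,0.3,-0.002,0.037,0.017,0.2,-0.9,3.3,0.2,-0.002,0.037,0.017,0.2,-0.9,3.3,0.2,-0.002,0.037,0.017,0.2,-0.8,3.3,0.2,-0.002,0.037,0.017,0.2,-0.8,3.4,0.2,-0.002,0.037,0.017,0.2,-0.7,3.4,0.1,-0.002,0.037,0.017,0.2,0,0,0,0,0,0,0.2],
)

```text
clock: 37.4
tcp_pos: [425.0, -118.4, 319.9]
tcp_rot: [[0.957, -0.118, 0.263], [-0.115, -0.993, -0.03], [0.265, -0.002, -0.964]]
wrist_force: [0.2, 0.3, -0.4]
grip_width: 58.0
```

Run:
```python
from h import *
hc=(-5,70)
p,R=place('low',2,100,hc,40,dx=.364*70-8,up=70)
a=plan(p,R,.2,step=25)
P,u,n=held(hc,40,100)
draw("side",[480,-120,100],"q19.png",P); print(sense()['joint_positions'])
```

```text
t 37.4 now [ 425.  -118.4  319.9] grip 58.0 F [ 0.2  0.3 -0.4] dist 155.4 turn [-0.003  0.256  0.003] n 7
0.79, 0.08, 2.07, -0, 0.037, 0, 0.2,
0.71, 0.08, 2.1, -0, 0.037, 0, 0.2,
0.63, 0.08, 2.13, -0, 0.037, 0, 0.2,
0.56, 0.08, 2.15, -0, 0.037, 0, 0.2,
0.48, 0.08, 2.17, -0, 0.037, 0, 0.2,
0.4, 0.08, 2.18, -0, 0.037, 0, 0.2,
0.32, 0.08, 2.2, -0, 0.037, 0, 0.2
[-0.47924535 -0.35487904  2.13699404  0.10793621  1.11222435  1.17351288]
```

View pics/q19.png

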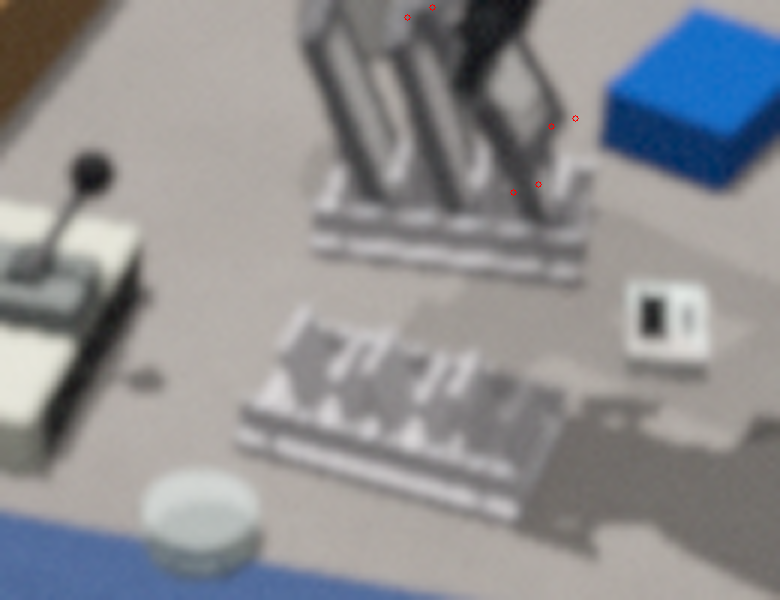

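Request:
send_rows(
  plan=[0.8,0.1,2,0,0.037,0,0.2,0.7,0.1,2.1,0,0.037,0,0.2,0.6,0.1,2.1,0,0.037,0,0.2,0.6,0.1,2.1,0,0.037,0,0.2,0.5,0.1,2.2,0,0.037,0,0.2,0.4,0.1,2.2,0,0.037,0,0.2,0.3,0.1,2.2,0,0.037,0,0.2,0,0,0,0,0,0,0.2],
)

```text
clock: 38.25
tcp_pos: [521.3, -124.1, 185.1]
tcp_rot: [[0.863, -0.105, 0.495], [-0.099, -0.994, -0.039], [0.496, -0.016, -0.868]]
wrist_force: [0.3, 1.0, -2.4]
grip_width: 58.2
```

Run:
```python
from h import *
hc=(-5,70)
p,R=place('low',2,100,hc,40,dx=.364*43-5,up=43)
a=plan(p,R,.2,step=15)
P,u,n=held(hc,40,100)
draw("side",[480,-120,60],"q20.png",P,45,7); draw("top",[490,-130,60],"q21.png",P,35,8)
```

```text
t 38.2 now [ 521.3 -124.1  185.1] grip 58.2 F [ 0.3  1.  -2.4] dist 23.9 turn [-0.022  0.005  0.007] n 2
-0.94, 0.58, 0.47, -0.011, 0.002, 0.003, 0.2,
-0.94, 0.58, 0.47, -0.011, 0.002, 0.003, 0.2
```

View pics/q20.png

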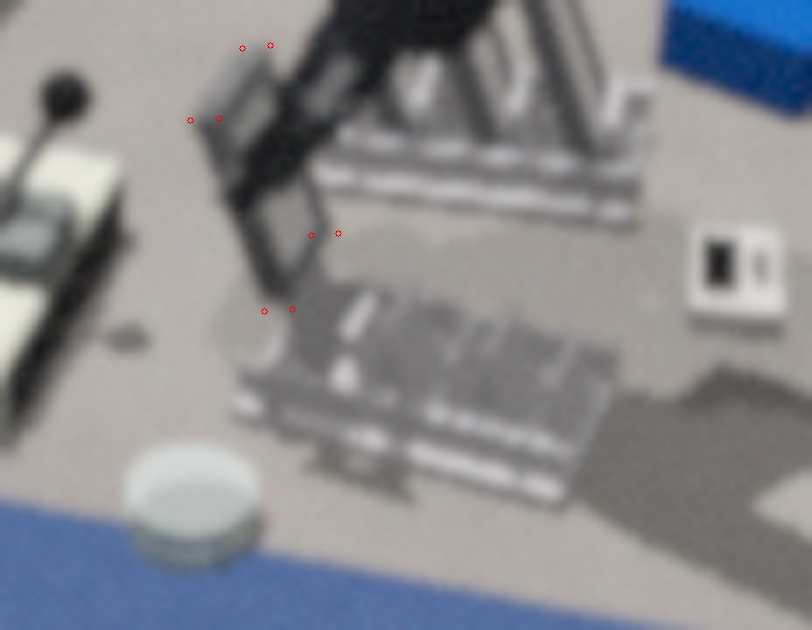

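View pics/q21.png

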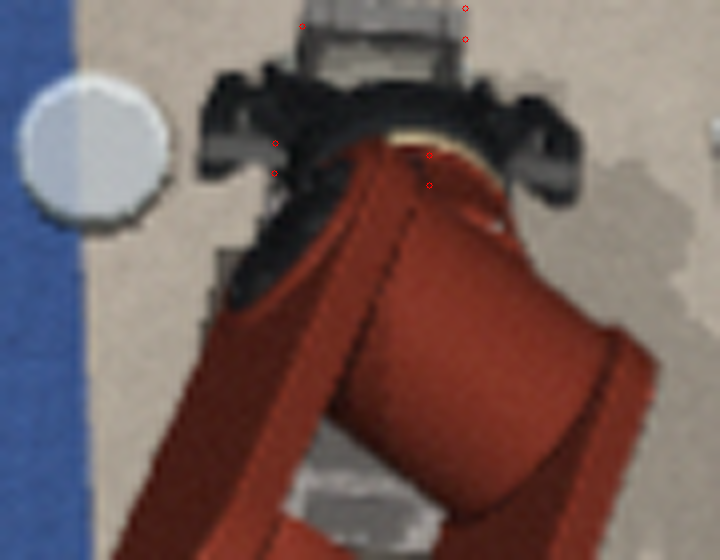

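Request:
send_rows(
  plan=[-0.9,0.5,0.5,-0.011,0.002,0.003,0.2,-0.9,0.5,0.5,-0.011,0.002,0.003,0.2,0,0,0,0,0,0,0.2],
)

```text
clock: 38.65
tcp_pos: [511.2, -133.6, 172.0]
tcp_rot: [[0.857, -0.12, 0.502], [-0.101, -0.993, -0.065], [0.506, 0.005, -0.863]]
wrist_force: [-0.3, 0.3, -1.2]
grip_width: 57.9
```

Run:
```python
from h import *
hc=(-5,70)
p,R=place('low',2,100,hc,40,dx=.364*40,up=40)
a=plan(p,R,.2,step=3)
```

```text
t 38.6 now [ 511.2 -133.6  172. ] grip 57.9 F [-0.3  0.3 -1.2] dist 7.7 turn [ 0.003 -0.007  0.004] n 3
-0.09, 0.03, 0.24, 0.001, -0.002, 0.001, 0.2,
-0.09, 0.03, 0.24, 0.001, -0.002, 0.001, 0.2,
-0.09, 0.03, 0.24, 0.001, -0.002, 0.001, 0.2
```

Request:
send_rows(
  plan=[-0.1,0,0.2,0,0,0,0.2,-0.1,0,0.2,0,0,0,0.2,-0.1,0,0.2,0,0,0,0.2,0,0,0,0,0,0,0.2],
)

```text
clock: 39.05
tcp_pos: [511.8, -134.5, 166.4]
tcp_rot: [[0.855, -0.122, 0.504], [-0.102, -0.993, -0.067], [0.508, 0.006, -0.861]]
wrist_force: [-0.2, -0.4, -0.8]
grip_width: 57.5
```

Request:
send_rows(
  plan=[0.17,0,0.1,0,0,0,0.2,0.17,0,0.1,0,0,0,0.2],
)

```text
clock: 39.25
tcp_pos: [514.9, -134.8, 166.0]
tcp_rot: [[0.857, -0.12, 0.501], [-0.101, -0.993, -0.066], [0.506, 0.006, -0.863]]
wrist_force: [-10.9, -0.6, 6.7]
grip_width: 57.8
```

Request:
send_rows(
  plan=[0.17,0,0.1,0,0,0,0.2,0.17,0,0.1,0,0,0,0.2],
)

```text
clock: 39.45
tcp_pos: [517.2, -135.1, 165.7]
tcp_rot: [[0.86, -0.117, 0.496], [-0.098, -0.993, -0.063], [0.5, 0.006, -0.866]]
wrist_force: [-8.6, -1.0, 6.6]
grip_width: 58.1
```

Run:
```python
from h import *
hc=(-5,70)
p,R=place('low',2,100,hc,40,dx=.364*40,up=40)
a=plan(p,R,.2,step=3)
```

```text
t 39.5 now [ 517.2 -135.1  165.7] grip 58.1 F [-8.6 -1.   6.6] dist 4.9 turn [ 0.002 -0.     0.007] n 2
-0.24, 0, -0.07, 0.001, -0, 0.004, 0.2,
-0.24, 0, -0.07, 0.001, -0, 0.004, 0.2
```

```bash
sed -i "s/-7.0,-12.7/-7.0,-11.2/" h.py
python3 - <<'E'
from h import *
hc=(-5,70)
p,R=place('low',2,100,hc,40,dx=.364*40-2,up=40)
a=plan(p,R,.2,step=4)
p,R=place('low',2,100,hc,40,dx=.364*5-2,up=5)
a=plan(p,R,.2,step=8,from_=a)
draw("side",[480,-120,60],"q22.png",seated('low',2,100),45,7)
E
```

```text
t 39.5 now [ 517.2 -135.1  165.7] grip 58.1 F [-8.6 -1.   6.6] dist 5.4 turn [ 0.002 -0.     0.007] n 2
-0.26, 0, -0.08, 0.001, -0, 0.004, 0.2,
-0.26, 0, -0.08, 0.001, -0, 0.004, 0.2
t 39.5 now [ 511.9 -134.5  164.5] grip 58.1 F [-8.6 -1.   6.6] dist 37.2 turn [0. 0. 0.] n 5
-0.57, -0, 0.48, 0, 0, 0, 0.2,
-0.57, -0, 0.48, 0, 0, 0, 0.2,
-0.57, -0, 0.48, 0, 0, 0, 0.2,
-0.57, -0, 0.48, 0, 0, 0, 0.2,
-0.57, -0, 0.48, 0, 0, 0, 0.2
```

View pics/q22.png

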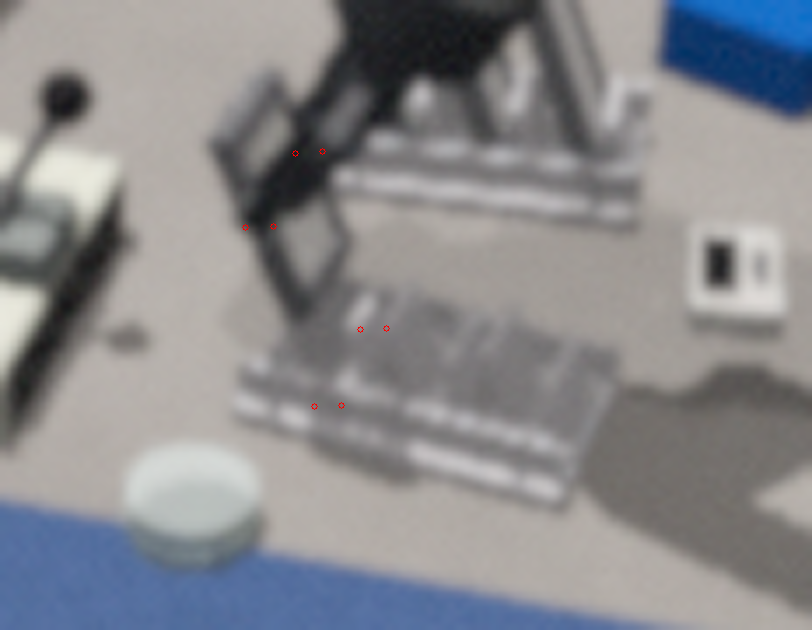

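Request:
send_rows(
  plan=[-0.3,0,-0.1,0,0,0.004,0.2,-0.5,0,0.3,0,0,0,0.2,-0.6,0,0.5,0,0,0,0.2],
)

```text
clock: 39.8
tcp_pos: [510.2, -134.9, 154.4]
tcp_rot: [[0.858, -0.12, 0.5], [-0.101, -0.993, -0.065], [0.504, 0.005, -0.863]]
wrist_force: [0.1, -0.5, -1.0]
grip_width: 57.9
```

Request:
send_rows(
  plan=[-0.6,0,0.5,0,0,0,0.2,-0.5,0,0.4,0,0,0,0.2],
)

```text
clock: 40.0
tcp_pos: [504.7, -134.2, 139.5]
tcp_rot: [[0.858, -0.12, 0.5], [-0.101, -0.993, -0.065], [0.504, 0.005, -0.864]]
wrist_force: [-1.8, 0.2, -0.0]
grip_width: 58.0
```

Run:
```python
from h import *
hc=(-5,70)
p,R=place('low',2,100,hc,40,dx=-2,up=0)
a=plan(p,R,.2,step=3)
```

```text
t 40.0 now [ 504.7 -134.2  139.5] grip 58.0 F [-1.8  0.2 -0. ] dist 16.7 turn [ 0.004 -0.004  0.004] n 6
-0.23, -0.01, 0.15, 0.001, -0.001, 0.001, 0.2,
-0.23, -0.01, 0.15, 0.001, -0.001, 0.001, 0.2,
-0.23, -0.01, 0.15, 0.001, -0.001, 0.001, 0.2,
-0.23, -0.01, 0.15, 0.001, -0.001, 0.001, 0.2,
-0.23, -0.01, 0.16, 0.001, -0.001, 0.001, 0.2,
-0.23, -0.01, 0.16, 0.001, -0.001, 0.001, 0.2
```

Request:
send_rows(
  plan=[-0.25,0,0.15,0,0,0,0.2,-0.25,0,0.15,0,0,0,0.2,-0.25,0,0.15,0,0,0,0.2],
)

```text
clock: 40.3
tcp_pos: [499.1, -133.2, 129.2]
tcp_rot: [[0.859, -0.121, 0.497], [-0.102, -0.993, -0.064], [0.501, 0.004, -0.865]]
wrist_force: [0.7, 0.4, -1.5]
grip_width: 57.9
```

Request:
send_rows(
  plan=[-0.25,0,0.15,0,0,0,0.2,-0.25,0,0.15,0,0,0,0.2],
)

```text
clock: 40.5
tcp_pos: [496.3, -133.0, 123.8]
tcp_rot: [[0.859, -0.121, 0.498], [-0.102, -0.993, -0.064], [0.502, 0.004, -0.865]]
wrist_force: [-0.4, 0.3, -1.1]
grip_width: 57.5
```

Run:
```python
from h import *
hc=(-5,70)
p,R=place('low',2,100,hc,40,dx=-2,up=0)
a=plan(p,R,.2,step=3)
```

```text
t 40.5 now [ 496.3 -133.   123.8] grip 57.5 F [-0.4  0.3 -1.1] dist 1.4 turn [ 0.003 -0.002  0.003] n 1
0.13, -0.04, -0.01, 0.003, -0.002, 0.003, 0.2
```

Request:
send_rows(
  plan=[-0.1,0,0.15,0,0,0,0.2,-0.1,0,0.15,0,0,0,0.2],
)

```text
clock: 40.7
tcp_pos: [497.2, -133.2, 121.5]
tcp_rot: [[0.857, -0.122, 0.5], [-0.103, -0.993, -0.064], [0.504, 0.003, -0.864]]
wrist_force: [-5.6, 2.6, 13.4]
grip_width: 57.7
```

Request:
send_rows(
  plan=[-0.1,0,0.2,0,0,0,0.2,-0.1,0,0.2,0,0,0,0.2],
)

```text
clock: 40.9
tcp_pos: [498.5, -133.4, 120.9]
tcp_rot: [[0.856, -0.118, 0.503], [-0.1, -0.993, -0.062], [0.507, 0.003, -0.862]]
wrist_force: [-37.9, 2.0, 44.0]
grip_width: 57.7
```

Run:
```python
from h import *
hc=(-5,70)
p,R=place('low',2,100,hc,40,dx=-2,up=0)
a=plan(p,R,.2,step=3)
snap("side",[480,-120,60],"q23.png",45,7)
```

```text
t 40.9 now [ 498.5 -133.4  120.9] grip 57.7 F [-37.9   2.   44. ] dist 3.8 turn [ 0.001 -0.008  0.005] n 2
0.04, -0.03, -0.18, 0, -0.004, 0.003, 0.2,
0.04, -0.03, -0.18, 0, -0.004, 0.003, 0.2
```

View pics/q23.png

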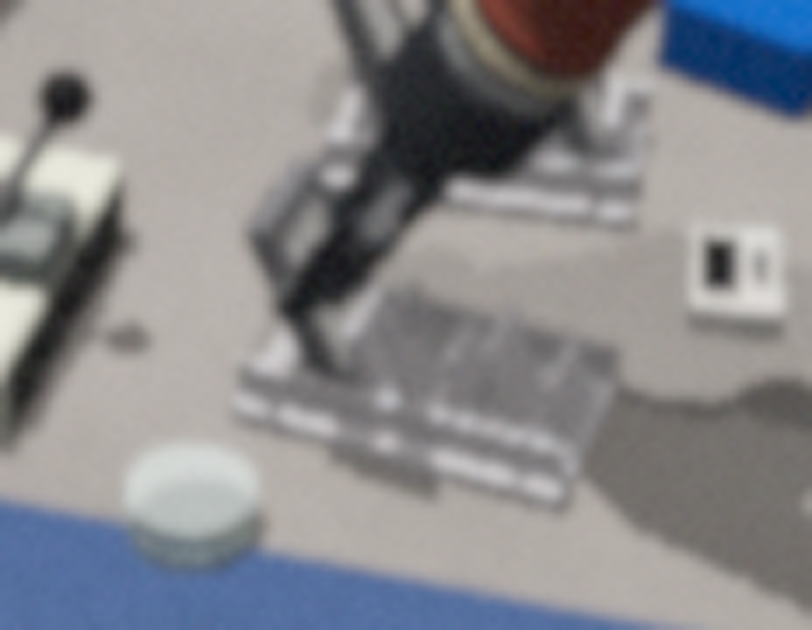

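Request:
send_rows(
  plan=[0,0,-0.1,0,0,0,-0.4,0,0,0,0,0,0,-0.7,0,0,0,0,0,0,-0.7,0,0,-1,0,0,0,-0.7,0,0,-2,0,0,0,-0.7,0,0,-3,0,0,0,-0.7,0,0,-4,0,0,0,-0.7,0,0,-4,0,0,0,-0.7],
)

```text
clock: 41.75
tcp_pos: [426.0, -124.3, 242.3]
tcp_rot: [[0.86, -0.118, 0.497], [-0.102, -0.993, -0.06], [0.501, 0.001, -0.866]]
wrist_force: [1.0, -0.4, 0.1]
grip_width: 72.7
```

```bash
python3 look.py
python3 - <<'E'
from h import *
snap("side",[480,-120,60],"q24.png",45,7)
a=plan([450,-60,320],Rt(0,-10),-.7)
print(); a=plan([440,210,290],Rt(4,20),-.7,from_=a)
E
```

```text
top
[433.8 221.4   4.   76.6  40.4]
side
[435.7 225.1   3.1  72.4  36.3]
t 41.9 now [ 428.1 -125.6  245.9] grip 72.7 F [ 0.4 -0.2 -0.2] dist 101.3 turn [ 0.047 -0.359 -0.111] n 3
1.67, -2.24, -1.9, 0.016, -0.12, -0.037, -0.7,
1.51, -2.22, -2.05, 0.016, -0.12, -0.037, -0.7,
1.34, -2.2, -2.19, 0.016, -0.12, -0.037, -0.7

t 41.9 now [450. -60. 320.] grip 72.7 F [ 0.4 -0.2 -0.2] dist 271.8 turn [-0.006 -0.523 -0.07 ] n 7
-0.22, -3.86, 0.4, -0.001, -0.075, -0.01, -0.7,
-0.15, -3.86, 0.41, -0.001, -0.075, -0.01, -0.7,
-0.08, -3.86, 0.41, -0.001, -0.075, -0.01, -0.7,
-0.01, -3.86, 0.41, -0.001, -0.075, -0.01, -0.7,
0.06, -3.86, 0.41, -0.001, -0.075, -0.01, -0.7,
0.13, -3.86, 0.4, -0.001, -0.075, -0.01, -0.7,
0.2, -3.86, 0.38, -0.001, -0.075, -0.01, -0.7
```

View pics/q24.png

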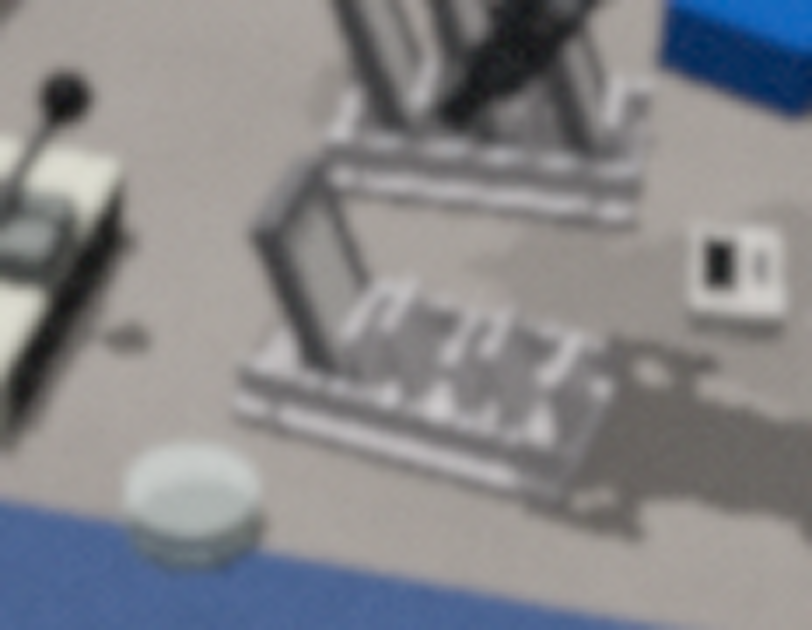

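Seated. Next is the last short cassette, D.

Request:
send_rows(
  plan=[1.7,-2.2,-1.9,0.016,-0.12,-0.037,-0.7,1.5,-2.2,-2,0.016,-0.12,-0.037,-0.7,1.3,-2.2,-2.2,0.016,-0.12,-0.037,-0.7,-0.2,-3.9,0.4,0,-0.075,-0.01,-0.7,-0.1,-3.9,0.4,0,-0.075,-0.01,-0.7,0,-3.9,0.4,0,-0.075,-0.01,-0.7,0,-3.9,0.4,0,-0.075,-0.01,-0.7,0,-3.9,0.4,0,-0.075,-0.01,-0.7,0.1,-3.9,0.4,0,-0.075,-0.01,-0.7,0.2,-3.9,0.4,0,-0.075,-0.01,-0.7,0,0,0,0,0,0,-0.7],
)

```text
clock: 43.0
tcp_pos: [437.3, 229.3, 269.2]
tcp_rot: [[0.91, 0.073, -0.407], [0.073, -0.997, -0.016], [-0.407, -0.015, -0.913]]
wrist_force: [0.5, 0.1, -0.6]
grip_width: 72.8
```

Run:
```python
from h import *
p,R=pick(434.8,223.2,3.8,40,s=4); print(p)
a=plan(p+R.apply([0,0,-30]),R,-.7)
```

```text
[480.23457152 226.21776091  55.61055291]
t 43.0 now [437.3 229.3 269.2] grip 72.8 F [ 0.5  0.1 -0.6] dist 200.5 turn [-0.009 -0.279  0.014] n 6
2.24, 0.15, 2.48, -0.002, -0.046, 0.002, -0.7,
2.35, 0.15, 2.37, -0.002, -0.046, 0.002, -0.7,
2.46, 0.14, 2.26, -0.002, -0.046, 0.002, -0.7,
2.56, 0.13, 2.15, -0.002, -0.046, 0.002, -0.7,
2.66, 0.12, 2.02, -0.002, -0.046, 0.002, -0.7,
2.75, 0.11, 1.9, -0.002, -0.046, 0.002, -0.7
```

Request:
send_rows(
  plan=[2.2,0.1,2.4,-0.002,-0.046,0.002,-0.7,2.3,0.1,2.3,-0.002,-0.046,0.002,-0.7,2.5,0.1,2.2,-0.002,-0.046,0.002,-0.7,2.6,0.1,2.1,-0.002,-0.046,0.002,-0.7,2.6,0.1,2,-0.002,-0.046,0.002,-0.7,2.5,0.1,1.8,-0.002,-0.046,0.002,-0.7,0,0,0,0,0,0,-0.7],
)

```text
clock: 43.7
tcp_pos: [497.4, 228.4, 62.1]
tcp_rot: [[0.751, 0.075, -0.656], [0.053, -0.997, -0.052], [-0.658, 0.004, -0.753]]
wrist_force: [-1.0, -0.6, -1.1]
grip_width: 72.7
```

Run:
```python
from h import *
p,R=pick(434.8,223.2,3.8,40,s=4); print(p)
a=plan(p,R,-.7,step=12)
snap("side",[450,230,10],"p11.png",half=45,f=6)
```

```text
[480.23457152 226.21776091  55.61055291]
t 43.7 now [497.4 228.4  62.1] grip 72.7 F [-1.  -0.6 -1.1] dist 18.5 turn [0.009 0.02  0.004] n 2
-0.44, 0.05, 0.81, 0.004, 0.01, 0.002, -0.7,
-0.44, 0.05, 0.81, 0.004, 0.01, 0.002, -0.7
```

View pics/p11.png

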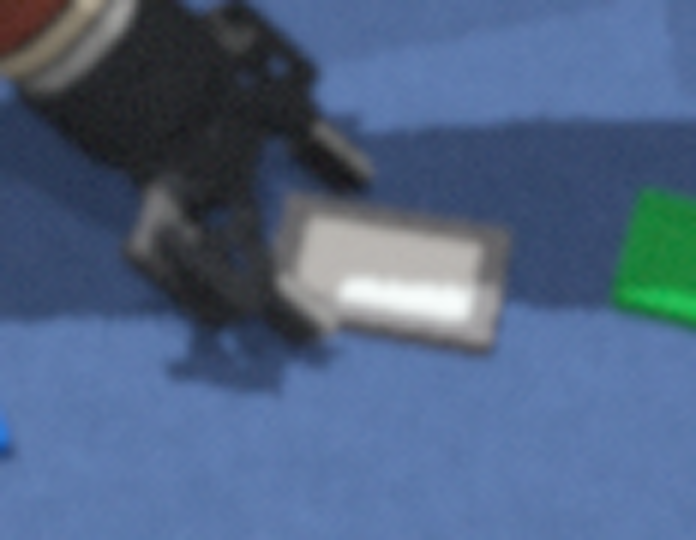

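Request:
send_rows(
  plan=[-0.4,0,0.7,0.004,0.01,0.002,-0.7,-0.4,0,0.7,0.004,0.01,0.002,-0.7,0,0,0,0,0,0,-0.7],
)

```text
clock: 44.05
tcp_pos: [482.0, 227.7, 61.8]
tcp_rot: [[0.77, 0.066, -0.635], [0.052, -0.998, -0.041], [-0.636, -0.001, -0.772]]
wrist_force: [-0.8, -0.7, 0.9]
grip_width: 73.0
```

Run:
```python
from h import *
p,R=pick(434.8,223.2,3.8,40,s=4); print(p)
a=plan(p,R,-.7,step=12)
```

```text
[480.23457152 226.21776091  55.61055291]
t 44.0 now [482.  227.7  61.8] grip 73.0 F [-0.8 -0.7  0.9] dist 6.6 turn [-0.001 -0.009  0.001] n 1
0.25, 0.14, 0.59, -0.001, -0.009, 0.001, -0.7
```

Request:
send_rows(
  plan=[0.3,0.1,0.6,0,-0.009,0,-0.7,0,0,0,0,0,0,-0.7],
)

```text
clock: 44.25
tcp_pos: [481.0, 227.1, 58.4]
tcp_rot: [[0.768, 0.067, -0.638], [0.053, -0.998, -0.041], [-0.639, -0.003, -0.769]]
wrist_force: [0.2, -0.1, -0.0]
grip_width: 72.4
```

Request:
send_rows(
  plan=[0.1,0,0.1,0,0,0,-0.3,0,0,0,0,0,0,0,0,0,0,0,0,0,0.2,0,0,0,0,0,0,0.2,0,0,0,0,0,0,0.2,0,0,0,0,0,0,0.2],
)

```text
clock: 44.85
tcp_pos: [483.8, 227.7, 58.9]
tcp_rot: [[0.772, 0.067, -0.632], [0.054, -0.998, -0.04], [-0.633, -0.003, -0.774]]
wrist_force: [0.3, 0.1, 1.1]
grip_width: 57.8
```

Run:
```python
from h import *
s=log(); print(s['tcp_pos'],s['grip_width'],*map(lambda v:np.round(v,3),hold(434.8,223.2,3.8)))
p,R=np.array(s['tcp_pos']),Ro.from_matrix(s['tcp_rot'])
a=plan(p+[0,0,70],R,.2)
print();a=plan([470,120,340],Rt(0,0),.2,from_=a)
print();a=plan([420,-110,330],Rt(-7,-15),.2,from_=a)
```

```text
[483.75975572 227.70693514  58.92573811] 57.76739807821629 [-5.183  1.387 71.308] [ 0.774  0.001 -0.633] [-0.633 -0.003 -0.774]
t 44.9 now [483.8 227.7  58.9] grip 57.8 F [0.3 0.1 1.1] dist 70.0 turn [0. 0. 0.] n 2
-2.22, -0.01, -2.71, 0, 0, 0, 0.2,
-2.22, -0.01, -2.71, 0, 0, 0, 0.2

t 44.9 now [483.8 227.7 128.9] grip 57.8 F [0.3 0.1 1.1] dist 237.4 turn [0.02  0.685 0.066] n 6
-2.5, 1.76, -2.51, 0.003, 0.114, 0.011, 0.2,
-2.18, 1.78, -2.78, 0.003, 0.114, 0.011, 0.2,
-1.83, 1.79, -3.02, 0.003, 0.114, 0.011, 0.2,
-1.45, 1.8, -3.21, 0.003, 0.114, 0.011, 0.2,
-1.06, 1.8, -3.36, 0.003, 0.114, 0.011, 0.2,
-0.65, 1.8, -3.46, 0.003, 0.114, 0.011, 0.2

t 44.9 now [470. 120. 340.] grip 57.8 F [0.3 0.1 1.1] dist 235.6 turn [-0.016  0.261  0.121] n 6
-0.83, 3.83, 0.17, -0.003, 0.044, 0.02, 0.2,
-0.76, 3.85, 0.14, -0.003, 0.044, 0.02, 0.2,
-0.69, 3.86, 0.12, -0.003, 0.044, 0.02, 0.2,
-0.62, 3.88, 0.1, -0.003, 0.044, 0.02, 0.2,
-0.54, 3.89, 0.09, -0.003, 0.044, 0.02, 0.2,
-0.47, 3.9, 0.08, -0.003, 0.044, 0.02, 0.2
```

Request:
send_rows(
  plan=[-2.2,0,-2.7,0,0,0,0.2,-2.2,0,-2.7,0,0,0,0.2,-2.5,1.8,-2.5,0.003,0.114,0.011,0.2,-2.2,1.8,-2.8,0.003,0.114,0.011,0.2,-1.8,1.8,-3,0.003,0.114,0.011,0.2,-1.4,1.8,-3.2,0.003,0.114,0.011,0.2,-1,1.8,-3.4,0.003,0.114,0.011,0.2,-0.6,1.8,-3.5,0.003,0.114,0.011,0.2,0,0,0,0,0,0,0.2],
)

```text
clock: 45.75
tcp_pos: [467.9, 115.5, 343.9]
tcp_rot: [[1.0, -0.001, 0.013], [-0.001, -1.0, -0.007], [0.013, 0.007, -1.0]]
wrist_force: [-0.1, -0.1, -0.7]
grip_width: 58.1
```

Request:
send_rows(
  plan=[-0.8,3.8,0.2,-0.003,0.044,0.02,0.2,-0.8,3.8,0.1,-0.003,0.044,0.02,0.2,-0.7,3.9,0.1,-0.003,0.044,0.02,0.2,-0.6,3.9,0.1,-0.003,0.044,0.02,0.2,-0.5,3.9,0.1,-0.003,0.044,0.02,0.2,-0.5,3.9,0.1,-0.003,0.044,0.02,0.2,0,0,0,0,0,0,0.2],
)

```text
clock: 46.45
tcp_pos: [411.8, -118.4, 326.0]
tcp_rot: [[0.957, -0.122, 0.264], [-0.117, -0.993, -0.033], [0.266, 0.0, -0.964]]
wrist_force: [-0.6, 0.3, -1.4]
grip_width: 57.5
```

Run:
```python
from h import *
hc=(-5,71)
p,R=place('low',1,100,hc,40,dx=.364*70-8,up=70)
a=plan(p,R,.2,step=25)
print(sense()['joint_positions'])
```

```text
t 46.5 now [ 411.8 -118.4  326. ] grip 57.5 F [-0.6  0.3 -1.4] dist 142.9 turn [0.    0.254 0.   ] n 6
0.35, 0.06, 2.35, 0, 0.042, 0, 0.2,
0.25, 0.06, 2.37, 0, 0.042, 0, 0.2,
0.15, 0.06, 2.38, 0, 0.042, 0, 0.2,
0.05, 0.06, 2.38, 0, 0.042, 0, 0.2,
-0.05, 0.06, 2.38, 0, 0.042, 0, 0.2,
-0.15, 0.06, 2.37, 0, 0.042, 0, 0.2
[-0.49776062 -0.39687142  2.15480722  0.10790579  1.13417862  1.16167993]
```

Request:
send_rows(
  plan=[0.3,0.1,2.3,0,0.042,0,0.2,0.2,0.1,2.3,0,0.042,0,0.2,0.1,0.1,2.4,0,0.042,0,0.2,0,0.1,2.4,0,0.042,0,0.2,-0.1,0.1,2.4,0,0.042,0,0.2,-0.2,0.1,2.3,0,0.042,0,0.2,0,0,0,0,0,0,0.2],
)

```text
clock: 47.15
tcp_pos: [462.3, -123.8, 181.6]
tcp_rot: [[0.867, -0.121, 0.483], [-0.114, -0.993, -0.044], [0.485, -0.016, -0.875]]
wrist_force: [-0.3, 0.9, -2.2]
grip_width: 57.8
```

Run:
```python
from h import *
hc=(-5,71)
p,R=place('low',1,100,hc,40,dx=.364*43-3,up=43)
a=plan(p,R,.2,step=15)
P,u,n=held(hc,40,100)
draw("side",[460,-120,60],"q25.png",P,45,7)
```

```text
t 47.1 now [ 462.3 -123.8  181.6] grip 57.8 F [-0.3  0.9 -2.2] dist 14.2 turn [-0.015  0.018 -0.007] n 1
-0.45, 0.48, 1.26, -0.015, 0.018, -0.007, 0.2
```

View pics/q25.png

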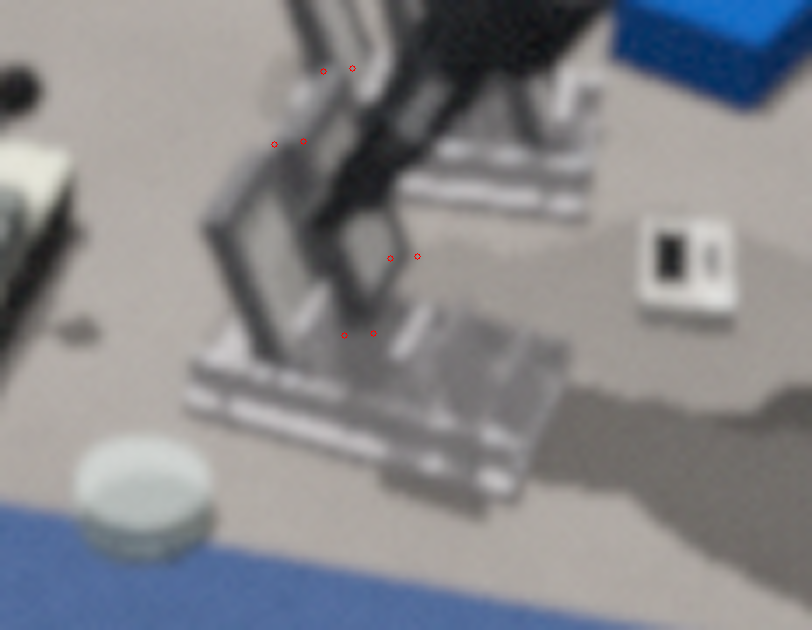

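Request:
send_rows(
  plan=[-0.3,0.3,0.6,-0.008,0.009,-0.004,0.2,-0.3,0.2,0.6,-0.007,0.009,-0.003,0.2,0,0,0,0,0,0,0.2],
)

```text
clock: 47.5
tcp_pos: [464.7, -128.8, 171.3]
tcp_rot: [[0.857, -0.119, 0.501], [-0.102, -0.993, -0.062], [0.504, 0.002, -0.863]]
wrist_force: [-1.3, 0.1, -1.6]
grip_width: 58.1
```

Run:
```python
from h import *
hc=(-5,71)
p,R=place('low',1,100,hc,40,dx=.364*38-2,up=38)
a=plan(p,R,.2,step=15)
p,R=place('low',1,100,hc,40,dx=.364*5-2,up=5)
a=plan(p,R,.2,step=8,from_=a)
```

```text
t 47.5 now [ 464.7 -128.8  171.3] grip 58.1 F [-1.3  0.1 -1.6] dist 8.1 turn [ 0.001 -0.005  0.003] n 1
-0.54, -0.02, 0.6, 0.001, -0.005, 0.003, 0.2
t 47.5 now [ 463.1 -128.5  163.4] grip 58.1 F [-1.3  0.1 -1.6] dist 35.1 turn [0. 0. 0.] n 5
-0.54, -0, 0.45, 0, 0, 0, 0.2,
-0.54, -0, 0.45, 0, 0, 0, 0.2,
-0.54, -0, 0.45, 0, 0, 0, 0.2,
-0.54, -0, 0.45, 0, 0, 0, 0.2,
-0.54, -0, 0.45, 0, 0, 0, 0.2
```

Request:
send_rows(
  plan=[-0.6,0,0.6,0,-0.005,0.003,0.2,-0.5,0,0.45,0,0,0,0.2,-0.5,0,0.45,0,0,0,0.2],
)

```text
clock: 47.8
tcp_pos: [460.1, -129.2, 152.3]
tcp_rot: [[0.857, -0.122, 0.501], [-0.104, -0.993, -0.064], [0.505, 0.003, -0.863]]
wrist_force: [-3.9, 0.9, 3.6]
grip_width: 57.8
```

Run:
```python
from h import *
hc=(-5,71)
p,R=place('low',1,100,hc,40,dx=.364*5-2,up=5)
a=plan(p,R,.2,step=8)
```

```text
t 47.8 now [ 460.1 -129.2  152.3] grip 57.8 F [-3.9  0.9  3.6] dist 23.8 turn [ 0.003 -0.006  0.002] n 3
-0.63, -0.04, 0.48, 0.001, -0.002, 0.001, 0.2,
-0.63, -0.04, 0.48, 0.001, -0.002, 0.001, 0.2,
-0.63, -0.04, 0.48, 0.001, -0.002, 0.001, 0.2
```

Request:
send_rows(
  plan=[-0.7,-0.1,0.4,0,-0.002,0,0.2,-0.6,0,0.4,0,-0.002,0,0.2],
)

```text
clock: 48.0
tcp_pos: [452.6, -127.4, 137.9]
tcp_rot: [[0.859, -0.122, 0.497], [-0.104, -0.992, -0.064], [0.502, 0.003, -0.865]]
wrist_force: [-0.2, 0.7, -1.2]
grip_width: 57.6
```

Request:
send_rows(
  plan=[-0.4,0,0.3,0,0,0,0.2,-0.3,0,0.2,0,0,0,0.2],
)

```text
clock: 48.2
tcp_pos: [447.8, -126.6, 128.3]
tcp_rot: [[0.86, -0.123, 0.496], [-0.105, -0.992, -0.064], [0.5, 0.003, -0.866]]
wrist_force: [-0.0, -0.2, -1.5]
grip_width: 57.9
```

Run:
```python
from h import *
hc=(-5,71)
p,R=place('low',1,100,hc,40,dx=-2,up=0)
a=plan(p,R,.2,step=3)
```

```text
t 48.2 now [ 447.8 -126.6  128.3] grip 57.9 F [-0.  -0.2 -1.5] dist 3.3 turn [0.003 0.    0.001] n 2
-0.01, 0, 0.16, 0.001, 0, 0, 0.2,
-0.01, 0, 0.16, 0.001, 0, 0, 0.2
```

Request:
send_rows(
  plan=[-0.15,0,0.2,0,0,0,0.2,-0.15,0,0.2,0,0,0,0.2],
)

```text
clock: 48.4
tcp_pos: [447.8, -126.8, 123.5]
tcp_rot: [[0.859, -0.124, 0.497], [-0.106, -0.992, -0.064], [0.501, 0.002, -0.865]]
wrist_force: [-1.4, 4.1, 12.5]
grip_width: 58.0
```

Request:
send_rows(
  plan=[-0.1,0,0.2,0,0,0,0.2,-0.1,0,0.2,0,0,0,0.2],
)

```text
clock: 48.6
tcp_pos: [450.3, -127.2, 122.6]
tcp_rot: [[0.857, -0.122, 0.502], [-0.104, -0.993, -0.062], [0.505, 0.001, -0.863]]
wrist_force: [-32.0, 3.9, 40.7]
grip_width: 57.9
```

Run:
```python
from h import *
hc=(-5,71)
p,R=place('low',1,100,hc,40,dx=0,up=0)
a=plan(p,R,.2,step=3)
snap("side",[460,-120,60],"q26.png",45,7)
```

```text
t 48.6 now [ 450.3 -127.2  122.6] grip 57.9 F [-32.    3.9  40.7] dist 2.9 turn [ 0.001 -0.006  0.001] n 1
0.22, -0.02, -0.19, 0.001, -0.006, 0.001, 0.2
```

View pics/q26.png

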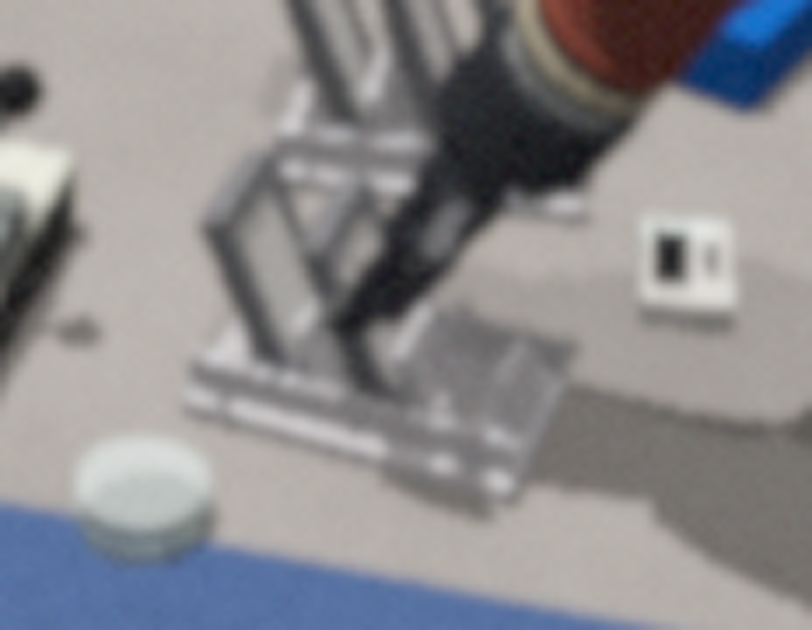

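Down on the floor and against the back. I'll release and retreat.

Request:
send_rows(
  plan=[0,0,-0.1,0,0,0,-0.4,0,0,0,0,0,0,-0.7,0,0,0,0,0,0,-0.7,0,0,-1,0,0,0,-0.7,0,0,-2,0,0,0,-0.7,0,0,-3,0,0,0,-0.7,0,0,-4,0,0,0,-0.7,0,0,-4,0,0,0,-0.7],
)

```text
clock: 49.45
tcp_pos: [378.3, -118.0, 244.3]
tcp_rot: [[0.86, -0.123, 0.496], [-0.107, -0.992, -0.06], [0.5, -0.002, -0.866]]
wrist_force: [1.2, -0.8, 0.5]
grip_width: 72.9
```

Run:
```python
from h import *
snap("side",[480,-200,60],"q27.png",48,6)
a=plan([400,60,360],Rt(0,0),-.7)
```

```text
t 49.5 now [ 379.5 -119.3  252.5] grip 73.0 F [ 1.6 -0.6  2.9] dist 210.0 turn [ 0.038 -0.536 -0.119] n 6
0.9, -3, -1.57, 0.006, -0.089, -0.02, -0.7,
0.82, -2.99, -1.62, 0.006, -0.089, -0.02, -0.7,
0.73, -2.99, -1.67, 0.006, -0.089, -0.02, -0.7,
0.64, -2.98, -1.72, 0.006, -0.089, -0.02, -0.7,
0.54, -2.98, -1.75, 0.006, -0.089, -0.02, -0.7,
0.44, -2.98, -1.78, 0.006, -0.089, -0.02, -0.7
```

View pics/q27.png

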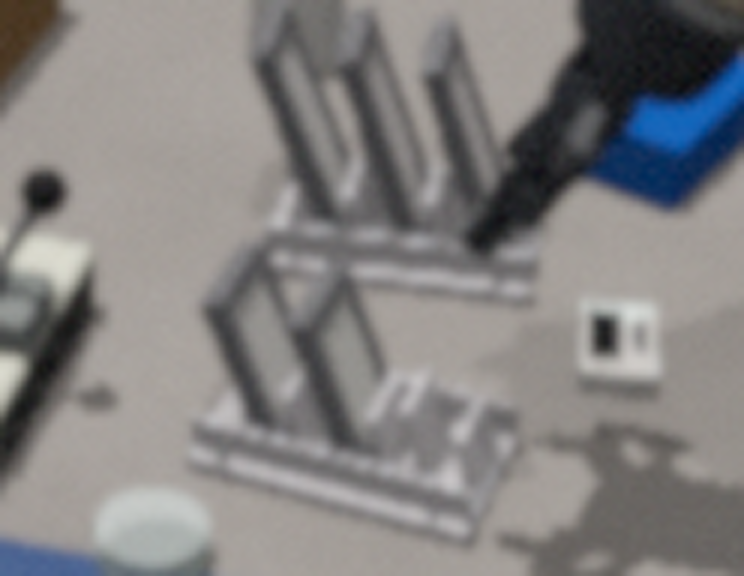

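Request:
send_rows(
  plan=[0.9,-3,-2,0.006,-0.089,-0.02,-0.7,0.8,-3,-2,0.006,-0.089,-0.02,-0.7,0.7,-3,-2,0.006,-0.089,-0.02,-0.7,0.6,-3,-2,0.006,-0.089,-0.02,-0.7,0.5,-3,-2,0.006,-0.089,-0.02,-0.7,0.4,-3,-2,0.006,-0.089,-0.02,-0.7,0,-4,0,0,0,0,-0.7,0,-4,0,0,0,0,-0.7,0,0,0,0,0,0,1],
)

```text
clock: 50.4
tcp_pos: [396.3, 151.3, 388.5]
tcp_rot: [[1.0, -0.006, 0.006], [-0.006, -1.0, -0.006], [0.006, 0.006, -1.0]]
wrist_force: [0.5, 0.1, -0.4]
grip_width: 59.1
```

Run:
```python
from h import *
im=get_image("top"); cv2.imwrite("pics/full.png",cv2.resize(im["color"][:,:,::-1],(800,600),interpolation=cv2.INTER_CUBIC))
snap("top",[500,-230,60],"q28.png",45,6)
```

View pics/full.png

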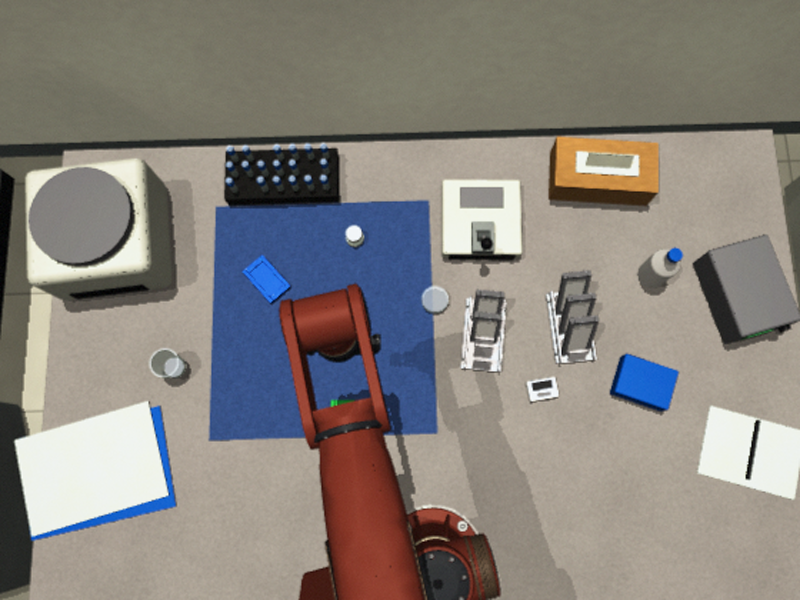

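View pics/q28.png

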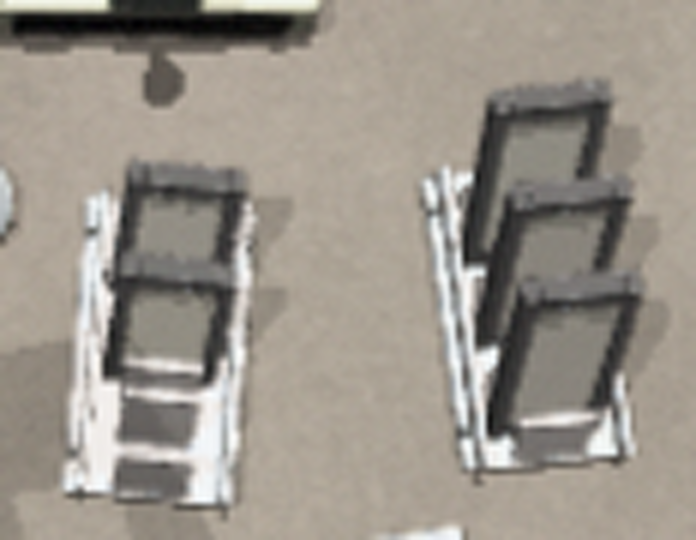

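```bash
cat > lev.py <<'E'
from h import *
import sys
g={}
for n in("top","side"):
    im=get_image(n); h=cv2.cvtColor(im["color"],cv2.COLOR_RGB2GRAY)
    c0=proj(im,[650,-136,140] if len(sys.argv)<2 else [720,-136,140])[0]
    m=(h<45).astype(np.uint8); yy,xx=np.mgrid[:420,:560]; m[(abs(xx-c0[0])>16)|(abs(yy-c0[1])>14)]=0
    k,lab,st,ce=cv2.connectedComponentsWithStats(m)
    print(n,c0,[(st[i].tolist(),ce[i].round(1).tolist()) for i in range(1,k)])
    snap(n,[650,-136,120],f"lev_{n}{len(sys.argv)}.png",22,12)
    j=1+np.argmax(st[1:,4]); g[n]=(im,ce[j])
A,b=[],[]
for im,uv in g.values():
    d=ray(im,uv)[0]; d/=np.linalg.norm(d); M=np.eye(3)-np.outer(d,d); A.append(M); b.append(M@np.asarray(im["position"]))
print(np.linalg.lstsq(np.vstack(A),np.hstack(b),rcond=None)[:2])
E
python3 lev.py
```

```text
top [340.59665041 169.05890845] [([337, 166, 7, 9, 49], [339.9, 170.0]), ([325, 176, 32, 6, 139], [340.1, 179.1])]
side [255.30126978 166.65761672] [([254, 166, 4, 4, 13], [255.5, 167.2])]
(array([ 633.19789982, -131.08110187,  139.91199077]), array([413.5974194]))
```

View pics/lev_side1.png

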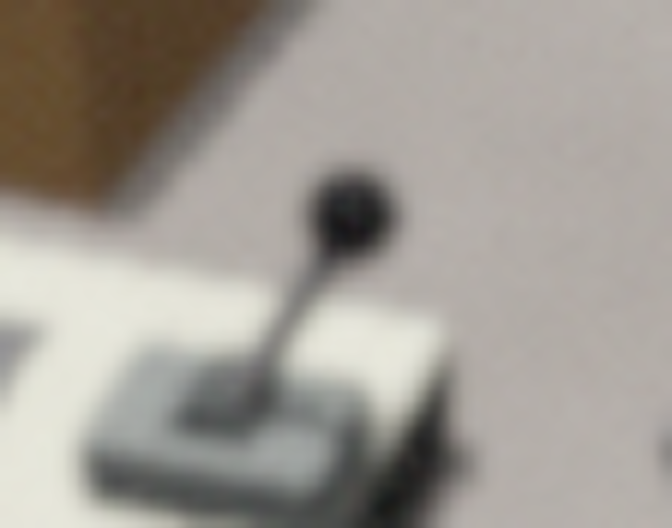

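View pics/lev_top1.png

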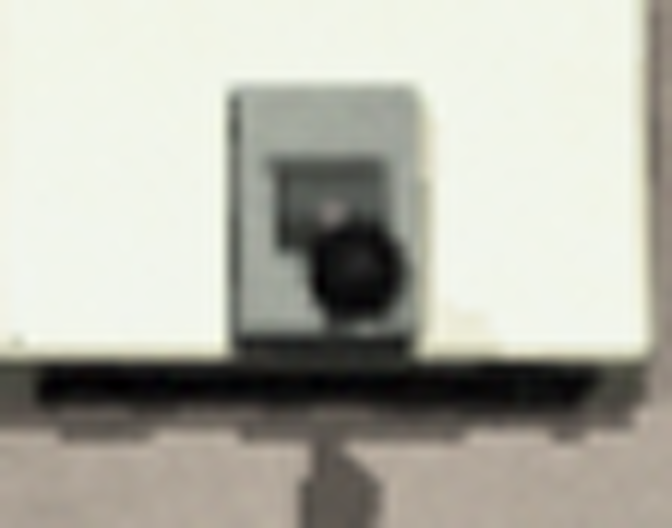

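Run:
```python
from h import *
A,b=[],[]
for n,uv in(("top",(340,169.9)),("side",(255.5,167.2))):
    im=get_image(n)
    d=ray(im,uv)[0]; d/=np.linalg.norm(d); M=np.eye(3)-np.outer(d,d); A.append(M); b.append(M@np.asarray(im["position"]))
print(np.linalg.lstsq(np.vstack(A),np.hstack(b),rcond=None)[:2])
a=plan([560,20,350],Rt(0,0),1)
print();a=plan([600,-135,320],Rt(0,0),1,from_=a)
print();a=plan([608,-135,195],Rt(0,0),1,from_=a)
```

```text
(array([ 648.16328782, -134.0623203 ,  139.39226101]), array([0.62546579]))
t 50.8 now [396.1 146.2 388. ] grip 0.7 F [ 0.2  0.4 -0.7] dist 210.3 turn [ 0.009 -0.005 -0.015] n 6
2.76, 2.06, 0.67, 0.001, -0.001, -0.002, 1,
2.75, 2.07, 0.66, 0.001, -0.001, -0.002, 1,
2.75, 2.07, 0.66, 0.001, -0.001, -0.002, 1,
2.74, 2.08, 0.65, 0.001, -0.001, -0.002, 1,
2.74, 2.09, 0.64, 0.001, -0.001, -0.002, 1,
2.74, 2.1, 0.64, 0.001, -0.001, -0.002, 1

t 50.8 now [560.  20. 350.] grip 0.7 F [ 0.2  0.4 -0.7] dist 162.9 turn [0. 0. 0.] n 5
0.8, 3.1, 0.6, 0, 0, 0, 1,
0.8, 3.1, 0.6, 0, 0, 0, 1,
0.8, 3.1, 0.6, 0, 0, 0, 1,
0.8, 3.1, 0.6, 0, 0, 0, 1,
0.8, 3.1, 0.6, 0, 0, 0, 1

t 50.8 now [ 600. -135.  320.] grip 0.7 F [ 0.2  0.4 -0.7] dist 125.3 turn [0. 0. 0.] n 4
0.2, 0, 3.12, 0, 0, 0, 1,
0.2, 0, 3.12, 0, 0, 0, 1,
0.2, 0, 3.12, 0, 0, 0, 1,
0.2, 0, 3.12, 0, 0, 0, 1
```

Request:
send_rows(
  plan=[2.7,2,0.6,0,0,0,1,2.7,2.1,0.6,0,0,0,1,2.7,2.1,0.6,0,0,0,1,2.7,2.1,0.6,0,0,0,1,2.7,2.1,0.6,0,0,0,1,2.7,2.1,0.6,0,0,0,1,0.8,3.1,0.5,0,0,0,1,0.7,3.1,0.5,0,0,0,1,0.7,3.1,0.5,0,0,0,1,0.7,3.1,0.5,0,0,0,1,0.7,3.1,0.5,0,0,0,1,0,0,0,0,0,0,1],
)

```text
clock: 52.0
tcp_pos: [593.8, -161.9, 328.3]
tcp_rot: [[0.999, -0.032, 0.01], [-0.032, -0.999, -0.007], [0.01, 0.006, -1.0]]
wrist_force: [-0.5, 0.0, -0.3]
grip_width: 0.0
```

Run:
```python
from h import *
a=plan([606,-134,195],Rt(0,0),1)
```

```text
t 52.0 now [ 593.8 -161.9  328.3] grip 0.0 F [-0.5  0.  -0.3] dist 136.8 turn [ 0.007 -0.01  -0.032] n 4
0.25, -0.73, 3.33, 0.002, -0.003, -0.008, 1,
0.26, -0.72, 3.33, 0.002, -0.003, -0.008, 1,
0.28, -0.71, 3.33, 0.002, -0.003, -0.008, 1,
0.29, -0.71, 3.33, 0.002, -0.003, -0.008, 1
```

Request:
send_rows(
  plan=[0.3,-0.7,3,0.002,-0.003,-0.008,1,0.3,-0.7,3.3,0.002,-0.003,-0.008,1,0.3,-0.7,3.3,0.002,-0.003,-0.008,1,0.3,-0.7,3.3,0.002,-0.003,-0.008,1,0,0,0,0,0,0,1],
)

```text
clock: 52.5
tcp_pos: [607.3, -138.7, 198.9]
tcp_rot: [[1.0, -0.01, 0.003], [-0.01, -1.0, 0.001], [0.003, -0.001, -1.0]]
wrist_force: [-0.4, 0.3, -0.7]
grip_width: -0.2
```

Run:
```python
from h import *
a=plan([606,-134,195],Rt(0,0),1)
snap("side",[620,-134,120],"l1.png",35,8)
```

```text
t 52.5 now [ 607.3 -138.7  198.9] grip -0.2 F [-0.4  0.3 -0.7] dist 6.2 turn [-0.001 -0.003 -0.01 ] n 1
-0.14, -0.46, 0.39, -0.001, -0.003, -0.01, 1
```

View pics/l1.png

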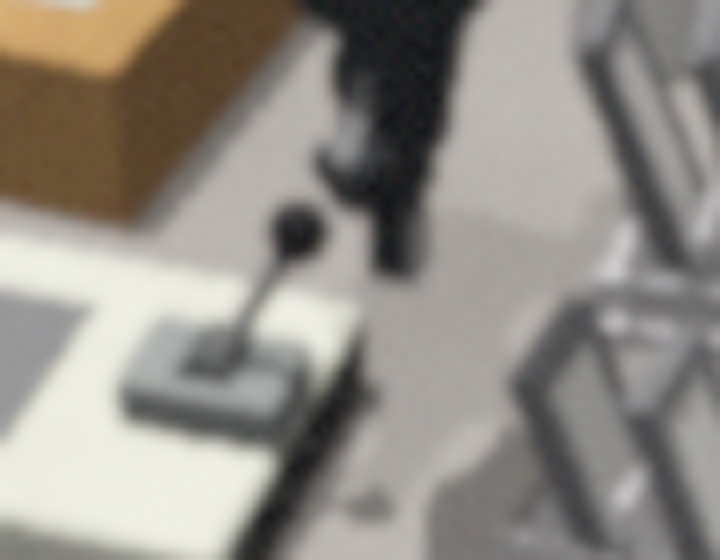

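Request:
send_rows(
  plan=[0,-0.4,0.4,0,0,-0.01,1,1,0,0,0,0,0,1,1.5,0,0,0,0,0,1,1.5,0,0,0,0,0,1,1.5,0,0,0,0,0,1],
)

```text
clock: 53.05
tcp_pos: [668.9, -137.7, 210.0]
tcp_rot: [[1.0, -0.001, 0.019], [-0.001, -1.0, -0.005], [0.019, 0.005, -1.0]]
wrist_force: [-0.6, -0.5, -0.7]
grip_width: -0.0
```

Request:
send_rows(
  plan=[1.5,0,0,0,0,0,1,1.5,0,0,0,0,0,1],
)

```text
clock: 53.25
tcp_pos: [702.2, -138.6, 215.5]
tcp_rot: [[1.0, -0.002, 0.025], [-0.002, -1.0, -0.008], [0.025, 0.008, -1.0]]
wrist_force: [-0.2, 0.1, -0.7]
grip_width: -0.2
```

Run:
```python
from h import *
a=plan([712,-134,195],Rt(0,0),1,step=12)
snap("side",[660,-134,120],"l2.png",35,8)
```

```text
t 53.2 now [ 702.2 -138.6  215.5] grip -0.2 F [-0.2  0.1 -0.7] dist 23.2 turn [ 0.008 -0.025 -0.002] n 2
0.46, -0.24, 1.04, 0.004, -0.012, -0.001, 1,
0.48, -0.23, 1.03, 0.004, -0.012, -0.001, 1
```

View pics/l2.png

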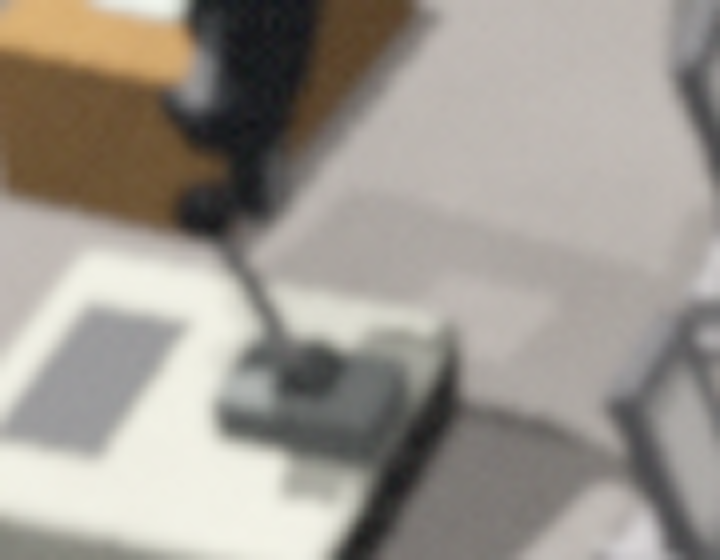

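Request:
send_rows(
  plan=[0.5,-0.2,0.8,0,-0.012,0,1,0.7,-0.2,0.6,0,-0.012,0,1],
)

```text
clock: 53.5
tcp_pos: [708.6, -138.1, 215.0]
tcp_rot: [[1.0, 0.0, -0.028], [-0.0, -1.0, -0.014], [-0.028, 0.014, -1.0]]
wrist_force: [-31.4, -1.2, 26.1]
grip_width: -0.1
```

Request:
send_rows(
  plan=[0.7,0,0.2,0,0,0,1,0.5,0,0.1,0,0,0,1],
)

```text
clock: 53.7
tcp_pos: [710.0, -138.5, 216.3]
tcp_rot: [[0.998, 0.0, -0.063], [-0.001, -1.0, -0.012], [-0.063, 0.012, -0.998]]
wrist_force: [-10.4, 1.0, 2.6]
grip_width: 0.1
```

Run:
```python
from h import *
a=plan([722,-134,195],Rt(0,0),1,step=12)
snap("side",[680,-134,120],"l3.png",35,8)
```

```text
t 53.7 now [ 710.  -138.5  216.3] grip 0.1 F [-10.4   1.    2.6] dist 24.8 turn [ 0.012  0.063 -0.   ] n 3
0.44, -0.16, 0.68, 0.004, 0.021, -0, 1,
0.43, -0.15, 0.69, 0.004, 0.021, -0, 1,
0.42, -0.15, 0.7, 0.004, 0.021, -0, 1
```

View pics/l3.png

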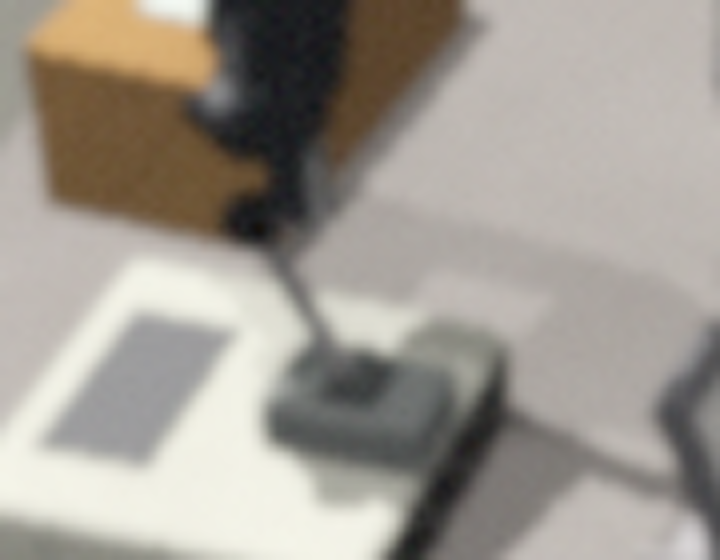

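Request:
send_rows(
  plan=[0.4,0,0.3,0,0.02,0,1,0.4,0,0.2,0,0.02,0,1],
)

```text
clock: 53.95
tcp_pos: [709.4, -138.6, 215.9]
tcp_rot: [[0.999, 0.001, -0.051], [0.0, -1.0, -0.01], [-0.051, 0.01, -0.999]]
wrist_force: [-16.6, 1.3, 9.8]
grip_width: 0.1
```

Request:
send_rows(
  plan=[-1.5,0,0,0,0.02,0,1,-3,0,-2,0,0,0,1,-3,0,-4,0,0,0,1,-3,0,-4,0,0,0,1,-3,-4,-3,0,0,0,1,-3,-4,-1,0,0,0,1,-3,-4,0,0,0,0,1,-3,-4,0,0,0,0,1,0,-4,0,0,0,0,1],
)

```text
clock: 54.85
tcp_pos: [490.5, 55.5, 376.0]
tcp_rot: [[1.0, -0.012, 0.005], [-0.012, -1.0, -0.016], [0.005, 0.016, -1.0]]
wrist_force: [0.5, -0.8, -0.6]
grip_width: 0.3
```

```bash
python3 lev.py on
python3 - <<'E'
from h import *
im=get_image("top"); cv2.imwrite("pics/full2.png",cv2.resize(im["color"][:,:,::-1],(800,600),interpolation=cv2.INTER_CUBIC))
snap("side",[640,-134,100],"l4.png",45,6)
E
```

```text
top [339.42973057 147.13355899] [([336, 141, 8, 9, 43], [339.8, 144.7])]
side [234.34187561 163.24972324] [([229, 160, 7, 5, 26], [232.3, 162.2])]
(array([ 727.16409092, -137.35736717,  141.80608517]), array([0.00928416]))
```

View pics/full2.png

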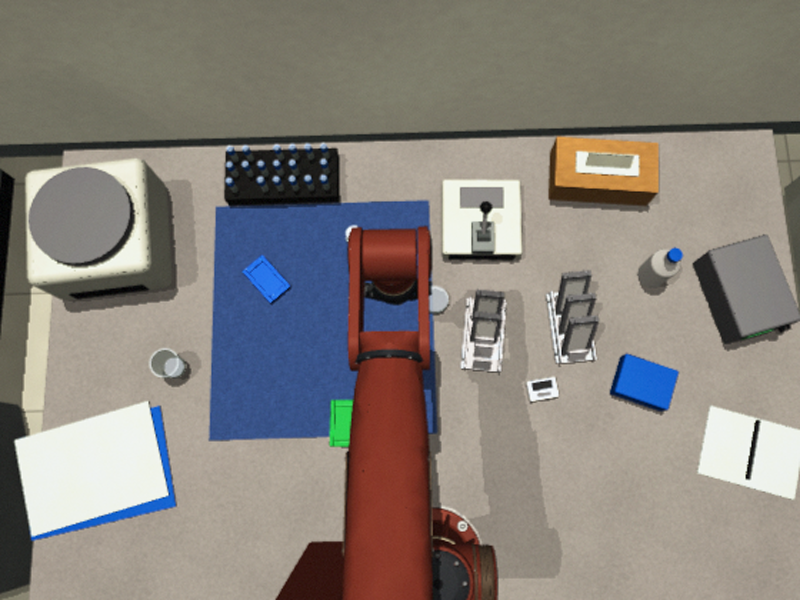

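View pics/l4.png

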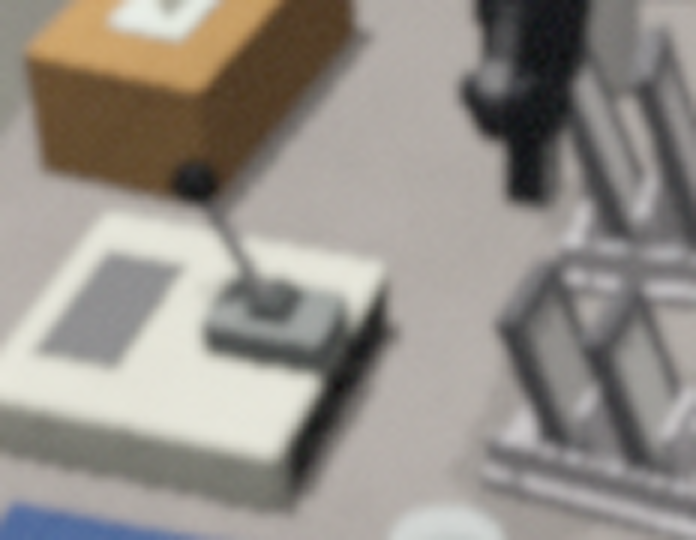

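Run:
```python
from h import *
a=plan([655,-137,330],Rt(0,0),1)
a=plan([680,-137,200],Rt(0,0),1,from_=a)
```

```text
t 55.1 now [493.6  53.6 374.6] grip 0.1 F [-0.7 -0.1  0.5] dist 253.7 turn [ 0.017 -0.003 -0.012] n 7
2.34, 2.68, 0.69, 0.002, -0, -0.002, 1,
2.33, 2.69, 0.68, 0.002, -0, -0.002, 1,
2.33, 2.69, 0.67, 0.002, -0, -0.002, 1,
2.32, 2.7, 0.67, 0.002, -0, -0.002, 1,
2.32, 2.71, 0.66, 0.002, -0, -0.002, 1,
2.31, 2.71, 0.65, 0.002, -0, -0.002, 1,
2.31, 2.72, 0.64, 0.002, -0, -0.002, 1
t 55.1 now [ 655. -137.  330.] grip 0.1 F [-0.7 -0.1  0.5] dist 132.4 turn [0. 0. 0.] n 4
0.62, 0, 3.25, 0, 0, 0, 1,
0.62, 0, 3.25, 0, 0, 0, 1,
0.62, 0, 3.25, 0, 0, 0, 1,
0.62, 0, 3.25, 0, 0, 0, 1
```

Request:
send_rows(
  plan=[2.3,2.7,0.6,0,0,0,1,2.3,2.7,0.6,0,0,0,1,2.3,2.7,0.6,0,0,0,1,2.3,2.7,0.6,0,0,0,1,2.3,2.7,0.6,0,0,0,1,2.3,2.6,0.6,0,0,0,1,2.2,2.5,0.6,0,0,0,1,0,0,0,0,0,0,1],
)

```text
clock: 55.95
tcp_pos: [657.9, -158.1, 333.3]
tcp_rot: [[1.0, -0.029, 0.004], [-0.029, -0.999, -0.018], [0.004, 0.018, -1.0]]
wrist_force: [-0.2, 0.3, -0.6]
grip_width: 0.1
```

Run:
```python
from h import *
a=plan([675,-137,197],Rt(0,0),1)
```

```text
t 56.0 now [ 657.9 -158.1  333.3] grip 0.1 F [-0.2  0.3 -0.6] dist 139.0 turn [ 0.018 -0.004 -0.029] n 4
0.4, -0.6, 3.4, 0.005, -0.001, -0.007, 1,
0.41, -0.58, 3.4, 0.005, -0.001, -0.007, 1,
0.41, -0.56, 3.4, 0.005, -0.001, -0.007, 1,
0.42, -0.55, 3.41, 0.005, -0.001, -0.007, 1
```

Request:
send_rows(
  plan=[0.4,-0.6,3.4,0.005,0,-0.007,1,0.4,-0.6,3.4,0.005,0,-0.007,1,0.4,-0.6,3.4,0.005,0,-0.007,1,0.4,-0.5,3.2,0.005,0,-0.007,1,0,0,0,0,0,0,1],
)

```text
clock: 56.45
tcp_pos: [675.7, -145.8, 196.1]
tcp_rot: [[1.0, -0.013, 0.006], [-0.013, -1.0, 0.002], [0.006, -0.002, -1.0]]
wrist_force: [0.0, 0.2, -1.0]
grip_width: -0.1
```

Request:
send_rows(
  plan=[0.8,0,0.1,0,0,0,1,0.8,0,0.1,0,0,0,1],
)

```text
clock: 56.65
tcp_pos: [691.9, -147.6, 195.7]
tcp_rot: [[1.0, -0.015, 0.006], [-0.015, -1.0, 0.001], [0.006, -0.001, -1.0]]
wrist_force: [0.4, -0.6, -0.1]
grip_width: -0.1
```

Request:
send_rows(
  plan=[0.6,0,0.1,0,0,0,1,0.5,0,0.1,0,0,0,1],
)

```text
clock: 56.85
tcp_pos: [705.3, -148.9, 198.1]
tcp_rot: [[1.0, -0.016, 0.009], [-0.016, -1.0, -0.0], [0.009, 0.0, -1.0]]
wrist_force: [-11.6, 1.6, 0.4]
grip_width: -0.0
```

Request:
send_rows(
  plan=[-0.8,-0.6,0,0,0,-0.015,1,0,-0.6,0,0,0,0,1,0.8,0,0.1,0,0,0,1,0.8,0,0.1,0,0,0,1],
)

```text
clock: 57.25
tcp_pos: [705.9, -136.1, 200.1]
tcp_rot: [[1.0, 0.002, -0.018], [0.002, -1.0, -0.001], [-0.018, 0.001, -1.0]]
wrist_force: [-31.8, -1.8, 21.2]
grip_width: 0.1
```

Request:
send_rows(
  plan=[0.8,0,0.1,0,0,0,1,0.9,0,0.1,0,0,0,1],
)

```text
clock: 57.45
tcp_pos: [708.7, -136.3, 200.6]
tcp_rot: [[0.998, 0.004, -0.067], [0.004, -1.0, 0.0], [-0.067, -0.0, -0.998]]
wrist_force: [-28.2, -0.0, 16.6]
grip_width: -0.1
```

Run:
```python
from h import *
print({k:np.round(v,2) for k,v in sense().items() if k in('tcp_pos','wrist_force')})
snap("side",[680,-134,120],"l5.png",35,8)
```

```text
{'tcp_pos': array([ 708.67, -136.25,  200.63]), 'wrist_force': array([-2.816e+01, -2.000e-02,  1.663e+01])}
```

View pics/l5.png

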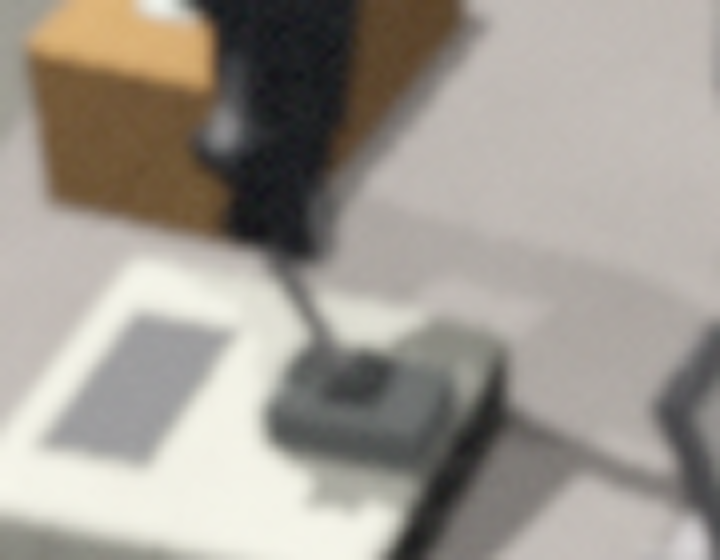

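Request:
send_rows(
  plan=[-1.5,0,0,0,0.02,0,1,-3,0,-2,0,0.02,0,1,-3,0,-4,0,0,0,1,-3,0,-4,0,0,0,1,-3,-4,-3,0,0,0,1,-3,-4,-1,0,0,0,1,-3,-4,0,0,0,0,1,-3,-4,0,0,0,0,1,-1,-4,0,0,0,0,1,0,0,0,0,0,0,1],
)

```text
clock: 58.5
tcp_pos: [478.7, 62.8, 356.4]
tcp_rot: [[1.0, 0.001, -0.005], [0.001, -1.0, 0.0], [-0.005, -0.0, -1.0]]
wrist_force: [0.6, -1.0, -0.5]
grip_width: -0.4
```

```bash
python3 lev.py on
python3 - <<'E'
from h import *
snap("side",[480,-220,60],"f1.png",48,6); snap("top",[500,-230,60],"f2.png",45,6)
s=sense();print(s['clock'],s['tcp_pos'],s['qd'].round(3))
E
```

```text
top [339.42973057 147.13355899] [([336, 141, 8, 9, 43], [339.8, 144.7])]
side [234.34187561 163.24972324] [([230, 160, 6, 5, 24], [232.6, 162.2])]
(array([ 726.62625242, -137.3802387 ,  142.13429115]), array([0.22420956]))
58.8 [480.5190762   57.70004165 354.95221726] [-0.006  0.006  0.003  0.001  0.001  0.   ]
```

View pics/f1.png

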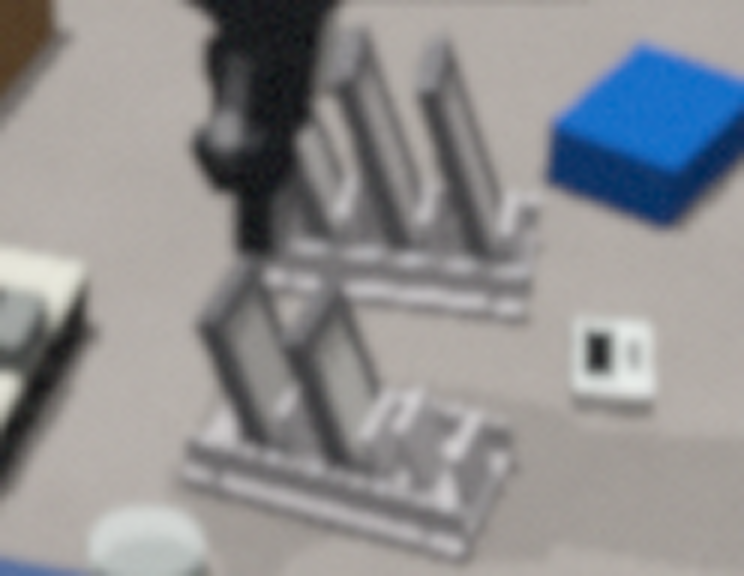

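View pics/f2.png

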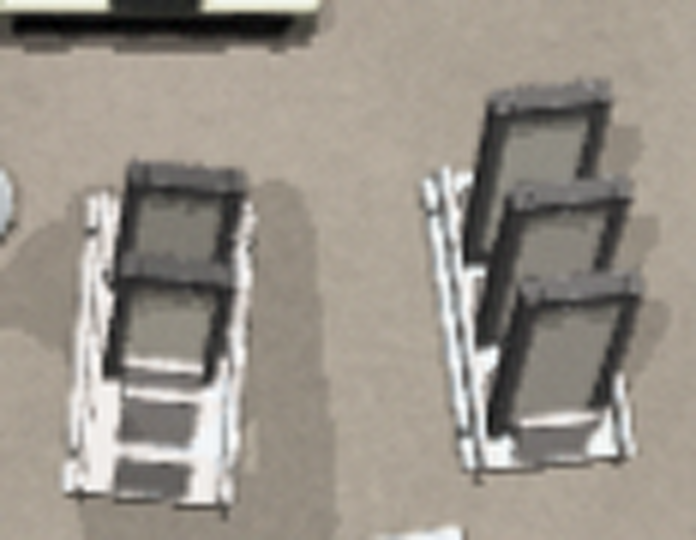

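```bash
python3 -c "
from workcell import *
print(sign_off())"
```

```text
the job is handed in; nothing more can be done
None
```

I racked all five cassettes that were on the mat, then pushed the dryer lever over to the back, and handed the job in at about 59 s. The three long ones are in high-rack slots 2, 1 and 0; the two short ones are in low-rack slots 2 and 1.

**Cassettes:** Each one was lowered until the wrist force showed contact with both the slot floor and the back. In the last pictures all five stood leaning on their backs. I estimated centring from the top view to about 1–2 mm. The long cassette in the middle slot looks up to about 3 mm off line at its top edge but in line at its foot. That is close to what the images can resolve, so I left it.

**Lever:** The two camera views put the ball about 79 mm from where it started, or 0.97 rad against the nominal 1.0. I pushed it a second time with about 30 N and it did not move, so I take it to be at its stop.

**Other things on the bench:** The look-alikes, jar, dishes, timer, tip box and wash bottle looked undisturbed in the late overview pictures.

**Slip along the way:** The first attempt to grip long cassette A closed just above it, so I reopened and went lower; nothing was disturbed.

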